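# Load the controller test stand with the board lifter

## Robot

A 7-joint arm with a two-finger parallel gripper is mounted at the origin on the work surface. World frame = base frame: x ahead of the robot, y to its left, z up, the work surface at z = 0. Lengths are in m, angles in rad, forces in N, time in s.
With the tool pointing down it reaches from about 0.425 to 0.925 m from the base axis. Payload 6.8 kg.
Tool frame: the origin (TCP) lies on the front face of the gripper's body, between the roots of the fingers; the fingertips stand 73 mm ahead of it and the grasp point (between the pads) lies 54 mm ahead of it (tcp_to_tips is the distance from the TCP to the fingertips, in m); z points along the fingers, x is the direction in which the jaws open and shut, and the axes are right-handed (so a half turn about z gives the same grasp; the last joint's range is limited). The gripper opens to 85 mm and grips with 20 to 120 N. Pads are 22 mm wide; open, the fingers measure 114 mm over their backs; the gripper's body (76 mm by 85 mm) begins 54 mm behind the grasp point. The pads swing forward as they close: fully open they stand 13 mm farther back than shut.
Start: joints at [-1.252, 0.477, 0.022, 1.555, -0.011, 1.109, -0.083], TCP at [0.279, 0.614, 0.304] pointing down, gripper open.
Joint ranges: [-2.96, 2.96], [-0.34, 2.1], [-1.41, 1.46], [0.24, 2.44], [-1.37, 4.51], [0.17, 1.92], [-2.96, 2.96]. Speed limits (rad/s): [2.39, 2.39, 3.14, 3.14, 3.14, 3.14, 3.14].

## Interface

Orientations are given as a unit quaternion [w, x, y, z].
In Python, from station import get_obs, read_camera, hand_in, look_for, silhouettes, tcp_to_tips gives the robot as it stands. The module is installed in compiled form; this text tells all that it offers.
- The arm moves only by the tool apply_moves, never from a script. Its argument "moves" is a list of rows, each a list of 3 entries, a list of its own where there are three numbers: the shift along the tool's x, y, z in units of 25 mm (1.0 is 25 mm), then the turn, a rotation vector about the tool's x, y, z in units of 10 degrees (1.0 is 10 degrees), then the gripper's target within -1 to 1 (fully open at 1, half-way at 0, shut at -1). In form: [[[dx, dy, dz], [rx, ry, rz], jaw], ...]. A call has 1 to 20 rows; each row is the pose to reach, as a shift and turn from the pose commanded when the call began, along the tool's axes at that moment; what a row does not reach only later rows make up. A row lasts 1/8 s, in which the tool goes at most 62.5 mm and 10.7 degrees, less where a joint would pass 70% of its speed; a pose out of reach is approached as far as the arm can. A call with a gripper value outside its range is refused whole. The fingers move at their own pace and stop on an object; "force" is the grip in N (left out, the last holds). Time passes only in rows, so rows that repeat a pose let the fingers close. It gives the time, the measured TCP pose, the force and the opening at its end, in the units of the state.
- get_obs(): the state, without advancing time (a new reading comes with each control period).
- read_camera(name): name is "scene" or "top"; returns a dict with "color" (400x640x3 uint8, red, green, blue), "mtx" (3x3 intrinsics, pixels), "eye" and "rotation" of the camera in the world. Camera axes: x right, y up, looking along -z (the intrinsics and any distortion apply to the point x, -y, -z); pixel columns grow to the right and rows downward; lengths in m; the calibration is good to about 2 mm. A picture is of the moment at which its call begins. There is no depth.
- hand_in(): hands the job in, once; it reports no verdict.
Trained networks look in the newest picture that a camera, given by its name, has taken for a name from the list of things; names that differ only in an ending like _2 or _b are one class to them, and where a whole thing is asked for, a point or a joint stands for the part that bears it (a point fixed in the world has none). Each returns a list of dicts, best first, with "conf" (0 to 1); they miss things now and then, are a little off and sometimes report something else, mostly with a low value. They report only what shows in the picture. A call takes as long as a camera call. They do not tell look-alikes from the thing itself.
- look_for(camera, query): "pixel" ([row, column] in pixels, amid what is visible of it).
- silhouettes(camera, query): "mask" (400x640 bool, what is visible of it) and "pixel" ([row, column] in pixels, amid what is visible of it).
The state is a dict: "t": time; "q": joint angles; "joint_vel": joint speeds; "joint_torque": joint torques, N m; "eef_pos": TCP position; "tool_rot": TCP orientation; "contact_force": force on the tool from outside, world axes, zero at the start; "torque": the same for the moment, N m; "gripper_width": opening from 0.0 (shut) to 1.0 (fully open).
Only numpy, scipy, OpenCV 4.12 (cv2) and the standard library are available. Lean on these libraries where they do the work, as an engineer would, in place of code of your own. Each camera call takes 0.05 s, during which the arm holds its last target.

## Task

Use the flat lifter to slide under each circuit board on the bench and set each one down on its feet on the rails of a bay of its own in the test stand, between its guide walls (any board in any bay); do not touch a board with the gripper before it is on the stand. When all boards are loaded, lay the lifter back along its rubber strip and let go, then press the relay on every board fully down into its socket, and only then swing the stand's power lever right over to on. Do not knock over the label roll or the jar.

Things in the scene. Friction and masses are not known exactly. Their poses are not given: they have to be found in the camera images.
- board_a: loose green circuit board 90 (x) x 70 (y) x 3 mm, 120 g, on four brass feet 9 mm across, 14 mm high, at x +-38, y +-28 mm: 14 mm free below it, 47 mm between the feet across y. Origin: sole level under its centre. Either end may lead. A beige relay sits in a dark socket (24 x 32, 6 high) in the middle; all else is under 27 mm above the soles. May be absent
- relay_a (a joint): how far the plug-in relay of board_a is pressed down into its socket: about 0 standing proud, 0.008 m fully home; it is stiff (about 5 N) and stays where it is left
- relay_a_top (a point): centre of the top face (20 x 28 mm) of the relay of board_a, 47 mm above the soles when proud, 39 mm when home
- board_b: loose green circuit board 90 (x) x 70 (y) x 3 mm, 120 g, on four brass feet 9 mm across, 14 mm high, at x +-38, y +-28 mm: 14 mm free below it, 47 mm between the feet across y. Origin: sole level under its centre. Either end may lead. A beige relay sits in a dark socket (24 x 32, 6 high) in the middle; all else is under 27 mm above the soles. May be absent
- relay_b (a joint): how far the plug-in relay of board_b is pressed down into its socket: about 0 standing proud, 0.008 m fully home; it is stiff (about 5 N) and stays where it is left
- relay_b_top (a point): centre of the top face (20 x 28 mm) of the relay of board_b, 47 mm above the soles when proud, 39 mm when home
- board_c: loose green circuit board 90 (x) x 70 (y) x 3 mm, 120 g, on four brass feet 9 mm across, 14 mm high, at x +-38, y +-28 mm: 14 mm free below it, 47 mm between the feet across y. Origin: sole level under its centre. Either end may lead. A beige relay sits in a dark socket (24 x 32, 6 high) in the middle; all else is under 27 mm above the soles. May be absent
- relay_c (a joint): how far the plug-in relay of board_c is pressed down into its socket: about 0 standing proud, 0.008 m fully home; it is stiff (about 5 N) and stays where it is left
- relay_c_top (a point): centre of the top face (20 x 28 mm) of the relay of board_c, 47 mm above the soles when proud, 39 mm when home
- lifter: loose board lifter (flat spatula), 200 g: steel plate 175 x 36 x 3 mm lying flat, black handle bar over its rear part. Origin: underside of the plate straight below the handle's centre; x along the plate to its front edge at x = +135 mm, rear edge at x = -40 mm. The part ahead of the handle (x = 40 to 135 mm) is free to go under a board
- lifter_grip (a point): centre of the lifter's handle bar (80 along x, 20 wide, 24 mm high), 42 mm above the plate's underside; there is 27 mm of free height under the bar
- pad: fixed black rubber strip 200 x 50 x 3 mm on which the lifter is kept. Origin: on the bench, where the lifter's origin belongs; x the way the lifter points; the strip runs from x = -53 to +147 mm
- stand: fixed aluminium stand 150 (x) x 300 (y) mm, three bays 95 mm apart in y. A bay: two rails along x for the board's feet, board x along stand x; rails 45 mm high, 111 long, 24.5 wide, 34 mm apart. Guide walls 20 mm above the rails at the outer sides and corners (48 mm clear between them at each end) leave a board 6 mm play each way. Origin: on the bench under the middle bay; front is -x
- switch (a joint): power toggle lever on the box behind the stand's middle bay: 0 off, leaning to the stand's -x; 1.0 on, swung over to +x. Stays where it is left
- switch_tip (a point): tip of that lever, which is 50 mm long and turns about an axis 52 mm above the bench; with its knob it reaches 112 mm above the bench as it swings: carry boards over it higher than that
- label_roll: loose bystander: white label roll standing on end, 64 mm across, 60 mm high; origin under its centre
- jar: loose bystander: small screw jar 40 mm across, 45 mm high; origin under its centre
- bay0 (a point): bay 0: point at rail-top height midway between the two rails, where a board's origin belongs; x along the rails
- bay1 (a point): bay 1: point at rail-top height midway between the two rails, where a board's origin belongs; x along the rails
- bay2 (a point): bay 2: point at rail-top height midway between the two rails, where a board's origin belongs; x along the rails
Things that resemble listed ones, but are neither listed nor needed, are in the scene too. Leave any orange or pink look-alike of the board_b alone.

How it is judged:
By the outcome, as a careful person would: the job done as asked, in the order asked, and still so for the second after the job is handed in, with the robot touching nothing.
Of board_a, board_b, board_c only 2 to 3 are there at a start; the rules pass over those that are not, and their reading is None.
At some moment in a run one of board_a, board_b, board_c may be knocked a few centimetres aside while the robot is not near it.
It also fails if it takes over 210 s, if anything falls off the work surface, if the arm or the gripper's body presses on something with over 40 N, if the wrist force passes 120 N, or if a joint passes its speed limit or range.

## Working session

There is one attempt and no reset: what is moved stays moved. The work goes in short steps, Python scripts to look and compute and a tool call to move; the robot and the scene stay as the last step left them, time stands still between calls to the robot, and variables do not carry over. Pictures are saved under pics/ and viewed, and the job is handed in when it is done.

Besides the shell and the picture viewer there is one more tool, called after "Call:" in YAML: its name, and indented under it one key for each argument. apply_moves: Moves the arm, as the interface text tells. Its arguments: {"type":"object","properties":{"moves":{"type":"array"},"force":{"type":"number"}},"required":["moves"]}

```bash
mkdir -p pics; ls; python3 - <<'E'
from station import *
import cv2
print(get_obs(), tcp_to_tips)
for n in("scene","top"):
    c=read_camera(n); cv2.imwrite(f"pics/{n}0.png",c["color"][:,:,::-1]); print(n,c["mtx"],c["eye"],c["rotation"],[k for k in c])
E
```

```text
pics
{'t': 0.0, 'q': array([-1.25212067,  0.47782624,  0.02234154,  1.55644792, -0.01152344,
        1.10927056, -0.08313739]), 'joint_vel': array([-1.68578785e-03, -1.04651690e-03,  1.67906768e-03,  1.21145306e-03,
        4.09017180e-04,  1.55532377e-03, -3.29347228e-05]), 'joint_torque': array([-8.87003662e-04, -5.96474969e+01,  1.60752073e+00, -2.81189096e+01,
        1.24653368e-02,  9.65496758e-03,  1.29191335e-05]), 'eef_pos': array([0.27922125, 0.61404515, 0.30290957]), 'tool_rot': array([ 5.41594141e-04,  8.40821611e-01,  5.41311544e-01, -7.33853154e-04]), 'contact_force': array([-0.41706785, -0.22977174, -0.59737216]), 'torque': array([ 0.01914519, -0.05502503,  0.00577286]), 'gripper_width': 0.9990119647243634} 0.0726
scene [[476.27221549   0.         312.92315839]
 [  0.         476.27221549 201.75709076]
 [  0.           0.           1.        ]] [1.53439831 0.08687621 0.78643682] [0.57380998 0.31736514 0.35528392 0.66617926] ['color', 'mtx', 'eye', 'rotation']
top [[484.45643631   0.         313.70853337]
 [  0.         484.45643631 193.3137591 ]
 [  0.           0.           1.        ]] [ 0.37812758 -0.03111727  1.46731597] [-0.7034012  -0.02007813  0.03334066  0.70972672] ['color', 'mtx', 'eye', 'rotation']
```

View pics/scene0.png

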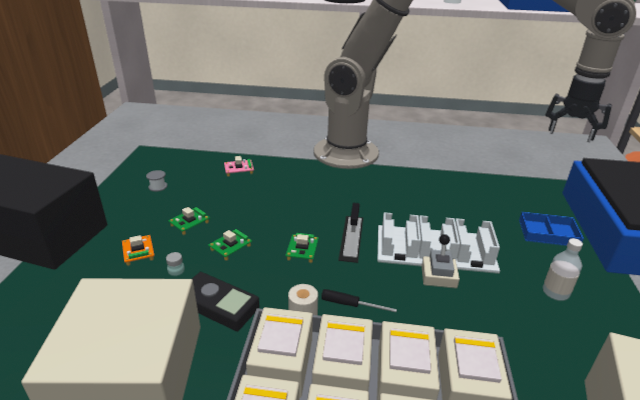

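View pics/top0.png

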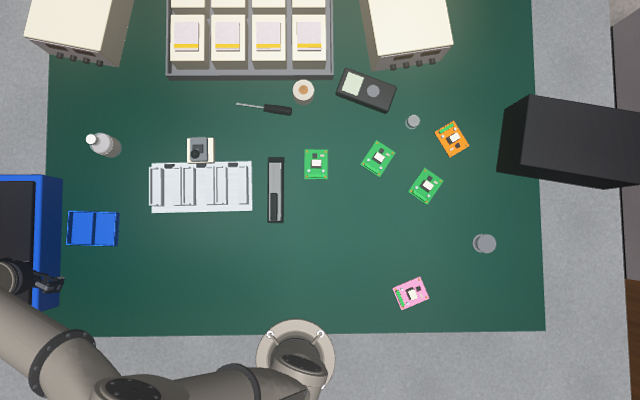

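```bash
cat > h.py <<'E'
import numpy as np, cv2
from scipy.spatial.transform import Rotation as R
from station import *
def q2R(q): return R.from_quat([q[1],q[2],q[3],q[0]]).as_matrix()
def project(c,P):
    P=np.atleast_2d(P); p=(P-c["eye"])@q2R(c["rotation"]); p=p*[1,-1,-1]
    uv=p@c["mtx"].T; return uv[:,:2]/uv[:,2:]      # col,row
def back(c,u,v,z):
    d=np.linalg.inv(c["mtx"])@[u,v,1]; d=d*[1,-1,-1]; d=q2R(c["rotation"])@d
    return c["eye"]+d*(z-c["eye"][2])/d[2]
def tool():
    o=get_obs(); return o["eef_pos"],q2R(o["tool_rot"]),o
def delta(target_pos,target_R):
    """move entries from current measured pose"""
    p,Rm,o=tool(); d=Rm.T@(np.array(target_pos)-p)/0.025
    r=R.from_matrix(Rm.T@target_R).as_rotvec(degrees=True)/10
    return d.round(3),r.round(3)
def Rdown(yaw):
    """tool down, tool y axis along... lifter x direction yaw. tool x = jaws; z=-Z. choose tool y = lifter x"""
    ly=np.array([np.cos(yaw),np.sin(yaw),0]); z=np.array([0,0,-1.]); x=np.cross(ly,z)
    return np.stack([x,ly,z],1)
E
python3 - <<'E'
from h import *
c=read_camera("top"); s=read_camera("scene")
print(project(c,[[0,0,0],[.5,.2,0]]),project(s,[[0,0,0]]))
t=c["color"]
a=cv2.resize(t[110:230,130:330],None,fx=4,fy=4,interpolation=cv2.INTER_CUBIC)
b=cv2.resize(t[100:250,300:500],None,fx=4,fy=4,interpolation=cv2.INTER_CUBIC)
d=cv2.resize(s["color"][190:290,330:510],None,fx=4,fy=4,interpolation=cv2.INTER_CUBIC)
e=cv2.resize(s["color"][190:280,150:340],None,fx=4,fy=4,interpolation=cv2.INTER_CUBIC)
for n,i in zip("abde",(a,b,d,e)): cv2.imwrite(f"pics/z0{n}.png",i[:,:,::-1])
for cam,cc in (("top",c),("scene",s)):
  for q in ("board_a","lifter","pad","stand","switch","switch_tip","label_roll","jar","relay_a","relay_a_top","lifter_grip"):
    print(cam,q,[(np.round(x["pixel"],1).tolist(),round(x["conf"],2)) for x in look_for(cam,q)])
print(back(c,413,121,.045),back(c,485,243,.045))
E
```

```text
[[295.30469237 358.26435826]
 [228.13369266 190.43194903]] [[345.44177678 152.80969856]]
top board_a [([292.3, 411.0], 0.96), ([164.5, 313.3], 0.89), ([184.1, 423.1], 0.89), ([158.8, 378.1], 0.81), ([138.7, 452.1], 0.69)]
top lifter [([190.8, 274.5], 0.59)]
top pad [([188.1, 282.2], 0.6), ([185.6, 428.2], 0.23)]
top stand [([180.3, 198.1], 0.75), ([162.9, 317.3], 0.59)]
top switch [([162.5, 316.1], 0.28)]
top switch_tip []
top label_roll [([92.4, 303.4], 0.75)]
top jar [([121.5, 413.6], 0.71)]
top relay_a [([156.1, 377.5], 0.6), ([162.7, 313.7], 0.59), ([292.6, 415.4], 0.49), ([186.1, 429.5], 0.45), ([136.4, 453.9], 0.45)]
top relay_a_top []
top lifter_grip [([189.8, 276.7], 0.73), ([184.1, 425.1], 0.23)]
scene board_a [([219.0, 184.4], 0.97), ([247.0, 299.6], 0.83), ([247.3, 136.5], 0.72), ([242.7, 229.2], 0.62), ([247.3, 438.8], 0.6), ([163.0, 236.9], 0.57)]
scene lifter [([248.0, 438.3], 0.59), ([231.5, 353.2], 0.57)]
scene pad [([256.2, 343.2], 0.73)]
scene stand [([249.0, 438.5], 0.56)]
scene switch []
scene switch_tip [([231.5, 351.8], 0.48)]
scene label_roll [([299.2, 305.0], 0.57)]
scene jar [([265.6, 172.1], 0.74)]
scene relay_a [([211.7, 189.2], 0.62), ([160.5, 238.8], 0.37), ([249.0, 437.6], 0.29)]
scene relay_a_top [([239.0, 301.6], 0.65), ([220.1, 186.6], 0.65)]
scene lifter_grip [([231.5, 350.3], 0.9)]
[ 0.70007627 -0.35734753  0.045     ] [ 0.33499509 -0.56078592  0.045     ]
```

View pics/z0a.png

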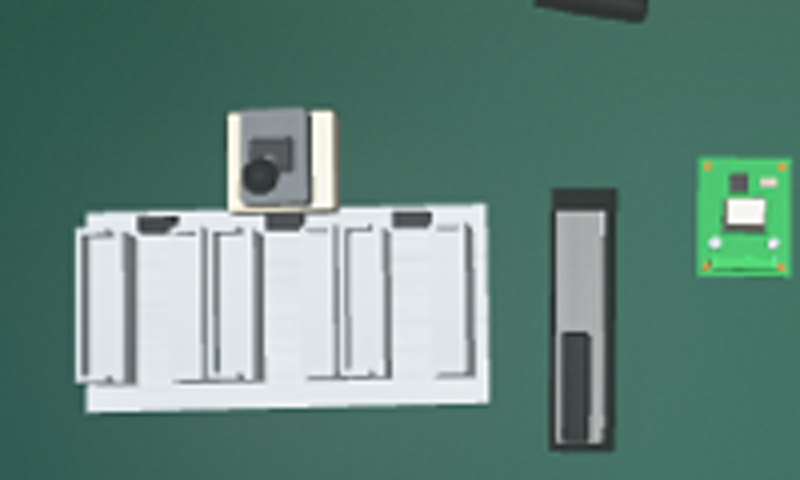

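View pics/z0b.png

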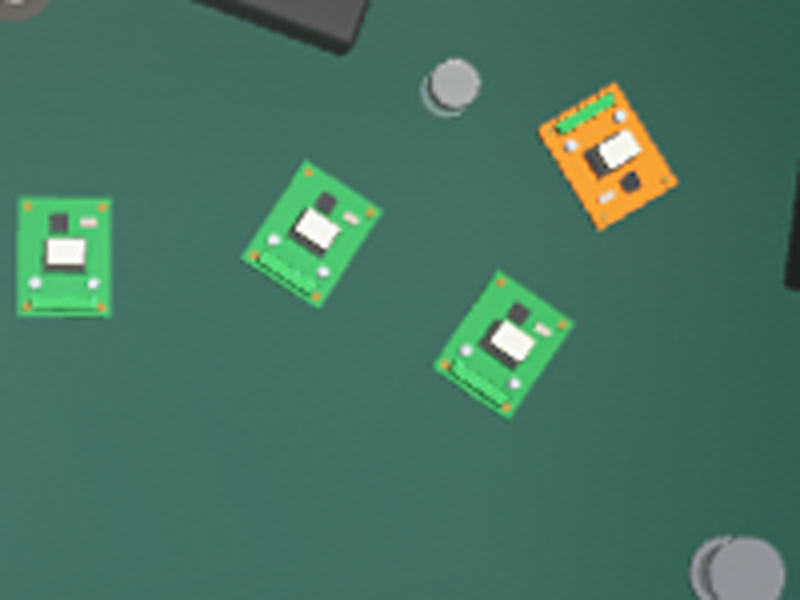

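View pics/z0d.png

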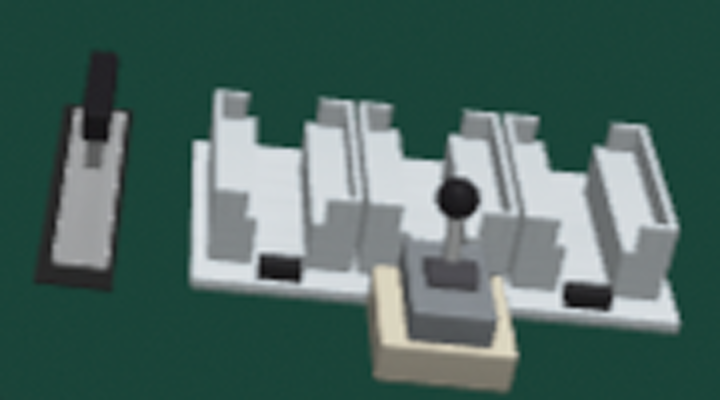

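View pics/z0e.png

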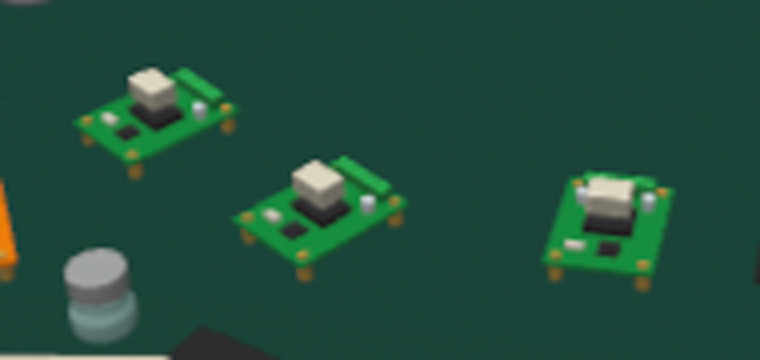

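```bash
cat > fit.py <<'E'
from h import *
from scipy.optimize import minimize
from scipy.ndimage import gaussian_filter
S=4
def box(x0,x1,y0,y1,z0,z1): return np.array([[x,y,z] for x in(x0,x1) for y in(y0,y1) for z in(z0,z1)],float)
def render(c,boxes,pose,roi):
    # pose: 4x4-like (x,y,z,yaw) or (Rm,t)
    if isinstance(pose,tuple): Rm,t=pose
    else: Rm=R.from_euler('z',pose[3]).as_matrix(); t=np.array(pose[:3])
    r0,r1,c0,c1=roi; im=np.zeros(((r1-r0)*S,(c1-c0)*S),np.uint8)
    for b in boxes:
        uv=project(c,b@Rm.T+t); uv=(uv-[c0,r0]+0.5)*S-0.5
        h=cv2.convexHull(np.round(uv*16).astype(np.int32).reshape(-1,1,2))
        cv2.fillConvexPoly(im,h,255,cv2.LINE_8,4)
    return cv2.resize(im,None,fx=1/S,fy=1/S,interpolation=cv2.INTER_AREA)/255.
def fit(cams,boxes,z,x0,ign=None,margin=12,sig=0.7):
    """cams: list of (c, softmask). x0=(x,y,yaw)"""
    rois=[]
    for c,m in cams:
        uv=np.vstack([project(c,b@R.from_euler('z',x0[2]).as_matrix().T+[x0[0],x0[1],z]) for b in boxes])
        lo=np.floor(uv.min(0)-margin).astype(int); hi=np.ceil(uv.max(0)+margin).astype(int)
        rois.append((max(lo[1],0),min(hi[1],400),max(lo[0],0),min(hi[0],640)))
    def cost(p):
        e=0
        for i,((c,m),roi) in enumerate(zip(cams,rois)):
            r=render(c,boxes,(p[0],p[1],z,p[2]),roi); o=m[roi[0]:roi[1],roi[2]:roi[3]]
            d=(gaussian_filter(r,sig)-gaussian_filter(o,sig))**2
            if ign is not None and ign[i] is not None: d=d*(~ign[i][roi[0]:roi[1],roi[2]:roi[3]])
            e+=d.sum()
        return e
    best=None
    sx=np.array([[0,0,0],[.008,0,0],[0,.008,0],[0,0,.08]])+np.array(x0)
    p=minimize(cost,x0,method="Nelder-Mead",options=dict(initial_simplex=sx,xatol=1e-5,fatol=1e-3,maxiter=400))
    sx=np.array([[0,0,0],[.004,0,0],[0,-.004,0],[0,0,-.04]])+p.x
    p=minimize(cost,p.x,method="Nelder-Mead",options=dict(initial_simplex=sx,xatol=1e-5,fatol=1e-3,maxiter=400))
    return p.x,p.fun
def sat01(x,a,b): return np.clip((x-a)/(b-a),0,1)
def green(c):
    f=c["color"].astype(float); return f[:,:,1]-0.5*(f[:,:,0]+f[:,:,2])
BOARD=[box(-.045,.045,-.035,.035,.014,.017)]
def fillmask(m):
    k=(m>.5).astype(np.uint8)
    cs,_=cv2.findContours(k,cv2.RETR_EXTERNAL,cv2.CHAIN_APPROX_NONE)
    o=np.zeros_like(k)
    for q in cs:
        if cv2.contourArea(q)>60: cv2.drawContours(o,[q],-1,1,-1)
    inner=cv2.erode(o,np.ones((3,3)))
    return np.maximum(m*cv2.dilate(o,np.ones((5,5))),inner)
def boards(c,thr):
    m=fillmask(sat01(green(c),*thr)); return m
E
python3 - <<'E'
from fit import *
c=read_camera("top"); s=read_camera("scene")
for cc,pts in((c,[(164,308),(166,300),(190,278),(190,283),(215,270),(190,260),(190,200),(200,255)]),(s,[(247,293),(247,270),(245,350),(230,352),(240,400),(200,360)])):
    for r,k in pts: print((r,k),cc["color"][r,k],round(green(cc)[r,k]))
    print()
E
```

```text
(164, 308) [ 78 201 115] 104
(166, 300) [ 71 116 104] 28
(190, 278) [169 173 174] 2
(190, 283) [54 67 63] 8
(215, 270) [103 107 108] 2
(190, 260) [ 73 114 104] 26
(190, 200) [226 232 235] 2
(200, 255) [ 73 113 103] 25

(247, 293) [ 23 142  64] 98
(247, 270) [26 68 56] 27
(245, 350) [158 159 161] 0
(230, 352) [93 94 94] 0
(240, 400) [212 217 221] 0
(200, 360) [26 68 57] 26
```

```bash
cat >> fit.py <<'E'
PAD=[box(-.053,.147,-.025,.025,0,.003),box(-.04,.04,-.01,.01,.033,.057)]
PLATE=[box(-.04,.135,-.018,.018,0,.003)]
def nongreen(c): return sat01(-green(c),-24,-6)
def stand_boxes(h=.006):
    B=[box(-.075,.075,-.15,.15,0,h)]
    for k in(-1,0,1):
        for s in(-1,1):
            def yb(a,b,*r):
                lo,hi=sorted((s*a,s*b)); return box(r[0],r[1],lo+k*.095,hi+k*.095,0,r[2])
            B+=[yb(.017,.0415,-.0555,.0555,.045),yb(.041,.046,-.0555,.0555,.065)]
            for e in(-1,1):
                x=sorted((e*.051,e*.0555)); B.append(yb(.024,.046,x[0],x[1],.065))
    return B
E
python3 - <<'E'
from fit import *
c=read_camera("top"); s=read_camera("scene")
ms=[(c,boards(c,(28,100))),(s,boards(s,(28,95)))]
for px,yaw in(((316,164),0),((378,158),-.6),((426,186),-.6)):
    p=back(c,*px,.017)
    for sel in(ms[:1],ms[1:],ms):
        x,f=fit(sel,BOARD,0,(p[0],p[1],yaw)); print("board",x.round(4),np.degrees(x[2]).round(2),round(f,2))
for nm,B,z,px in(("pad",PAD,0,(276,212)),):
    p=back(c,*px,0.0)
    for sel in([(c,nongreen(c))],[(s,nongreen(s))],[(c,nongreen(c)),(s,nongreen(s))]):
        x,f=fit(sel,B,z,(p[0],p[1],0),margin=6); print(nm,x.round(4),np.degrees(x[2]).round(2),round(f,2))
# plate: bright grey
def bright(c): return sat01(c["color"].astype(float).min(2),80,150)*(green(c)<12)
p=back(c,276,212,0)
ig=lambda cc:None
x,f=fit([(c,bright(c))],PLATE,.003,(p[0],p[1],0),margin=3,ign=[cv2.dilate(render(c,[box(-.045,.045,-.012,.012,.03,.056)],(p[0],p[1],.0,0),(0,400,0,640)).astype(np.uint8),np.ones((5,5)))>0]); print("plate",x.round(4),np.degrees(x[2]),f)
p=back(c,200,187,0)
ing=[np.zeros((400,640),bool),np.zeros((400,640),bool)]
ing[0][130:162,180:222]=1; ing[1][225:290,418:462]=1
for hh in(.004,.006,.01):
  for sel,i in(([(c,nongreen(c))],ing[:1]),([(s,nongreen(s))],ing[1:]),([(c,nongreen(c)),(s,nongreen(s))],ing)):
    x,f=fit(sel,stand_boxes(hh),0,(p[0],p[1],0),margin=6,ign=i); print("stand",hh,x.round(4),np.degrees(x[2]).round(2),round(f,2))
E
```

```text
Traceback (most recent call last):
  File "fit.py", line 33, in fit
    p=minimize(cost,x0,method="Nelder-Mead",options=dict(initial_simplex=sx,xatol=1e-5,fatol=1e-3,maxiter=400))
  File "fit.py", line 26, in cost
    r=render(c,boxes,(p[0],p[1],z,p[2]),roi); o=m[roi[0]:roi[1],roi[2]:roi[3]]
  File "fit.py", line 8, in render
    if isinstance(pose,tuple): Rm,t=pose
                               ^^^^
ValueError: too many values to unpack (expected 2)
```

```bash
sed -i 's/if isinstance(pose,tuple): Rm/if len(pose)==2: Rm/' fit.py
cat > m1.py <<'E'
from fit import *
c=read_camera("top"); s=read_camera("scene")
ms=[(c,boards(c,(28,100))),(s,boards(s,(28,95)))]
for px,yaw in(((316,164),0),((378,158),-.6),((426,186),-.6)):
    p=back(c,*px,.017)
    for sel in(ms[:1],ms[1:],ms):
        x,f=fit(sel,BOARD,0,(p[0],p[1],yaw)); print("board",x.round(4),np.degrees(x[2]).round(2),round(f,2))
for nm,B,z,px in(("pad",PAD,0,(276,212)),):
    p=back(c,*px,0.0)
    for sel in([(c,nongreen(c))],[(s,nongreen(s))],[(c,nongreen(c)),(s,nongreen(s))]):
        x,f=fit(sel,B,z,(p[0],p[1],0),margin=6); print(nm,x.round(4),np.degrees(x[2]).round(2),round(f,2))
# plate: bright grey
def bright(c): return sat01(c["color"].astype(float).min(2),80,150)*(green(c)<12)
p=back(c,276,212,0)
ig=lambda cc:None
x,f=fit([(c,bright(c))],PLATE,.003,(p[0],p[1],0),margin=3,ign=[cv2.dilate(render(c,[box(-.045,.045,-.012,.012,.03,.056)],(p[0],p[1],.0,0),(0,400,0,640)).astype(np.uint8),np.ones((5,5)))>0]); print("plate",x.round(4),np.degrees(x[2]),f)
p=back(c,200,187,0)
ing=[np.zeros((400,640),bool),np.zeros((400,640),bool)]
ing[0][130:162,180:222]=1; ing[1][225:290,418:462]=1
for hh in(.004,.006,.01):
  for sel,i in(([(c,nongreen(c))],ing[:1]),([(s,nongreen(s))],ing[1:]),([(c,nongreen(c)),(s,nongreen(s))],ing)):
    x,f=fit(sel,stand_boxes(hh),0,(p[0],p[1],0),margin=6,ign=i); print("stand",hh,x.round(4),np.degrees(x[2]).round(2),round(f,2))
E
python3 m1.py
```

```text
board [ 0.5771 -0.0654 -0.01  ] -0.57 0.35
board [ 0.5765 -0.0658 -0.0192] -1.1 196.05
board [ 0.5773 -0.0656 -0.0159] -0.91 197.46
board [ 0.5933 -0.2534 -0.5902] -33.81 0.5
board [ 0.5889 -0.253  -0.6258] -35.86 224.13
board [ 0.5918 -0.2527 -0.6141] -35.19 239.76
board [ 0.508  -0.3965 -0.6208] -35.57 0.62
board [ 0.5035 -0.3966 -0.653 ] -37.41 157.43
board [ 0.5069 -0.3963 -0.6367] -36.48 169.99
pad [ 0.456   0.0581 -0.0148] -0.85 2.78
pad [ 0.4513  0.0585 -0.0217] -1.25 3.78
pad [ 0.454   0.0581 -0.0149] -0.85 14.51
plate [ 0.4493  0.0595 -0.0023] -0.13102976315167467 10.531882105165389
stand 0.004 [0.5127 0.2785 0.0142] 0.81 7.33
stand 0.004 [0.5094 0.2792 0.0162] 0.93 22.91
stand 0.004 [0.5119 0.2788 0.0146] 0.84 55.36
stand 0.006 [0.5125 0.2785 0.0137] 0.79 5.5
stand 0.006 [0.5096 0.2793 0.0146] 0.83 12.67
stand 0.006 [0.5117 0.2787 0.0138] 0.79 38.57
stand 0.01 [0.5122 0.2785 0.0127] 0.73 3.67
stand 0.01 [0.5101 0.279  0.015 ] 0.86 7.49
stand 0.01 [0.5118 0.2787 0.0139] 0.79 20.91
```

```bash
python3 - <<'E'
from fit import *
c=read_camera("top"); s=read_camera("scene")
f=np.linspace(0,2*np.pi,24,endpoint=False)
def cyl(r,h): return [np.array([[r*np.cos(a),r*np.sin(a),z] for a in f for z in(0,h)])]
for nm,px,r,h in(("roll",(303,91),.032,.06),("jar",(413,121),.02,.045)):
    p=back(c,*px,h)
    for sel in([(c,nongreen(c))],[(s,nongreen(s))]):
        print(nm,fit(sel,cyl(r,h),0,(p[0],p[1],0),margin=3))
for n,px in(("tip",(195.5,154)),):
    print(back(c,*px,.09))
# tip triangulate: top crop (262,175)/4+(130,110); scene (457,198)/4+(330,190)
A=[];b=[]
for cc,px in((c,(130+262/4,110+175/4)),(s,(330+457/4,190+198/4))):
    d=back(cc,*px,0)-cc["eye"]; d/=np.linalg.norm(d); M=np.eye(3)-np.outer(d,d); A.append(M); b.append(M@cc["eye"])
print("knob",np.linalg.lstsq(np.vstack(A),np.hstack(b),rcond=None)[0])
E
```

```text
roll (array([ 0.79752232, -0.02916365,  0.0008322 ]), np.float64(70.78978858681415))
roll (array([ 0.79494134, -0.02849824, -0.05089168]), np.float64(194.8738451321807))
jar (array([ 0.70435569, -0.36026515,  0.06505477]), np.float64(22.679865569463388))
jar (array([ 0.69779072, -0.36037341,  0.08821985]), np.float64(71.8910050012247))
[0.59769625 0.27912943 0.09      ]
knob [0.5974763  0.27916719 0.09653929]
```

```bash
python3 - <<'E'
from h import *
print(delta([.476,.058,.22],Rdown(np.radians(-.8))),delta([.476,.058,.16],Rdown(np.radians(-.8))))
E
```

```text
(array([-17.006,  16.372,   3.356]), array([-0.   ,  0.   , -2.366])) (array([-17.006,  16.372,   5.756]), array([-0.   ,  0.   , -2.366]))
```

Call:
apply_moves:
  moves:
    - [[-8.5,8.2,1.7],[0,0,-1.2],1]
    - [[-8.5,8.2,1.7],[0,0,-1.2],1]
    - [[-8.5,8.2,1.7],[0,0,-1.2],1]
    - [[-8.5,8.2,1.7],[0,0,-1.2],1]
    - [[-8.5,8.2,1.7],[0,0,-1.2],1]
    - [[-17.0,16.37,3.36],[0,0,-2.37],1]
    - [[-17.0,16.37,3.36],[0,0,-2.37],1]
    - [[-17.0,16.37,3.36],[0,0,-2.37],1]
    - [[-17.0,16.37,3.36],[0,0,-2.37],1]
    - [[-17.0,16.37,3.36],[0,0,-2.37],1]
    - [[-17.0,16.37,5.76],[0,0,-2.37],1]
    - [[-17.0,16.37,5.76],[0,0,-2.37],1]
    - [[-17.0,16.37,5.76],[0,0,-2.37],1]
    - [[-17.0,16.37,5.76],[0,0,-2.37],1]

```text
t: 3.45
eef_pos: [0.4771, 0.0592, 0.1619]
tool_rot: [0.001, 0.711, 0.703, 0.002]
contact_force: [0.4, 0.3, 1.2]
gripper_width: 0.997
```

```bash
python3 - <<'E'
from h import *
p,Rm,o=tool(); print(o["t"],p,Rm[:,1],Rm[:,2],o["q"],o["contact_force"])
print(delta([.476,.058,.097],Rdown(np.radians(-.8))))
E
```

```text
3.45 [0.47706172 0.05919679 0.16189639] [ 0.99992575 -0.01171417  0.00335836] [ 0.00337377  0.00129565 -0.99999347] [-0.38389626  0.36369728  0.15654431  2.14351834 -0.09416741  0.63698088
  1.39722299] [0.43580579 0.34348266 1.15922793]
(array([-0.052, -0.051,  2.596]), array([ 0.019, -0.008,  0.013]))
```

```bash
cat >> h.py <<'E'
TILT=np.radians(12)
def Rl(yaw,t=TILT):
    """tool R for lifter heading yaw, tool leaning t toward lifter +x"""
    lx=np.array([np.cos(yaw),np.sin(yaw),0]); Z=np.array([0,0,1.])
    z=-np.sin(t)*lx-np.cos(t)*Z; y=np.cos(t)*lx-np.sin(t)*Z; x=np.cross(y,z)
    return np.stack([x,y,z],1)
E
python3 - <<'E'
from h import *
y=np.radians(-.8)
print(delta([.486,.0585,.16],Rl(y)),delta([.486,.0585,.097],Rl(y)))
E
```

```text
(array([-0.024,  0.358,  0.077]), array([ 1.219, -0.006,  0.014])) (array([-0.027,  0.349,  2.597]), array([ 1.219, -0.006,  0.014]))
```

Call:
apply_moves:
  moves:
    - [[-0.03,0.36,0.05],[1.22,0,0],1]
    - [[-0.03,0.36,0.05],[1.22,0,0],1]
    - [[-0.03,0.36,1.3],[1.22,0,0],1]
    - [[-0.03,0.36,2.55],[1.22,0,0],1]
    - [[-0.03,0.36,2.55],[1.22,0,0],1]
    - [[-0.03,0.36,2.55],[1.22,0,0],1]

```text
t: 4.2
eef_pos: [0.4854, 0.0575, 0.0974]
tool_rot: [-0.075, 0.708, 0.699, -0.074]
contact_force: [0.8, 1.4, 0.1]
gripper_width: 0.996
```

```bash
python3 - <<'E'
from h import *
y=np.radians(-.8)
p,Rm,o=tool(); print(o["t"],p,o["q"],o["contact_force"],"grasp",p+.054*Rm[:,2])
print(delta([.486,.0585,.097],Rl(y)))
s=read_camera("scene"); t=read_camera("top")
cv2.imwrite("pics/s1.png",np.vstack([cv2.resize(s["color"][150:270,290:470],None,fx=4,fy=4),])[:,:,::-1])
cv2.imwrite("pics/t1.png",cv2.resize(t["color"][120:270,200:360],None,fx=4,fy=4)[:,:,::-1])
E
```

```text
4.2 [0.48541645 0.05752637 0.09744123] [-0.31674008  0.56221248  0.12262681  2.02998175 -0.16046766  0.76577281
  1.47946983] [0.79310572 1.43980411 0.10424863] grasp [0.47412277 0.05768673 0.04463567]
(array([0.039, 0.026, 0.012]), array([-0.007, -0.   ,  0.006]))
```

View pics/s1.png

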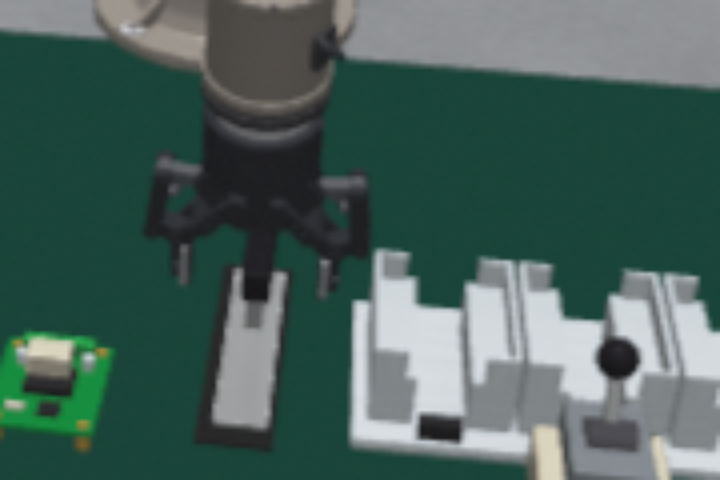

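View pics/t1.png

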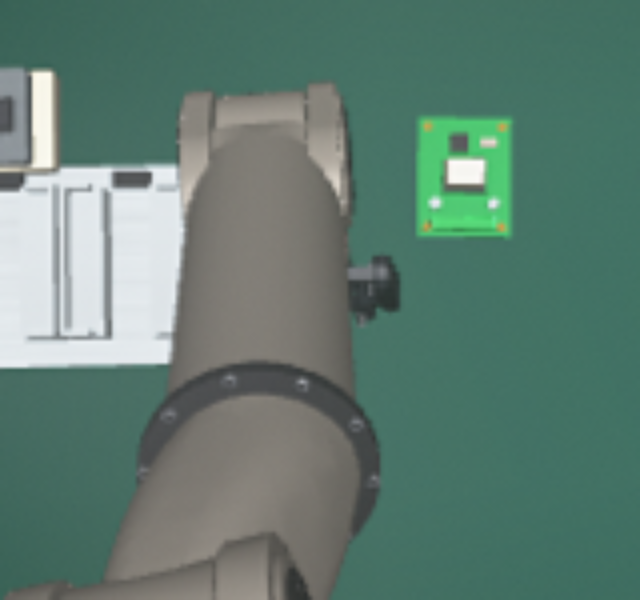

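The handle bar (scene crop ~(258,265)) sits between the open fingers, a bit to the left of centre. Close.

Call:
apply_moves:
  moves:
    - [[0,0,0],[0,0,0],-1]
    - [[0,0,0],[0,0,0],-1]
    - [[0,0,0],[0,0,0],-1]
    - [[0,0,0],[0,0,0],-1]
    - [[0,0,0],[0,0,0],-1]
    - [[0,0,0],[0,0,0],-1]
    - [[0,0,0],[0,0,0],-1]
    - [[0,0,0],[0,0,0],-1]
  force: 100

```text
t: 5.3
eef_pos: [0.4851, 0.0574, 0.0962]
tool_rot: [-0.076, 0.708, 0.698, -0.075]
contact_force: [-0.5, 1.6, 3.0]
gripper_width: 0.22
```

```bash
python3 - <<'E'
from h import *
p,Rm,o=tool(); print(o["t"],p,o["contact_force"],o["torque"],o["gripper_width"],"lifter yaw if aligned",np.degrees(np.arctan2(Rm[1,1],Rm[0,1])))
y=np.radians(-.8)
print(delta([.486,.0585,.18],Rl(y)))
E
```

```text
5.3 [0.48505542 0.05740031 0.09624213] [-0.46484747  1.55622276  3.00399084] [ 0.13656677 -0.0091759  -0.19592508] 0.21959290907537007 lifter yaw if aligned -0.7581080660687428
(array([ 0.045, -0.671, -3.283]), array([-0.02 , -0.   ,  0.004]))
```

Call:
apply_moves:
  moves:
    - [[0,-0.2,-1.0],[0,0,0],-1]
    - [[0,-0.4,-2.0],[0,0,0],-1]
    - [[0,-0.7,-3.3],[0,0,0],-1]
    - [[0,-0.7,-3.3],[0,0,0],-1]
    - [[0,-0.7,-3.3],[0,0,0],-1]

```text
t: 5.92
eef_pos: [0.4847, 0.0571, 0.1796]
tool_rot: [-0.076, 0.708, 0.698, -0.075]
contact_force: [-0.2, 0.2, -2.5]
gripper_width: 0.224
```

```bash
python3 - <<'E'
from h import *
p,Rm,o=tool(); print(o["t"],p,o["q"],o["contact_force"],o["torque"],o["gripper_width"],Rm[:,2])
s=read_camera("scene"); t=read_camera("top")
cv2.imwrite("pics/s2.png",np.vstack([cv2.resize(s["color"][120:270,260:460],None,fx=4,fy=4),])[:,:,::-1])
E
```

```text
5.925 [0.48472676 0.05714522 0.17962304] [-0.33918559  0.4275144   0.14933354  1.99583803 -0.13116014  0.93685707
  1.45024297] [-0.16313196  0.16040097 -2.45362713] [-0.00094096 -0.27675115  0.03162973] 0.22383333118473922 [-0.21242606  0.00237901 -0.97717425]
```

View pics/s2.png

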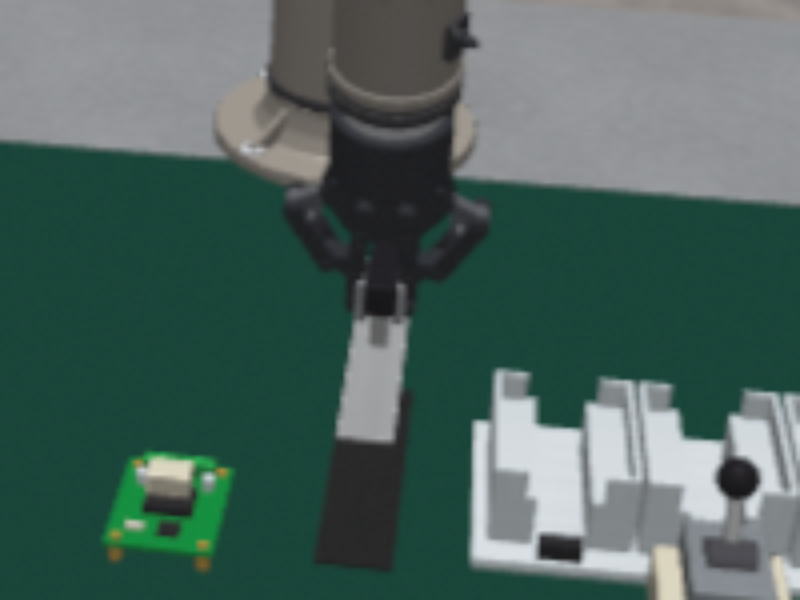

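```bash
python3 - <<'E'
from h import *
print(delta([.50,.10,.25],Rl(np.radians(-90))))
E
```

```text
(array([ 1.72 , -0.021, -2.893]), array([-0.023,  1.884,  8.725]))
```

Call:
apply_moves:
  moves:
    - [[1.72,0,-2.9],[0,1.88,8.72],-1]
    - [[1.72,0,-2.9],[0,1.88,8.72],-1]
    - [[1.72,0,-2.9],[0,1.88,8.72],-1]
    - [[1.72,0,-2.9],[0,1.88,8.72],-1]
    - [[1.72,0,-2.9],[0,1.88,8.72],-1]
    - [[1.72,0,-2.9],[0,1.88,8.72],-1]
    - [[1.72,0,-2.9],[0,1.88,8.72],-1]
    - [[1.72,0,-2.9],[0,1.88,8.72],-1]
    - [[1.72,0,-2.9],[0,1.88,8.72],-1]
    - [[1.72,0,-2.9],[0,1.88,8.72],-1]
    - [[1.72,0,-2.9],[0,1.88,8.72],-1]
    - [[1.72,0,-2.9],[0,1.88,8.72],-1]

```text
t: 7.52
eef_pos: [0.5012, 0.1, 0.2511]
tool_rot: [-0.106, 0.994, 0.001, -0.001]
contact_force: [-0.3, -0.1, -2.2]
gripper_width: 0.219
```

```bash
python3 - <<'E'
from h import *
p,Rm,o=tool(); print(o["t"],p,o["q"],o["gripper_width"]); print(Rm)
s=read_camera("scene"); t=read_camera("top")
cv2.imwrite("pics/s3.png",cv2.resize(s["color"][120:270,240:440],None,fx=4,fy=4)[:,:,::-1])
cv2.imwrite("pics/t3.png",cv2.resize(t["color"][120:270,200:400],None,fx=4,fy=4)[:,:,::-1])
np.savez("obs3.npz",p=p,R=Rm)
E
```

```text
7.525 [0.50124175 0.10003809 0.25106374] [-0.55633824  0.27755403  0.40419371  2.04001746 -0.4255881   0.85656456
  0.11631204] 0.21928783958974268
[[ 0.99999858  0.00110001 -0.00127931]
 [ 0.00134466 -0.97759239  0.2105025 ]
 [-0.00101909 -0.21050392 -0.97759248]]
```

View pics/s3.png

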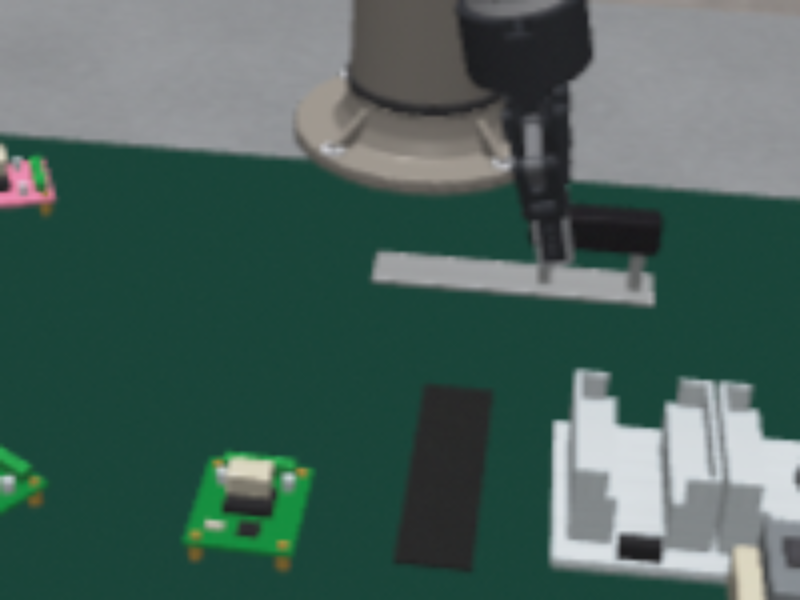

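View pics/t3.png

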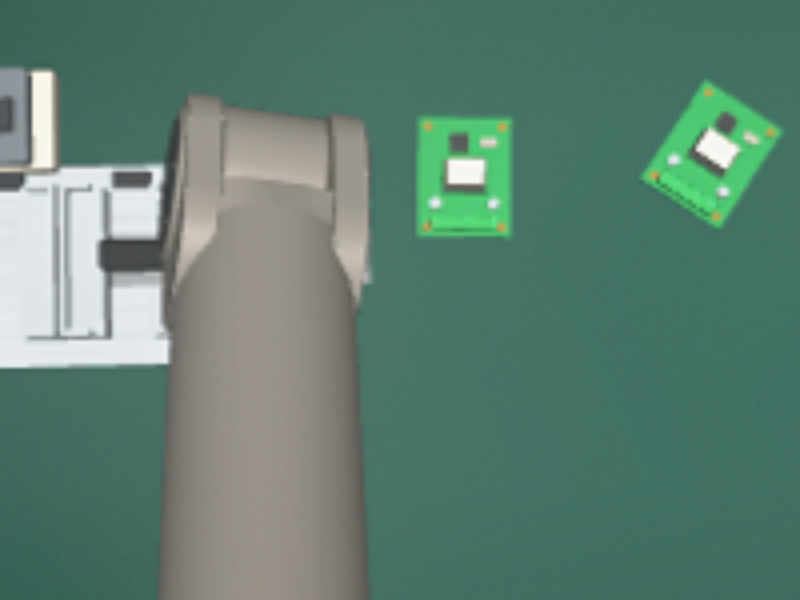

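```bash
cat > m3.py <<'E'
from fit import *
s=read_camera("scene"); p,Rm,o=tool()
f=s["color"].astype(float); m=sat01(f.min(2),80,150)*(green(s)<12)
P=p+.054*Rm[:,2]
# lifter nominal axes: undo tilt
t=TILT
Lx=Rm@[0,np.cos(t),-np.sin(t)]; Lz=Rm@[0,-np.sin(t),-np.cos(t)]; Ly=np.cross(Lz,Lx)
RL=np.stack([Lx,Ly,Lz],1); print(RL.round(4))
pl=[box(-.04,.135,-.018,.018,0,.003)]
def pose(q):
    a,u,pi=q; Rq=RL@R.from_euler('y',pi).as_matrix()
    return (Rq, P-Rq@np.array([a,0,u]))
roi=(175,205,325,410)
ign=np.zeros((400,640),bool); ign[170:189,365:420]=1; ign[170:193,365:380]=1; ign[180:193,395:403]=1
sl=np.s_[roi[0]:roi[1],roi[2]:roi[3]]
def cost(q):
    r=render(s,pl,pose(q),roi); d=(gaussian_filter(r,.7)-gaussian_filter(m[sl],.7))**2; return (d*~ign[sl]).sum()
for st in([.022,.042,0],[.025,.042,.02]):
    x=np.array(st); 
    r=minimize(cost,x,method="Nelder-Mead",options=dict(initial_simplex=[x,x+[.006,0,0],x+[0,.006,0],x+[0,0,.03]],xatol=1e-5,fatol=1e-4)); print(r.x,np.degrees(r.x[2]),r.fun,cost(st))
g=s["color"].copy(); uv=project(s,pl[0]@pose(r.x)[0].T+pose(r.x)[1])
b=cv2.resize(g[160:220,310:420],None,fx=7,fy=7,interpolation=cv2.INTER_CUBIC)
for q in uv: cv2.circle(b,tuple(((q-[310,160]+.5)*7).astype(int)),2,(255,0,0),-1)
cv2.imwrite("pics/f3.png",b[:,:,::-1])
c=read_camera("top")
p0=back(c,276,212,0)
PB=[PAD[0]]
for cc in(c,s):
    print("pad",fit([(cc,nongreen(cc))],PB,0,(.452,.058,-.01),margin=2,ign=[((np.arange(640)<262)[None]|(np.arange(400)<0)[:,None])] if cc is c else None))
E
python3 m3.py
```

```text
[[ 9.0e-04  1.0e+00  7.0e-04]
 [-1.0e+00  9.0e-04 -2.9e-03]
 [-2.9e-03 -7.0e-04  1.0e+00]]
[0.02511634 0.03792406 0.0136262 ] 0.780723873220942 10.704325482863183 68.39844596970929
[0.02555121 0.03792431 0.01487414] 0.8522255345224028 10.63599948307819 75.87988214479067
pad (array([ 0.45611894,  0.05901635, -0.00358105]), np.float64(367.46943466516404))
pad (array([ 0.45159875,  0.05767628, -0.01452753]), np.float64(0.78999553124128))
```

View pics/f3.png

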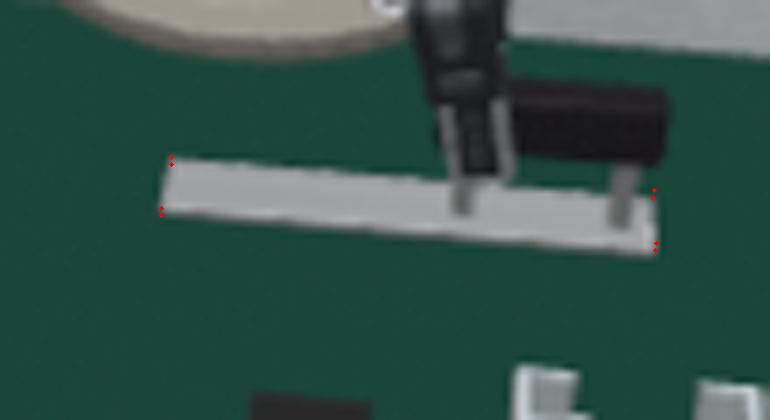

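```bash
cat >> h.py <<'E'
TH=np.radians(11.1); A_=.0253; U_=.0404
def lift_tcp(O,yaw):
    Rm=Rl(yaw,TH); lx=np.array([np.cos(yaw),np.sin(yaw),0])
    return np.array(O)+A_*lx+[0,0,U_]-.054*Rm[:,2],Rm
def lift_now():
    p,Rm,o=tool(); Lx=Rm@[0,np.cos(TH),-np.sin(TH)]; Lz=Rm@[0,-np.sin(TH),-np.cos(TH)]
    O=p+.054*Rm[:,2]-A_*Lx-U_*Lz
    return O,np.degrees(np.arctan2(Lx[1],Lx[0])),np.degrees(np.arcsin(Lx[2])),o
def go(*wps):
    for O,yaw in wps:
        d,r=delta(*lift_tcp(O,np.radians(yaw))); print("O",O,yaw,"->",d.tolist(),r.tolist())
def st():
    O,y,pi,o=lift_now(); print("t",o["t"],"O",O.round(4),"yaw",y.round(2),"pitch",pi.round(2),"F",o["contact_force"].round(1),"T",o["torque"].round(2),"w",round(o["gripper_width"],3),"q",o["q"].round(2))
E
python3 - <<'E'
from h import *
st()
go(([.40,-.063,.12],-.8),([.390,-.063,.05],-.8),([.390,-.063,.012],-.8))
E
```

```text
t 7.725 O [0.5012 0.1375 0.1586] yaw -89.95 pitch -1.07 F [ 0.4 -0.2 -1.8] T [-0.33 -0.01  0.01] w 0.22 q [-0.56  0.28  0.4   2.04 -0.43  0.86  0.12]
O [0.4, -0.063, 0.12] -0.8 -> [-2.628, 6.713, 0.106] [-0.087, -1.795, -8.733]
O [0.39, -0.063, 0.05] -0.8 -> [-3.027, 7.303, 2.844] [-0.087, -1.795, -8.733]
O [0.39, -0.063, 0.012] -0.8 -> [-3.026, 7.623, 4.33] [-0.087, -1.795, -8.733]
```

Call:
apply_moves:
  moves:
    - [[-2.6,6.7,0.1],[-0.09,-1.8,-8.73],-1]
    - [[-2.6,6.7,0.1],[-0.09,-1.8,-8.73],-1]
    - [[-2.6,6.7,0.1],[-0.09,-1.8,-8.73],-1]
    - [[-2.6,6.7,0.1],[-0.09,-1.8,-8.73],-1]
    - [[-2.6,6.7,0.1],[-0.09,-1.8,-8.73],-1]
    - [[-2.6,6.7,0.1],[-0.09,-1.8,-8.73],-1]
    - [[-2.6,6.7,0.1],[-0.09,-1.8,-8.73],-1]
    - [[-2.6,6.7,0.1],[-0.09,-1.8,-8.73],-1]
    - [[-2.6,6.7,0.1],[-0.09,-1.8,-8.73],-1]
    - [[-2.6,6.7,0.1],[-0.09,-1.8,-8.73],-1]
    - [[-2.6,6.7,0.1],[-0.09,-1.8,-8.73],-1]
    - [[-3.03,7.3,2.84],[-0.09,-1.8,-8.73],-1]
    - [[-3.03,7.3,2.84],[-0.09,-1.8,-8.73],-1]
    - [[-3.03,7.3,2.84],[-0.09,-1.8,-8.73],-1]

```text
t: 9.48
eef_pos: [0.4256, -0.0636, 0.1439]
tool_rot: [-0.069, 0.709, 0.698, -0.069]
contact_force: [0.1, -0.4, -0.6]
gripper_width: 0.22
```

```bash
cat > look.py <<'E'
from fit import *
import sys
def bpose(c,thr,px=None,p0=None,yaw=0):
    m=boards(c,thr); return fit([(c,m)],BOARD,0,(p0[0],p0[1],yaw))
def crop(cc,xyz,w=60,h=45,fn="x",f=5):
    u,v=project(cc,[xyz])[0].astype(int); r0=max(0,v-h);c0=max(0,u-w)
    cv2.imwrite(f"pics/{fn}.png",cv2.resize(cc["color"][r0:v+h,c0:u+w],None,fx=f,fy=f,interpolation=cv2.INTER_CUBIC)[:,:,::-1]); print(fn,"origin",c0,r0)
E
python3 - <<'E'
from look import *
st()
c=read_camera("top"); s=read_camera("scene")
for n,cc,th in(("t",c,(28,100)),("s",s,(35,95))):
    x,f=bpose(cc,th,p0=(.578,-.0655)); print(n,x[:2].round(4),np.degrees(x[2]).round(2),f)
crop(s,[.5,-.06,.03],75,55,"s4"); crop(c,[.5,-.06,.03],75,55,"t4")
go(([.390,-.063,.02],-.8),([.390,-.063,.005],-.8))
E
```

```text
t 9.475 O [ 0.3898 -0.0632  0.0505] yaw -0.87 pitch -0.07 F [ 0.1 -0.4 -0.6] T [ 0.02 -0.27 -0.04] w 0.22 q [-0.18  0.41  0.22  2.16 -0.12  0.78  1.68]
t [ 0.5893 -0.0654] -0.23 325.43396460831093
s [ 0.5765 -0.0661] -0.67 201.1014165359527
s4 origin 233 170
t4 origin 239 133
O [0.39, -0.063, 0.02] -0.8 -> [0.003, 0.195, 1.246] [0.013, 0.004, -0.006]
O [0.39, -0.063, 0.005] -0.8 -> [0.004, 0.309, 1.835] [0.013, 0.004, -0.006]
```

View pics/s4.png

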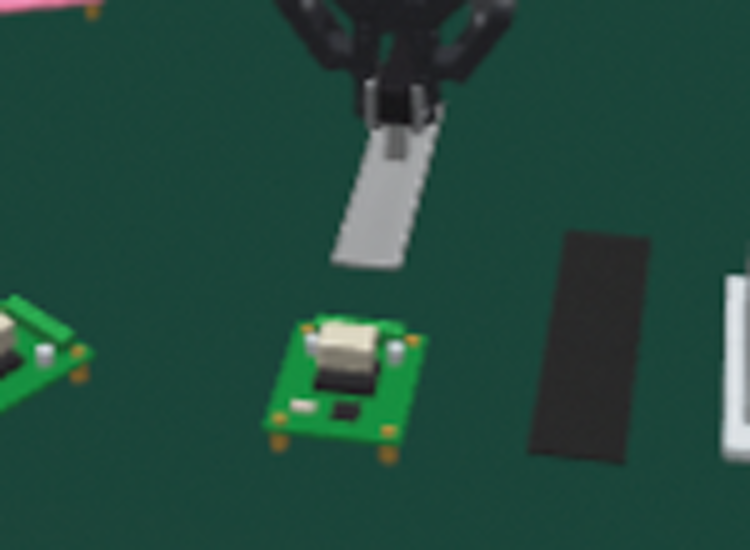

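View pics/t4.png

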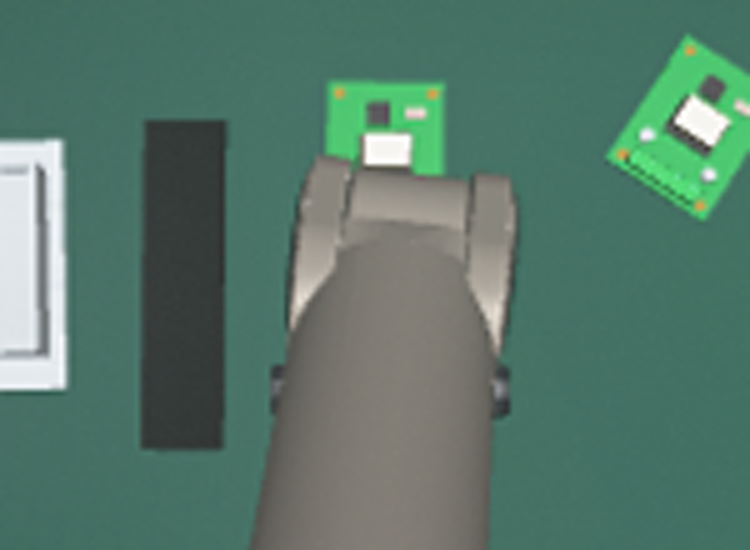

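Call:
apply_moves:
  moves:
    - [[0,0.2,1.25],[0,0,0],-1]
    - [[0,0.31,1.85],[0,0,0],-1]
    - [[0,0.31,1.85],[0,0,0],-1]
    - [[0,0.31,1.85],[0,0,0],-1]

```text
t: 10.07
eef_pos: [0.4249, -0.0635, 0.0974]
tool_rot: [-0.068, 0.709, 0.699, -0.068]
contact_force: [-0.2, 0.1, -2.2]
gripper_width: 0.22
```

```bash
python3 - <<'E'
from look import *
st()
s=read_camera("scene")
crop(s,[.5,-.06,.03],75,55,"s5")
go(([.42,-.0635,.005],-.8),([.486,-.0643,.005],-.8),([.486,-.0643,.018],-.8))
E
```

```text
t 10.075 O [ 0.3892 -0.0631  0.004 ] yaw -0.83 pitch 0.05 F [-0.2  0.1 -2.2] T [ 0.  -0.3  0. ] w 0.22 q [-0.15  0.5   0.19  2.18 -0.14  0.67  1.7 ]
s5 origin 233 170
O [0.42, -0.0635, 0.005] -0.8 -> [-0.002, 1.203, -0.273] [0.007, 0.004, -0.004]
O [0.486, -0.0643, 0.005] -0.8 -> [0.005, 3.795, -0.778] [0.007, 0.004, -0.004]
O [0.486, -0.0643, 0.018] -0.8 -> [0.004, 3.695, -1.288] [0.007, 0.004, -0.004]
```

View pics/s5.png

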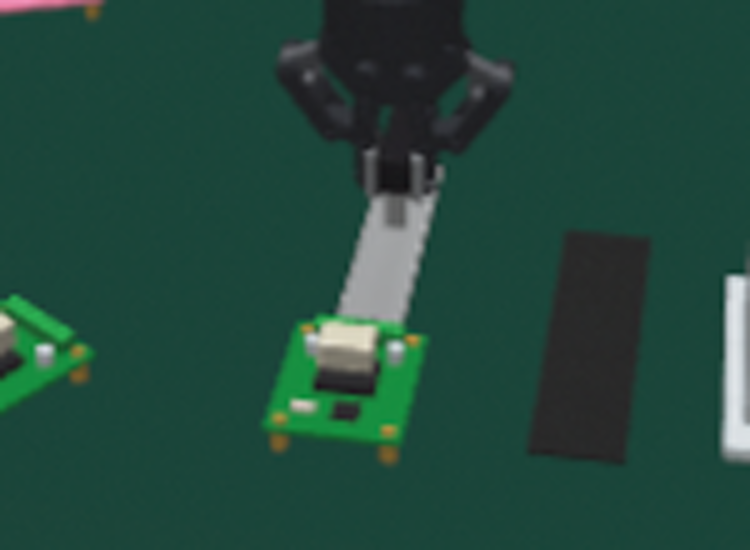

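Call:
apply_moves:
  moves:
    - [[0,1.2,-0.26],[0,0,0],-1]
    - [[0,2.0,-0.42],[0,0,0],-1]
    - [[0,2.8,-0.57],[0,0,0],-1]
    - [[0,3.4,-0.69],[0,0,0],-1]
    - [[0,3.8,-0.77],[0,0,0],-1]
    - [[0,3.8,-0.77],[0,0,0],-1]
    - [[0,3.8,-0.77],[0,0,0],-1]

```text
t: 11.0
eef_pos: [0.5203, -0.0649, 0.0971]
tool_rot: [-0.069, 0.709, 0.699, -0.069]
contact_force: [-0.4, -0.4, -2.0]
gripper_width: 0.222
```

```bash
python3 - <<'E'
from look import *
st()
s=read_camera("scene"); c=read_camera("top")
for n,cc,th in(("s",s,(35,95)),):
    x,f=bpose(cc,th,p0=(.578,-.0655)); print(n,x[:2].round(4),np.degrees(x[2]).round(2),f)
crop(s,[.55,-.06,.03],75,55,"s6")
go(([.486,-.0643,.018],-.8),([.486,-.0643,.06],-.8))
E
```

```text
t 11.0 O [ 0.4845 -0.0644  0.0038] yaw -0.83 pitch -0.08 F [-0.4 -0.4 -2. ] T [ 0.01 -0.22 -0.01] w 0.222 q [-0.15  0.6   0.2   1.96 -0.15  0.79  1.7 ]
s [ 0.5755 -0.0662] -0.63 203.61085271145583
s6 origin 230 181
O [0.486, -0.0643, 0.018] -0.8 -> [0.002, -0.059, -0.569] [-0.007, 0.004, -0.004]
O [0.486, -0.0643, 0.06] -0.8 -> [0.0, -0.384, -2.217] [-0.007, 0.004, -0.004]
```

View pics/s6.png

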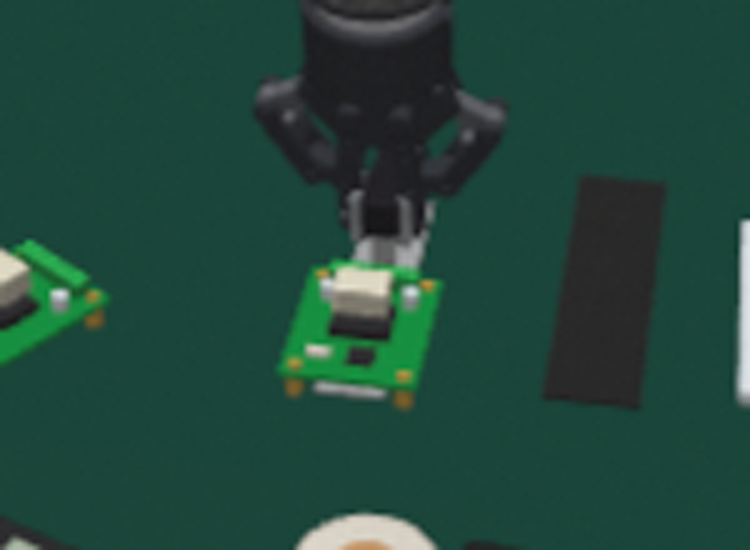

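Call:
apply_moves:
  moves:
    - [[0,-0.03,-0.2],[0,0,0],-1]
    - [[0,-0.06,-0.4],[0,0,0],-1]
    - [[0,-0.1,-0.6],[0,0,0],-1]
    - [[0,-0.15,-0.9],[0,0,0],-1]
    - [[0,-0.22,-1.3],[0,0,0],-1]
    - [[0,-0.3,-1.8],[0,0,0],-1]
    - [[0,-0.38,-2.2],[0,0,0],-1]
    - [[0,-0.38,-2.2],[0,0,0],-1]

```text
t: 12.1
eef_pos: [0.523, -0.0648, 0.1541]
tool_rot: [-0.068, 0.709, 0.699, -0.068]
contact_force: [0.2, 0.8, -3.3]
gripper_width: 0.223
```

```bash
python3 - <<'E'
from look import *
st()
s=read_camera("scene"); c=read_camera("top")
crop(s,[.55,-.06,.03],75,55,"s7")
go(([.44,-.02,.12],-.8),([.42,.17,.12],0),([.4175,.3724,.12],.8),([.4175,.3724,.075],.8))
E
```

```text
t 12.1 O [ 0.4875 -0.0644  0.0606] yaw -0.83 pitch 0.1 F [ 0.2  0.8 -3.3] T [-0.01 -0.25  0.03] w 0.223 q [-0.16  0.51  0.22  1.93 -0.13  0.9   1.68]
s7 origin 230 181
O [0.44, -0.02, 0.12] -0.8 -> [1.74, -2.32, -2.006] [-0.001, 0.005, -0.003]
O [0.42, 0.17, 0.12] 0 -> [9.348, -3.213, -1.838] [-0.001, -0.011, -0.081]
O [0.4175, 0.3724, 0.12] 0.8 -> [17.462, -3.427, -1.803] [-0.001, -0.026, -0.16]
O [0.4175, 0.3724, 0.075] 0.8 -> [17.464, -3.08, -0.037] [-0.001, -0.026, -0.16]
```

View pics/s7.png

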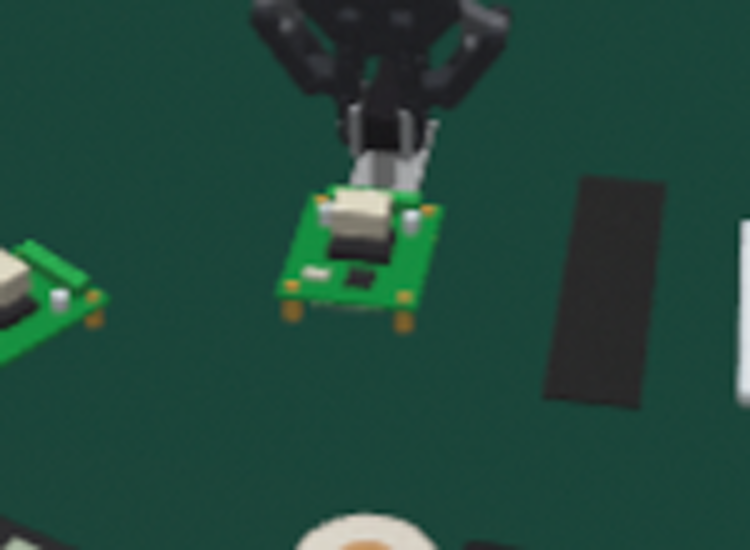

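Call:
apply_moves:
  moves:
    - [[0.3,-0.3,-0.3],[0,0,0],-1]
    - [[0.8,-0.8,-0.8],[0,0,0],-1]
    - [[1.5,-1.5,-1.3],[0,0,-0.02],-1]
    - [[2.4,-2.2,-1.8],[0,0,-0.03],-1]
    - [[3.4,-2.6,-1.85],[0,0,-0.04],-1]
    - [[4.5,-2.9,-1.85],[0,0,-0.05],-1]
    - [[5.7,-3.0,-1.85],[0,0,-0.06],-1]
    - [[6.9,-3.1,-1.85],[0,0,-0.07],-1]
    - [[8.1,-3.2,-1.85],[0,0,-0.08],-1]
    - [[9.3,-3.22,-1.84],[0,0,-0.09],-1]
    - [[10.5,-3.25,-1.83],[0,0,-0.1],-1]
    - [[11.7,-3.3,-1.82],[0,0,-0.11],-1]
    - [[12.9,-3.32,-1.81],[0,0,-0.12],-1]
    - [[14.1,-3.35,-1.8],[0,0,-0.13],-1]
    - [[15.2,-3.38,-1.8],[0,0,-0.14],-1]
    - [[16.1,-3.4,-1.8],[0,0,-0.15],-1]
    - [[16.8,-3.42,-1.8],[0,0,-0.16],-1]
    - [[17.2,-3.43,-1.8],[0,0,-0.16],-1]
    - [[17.46,-3.43,-1.8],[0,0,-0.16],-1]
    - [[17.46,-3.43,-1.8],[0,0,-0.16],-1]

```text
t: 14.7
eef_pos: [0.4533, 0.3727, 0.2132]
tool_rot: [-0.07, 0.699, 0.708, -0.067]
contact_force: [-0.0, 0.4, -3.2]
gripper_width: 0.217
```

```bash
python3 - <<'E'
from look import *
st()
s=read_camera("scene"); c=read_camera("top")
crop(s,[.5,.36,.1],75,55,"s8");crop(c,[.5,.32,.1],75,55,"t8")
go(([.4175,.3724,.075],.8),([.4175,.3724,.06],.8))
E
```

```text
t 14.7 O [0.4176 0.3726 0.1198] yaw 0.73 pitch -0.02 F [-0.   0.4 -3.2] T [-0.04 -0.17  0.04] w 0.217 q [-0.77  0.5   0.05  1.77 -0.18  1.03  0.96]
s8 origin 398 163
t8 origin 104 132
O [0.4175, 0.3724, 0.075] 0.8 -> [0.031, 0.334, 1.761] [-0.001, -0.023, -0.007]
O [0.4175, 0.3724, 0.06] 0.8 -> [0.029, 0.45, 2.35] [-0.001, -0.023, -0.007]
```

View pics/s8.png

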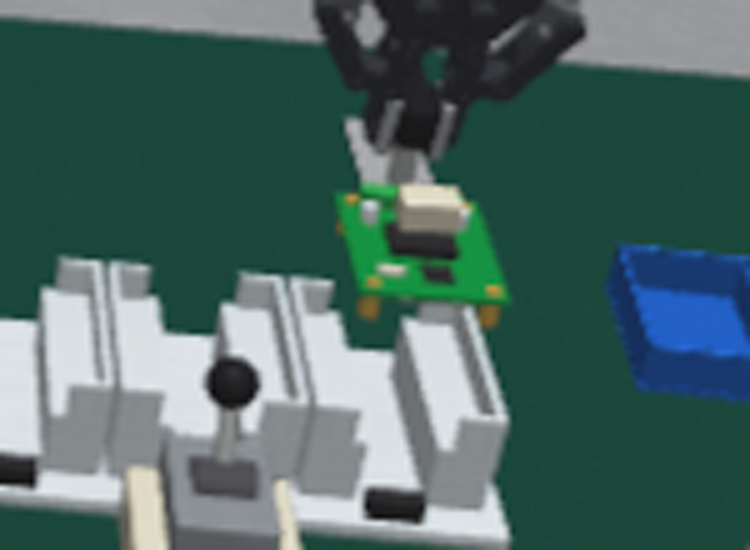

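View pics/t8.png

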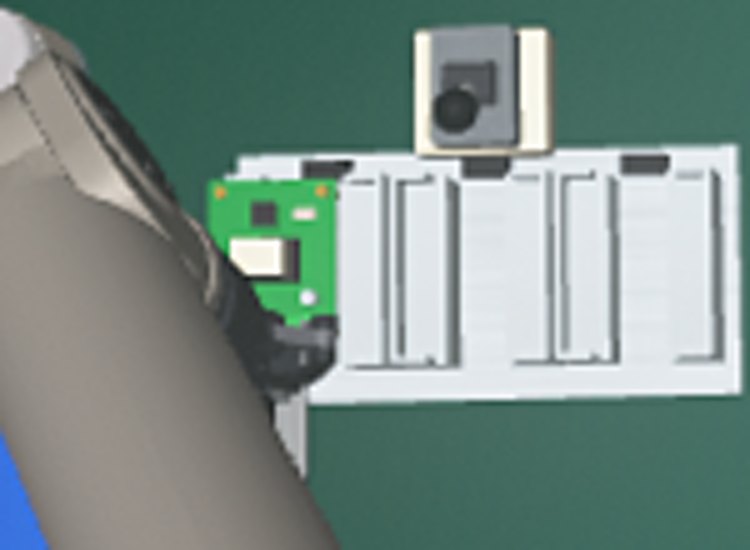

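```bash
python3 - <<'E'
from look import *
c=read_camera("top"); s=read_camera("scene")
z=.1258
for u,v in((208,180),(334,181)): print("top",back(c,104+u/5-.4,132+v/5-.4,z).round(4))
for u,v in((510,298),(362,294),(334,192)): print("scene",back(s,398+u/5-.4,163+v/5-.4,z).round(4))
# expected corners if board centre at lifter x=.0935
for a,b in((.045,.035),(.045,-.035),(-.045,-.035)):
    O=np.array([.4176,.3726]); y=np.radians(.75); print(O+np.array([[np.cos(y),-np.sin(y)],[np.sin(y),np.cos(y)]])@[.0935+a,b])
m=boards(c,(28,80))
ig=np.zeros((400,640),bool); ig[185:]=1; ig[:,:147]|=(np.arange(400)>175)[:,None]
print(fit([(c,m)],BOARD,z-.017,(.511,.3735,.013),ign=[ig]))
print(fit([(s,boards(s,(35,90)))],BOARD,z-.017,(.511,.3735,.013),margin=5))
E
```

```text
top [0.5549 0.4095 0.1258]
top [0.5538 0.34   0.1258]
scene [0.5456 0.4111 0.1258]
scene [0.5537 0.3405 0.1258]
scene [0.4627 0.3384 0.1258]
[0.55563    0.40940991]
[0.55654627 0.33941591]
[0.46655398 0.33823784]
(array([ 0.50953937,  0.37566313, -0.01673625]), np.float64(78.38696375726833))
(array([0.50639506, 0.37444643, 0.00399343]), np.float64(218.0470815148922))
```

```bash
python3 - <<'E'
from look import *
go(([.4185,.3717,.08],.8),([.4185,.3717,.06],.8),([.4185,.3717,.0505],.8))
E
```

```text
O [0.4185, 0.3717, 0.08] 0.8 -> [0.0, 0.337, 1.56] [-0.001, -0.024, -0.006]
O [0.4185, 0.3717, 0.06] 0.8 -> [-0.003, 0.491, 2.345] [-0.001, -0.024, -0.006]
O [0.4185, 0.3717, 0.0505] 0.8 -> [-0.004, 0.564, 2.717] [-0.001, -0.024, -0.006]
```

Call:
apply_moves:
  moves:
    - [[0,0.17,0.8],[0,0,0],-1]
    - [[0,0.34,1.56],[0,0,0],-1]
    - [[0,0.45,2.1],[0,0,0],-1]
    - [[0,0.49,2.35],[0,0,0],-1]
    - [[0,0.53,2.55],[0,0,0],-1]
    - [[0,0.56,2.7],[0,0,0],-1]
    - [[0,0.56,2.7],[0,0,0],-1]

```text
t: 15.78
eef_pos: [0.4542, 0.3733, 0.1446]
tool_rot: [-0.07, 0.699, 0.709, -0.067]
contact_force: [0.3, 0.3, -1.7]
gripper_width: 0.216
```

```bash
python3 - <<'E'
from look import *
st()
s=read_camera("scene"); c=read_camera("top")
crop(s,[.5,.36,.1],75,55,"s9");crop(c,[.5,.32,.1],75,55,"t9")
go(([.37,.3712,.0505],.8),([.313,.3704,.0505],.8),([.313,.3704,.12],.8))
E
```

```text
t 15.775 O [0.4185 0.3733 0.0512] yaw 0.74 pitch 0.02 F [ 0.3  0.3 -1.7] T [-0.02 -0.23 -0.  ] w 0.216 q [-0.76  0.59  0.04  1.8  -0.19  0.9   0.98]
s9 origin 398 163
t9 origin 104 132
O [0.37, 0.3712, 0.0505] 0.8 -> [-0.041, -1.899, 0.41] [0.003, -0.03, 0.0]
O [0.313, 0.3704, 0.0505] 0.8 -> [-0.043, -4.136, 0.848] [0.003, -0.03, 0.0]
O [0.313, 0.3704, 0.12] 0.8 -> [-0.029, -4.67, -1.88] [0.003, -0.03, 0.0]
```

View pics/s9.png

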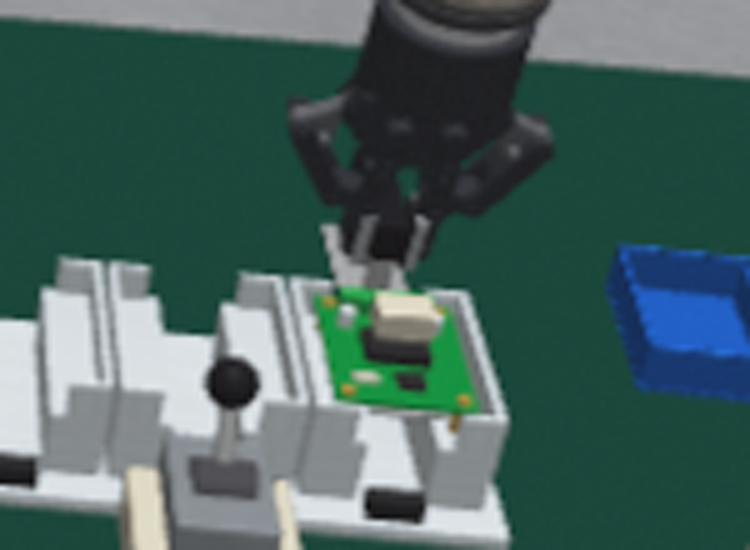

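Call:
apply_moves:
  moves:
    - [[0,-0.6,0.12],[0,0,0],-1]
    - [[0,-1.4,0.29],[0,0,0],-1]
    - [[0,-2.2,0.45],[0,0,0],-1]
    - [[0,-3.0,0.61],[0,0,0],-1]
    - [[0,-3.8,0.78],[0,0,0],-1]
    - [[0,-4.2,0.86],[0,0,0],-1]
    - [[0,-4.2,0.86],[0,0,0],-1]

```text
t: 16.75
eef_pos: [0.3461, 0.3719, 0.1436]
tool_rot: [-0.07, 0.699, 0.709, -0.067]
contact_force: [0.4, -0.5, -1.5]
gripper_width: 0.22
```

```bash
python3 - <<'E'
from look import *
st()
s=read_camera("scene"); c=read_camera("top")
crop(s,[.5,.32,.1],75,55,"s10");crop(c,[.5,.32,.1],75,55,"t10")
m=boards(c,(28,80)); print(fit([(c,m)],BOARD,.045,(.511,.3735,.013),margin=5)); print(fit([(s,boards(s,(35,90)))],BOARD,.045,(.508,.3735,.013),margin=5))
# others
for p0 in((.593,-.253),(.508,-.3965)):
    print(fit([(c,boards(c,(28,100)))],BOARD,0,(*p0,-.6)),fit([(s,boards(s,(35,95)))],BOARD,0,(*p0,-.6)))
E
```

```text
t 16.75 O [0.3104 0.3718 0.0502] yaw 0.8 pitch -0.01 F [ 0.4 -0.5 -1.5] T [-0.01 -0.27 -0.01] w 0.22 q [-0.87  0.48  0.    2.   -0.21  0.79  0.87]
s10 origin 381 161
t10 origin 104 132
(array([0.51022139, 0.37479259, 0.01234442]), np.float64(3.622169111609288))
(array([ 0.50957385,  0.37514554, -0.00602843]), np.float64(221.87962649523882))
(array([ 0.59336903, -0.25336476, -0.59042028]), np.float64(0.5287851372494351)) (array([ 0.58906432, -0.25229148, -0.64597614]), np.float64(208.15567835102348))
(array([ 0.50801298, -0.39651593, -0.62082861]), np.float64(0.6334379063006866)) (array([ 0.50354904, -0.39606104, -0.67540724]), np.float64(187.8957197562613))
```

View pics/s10.png

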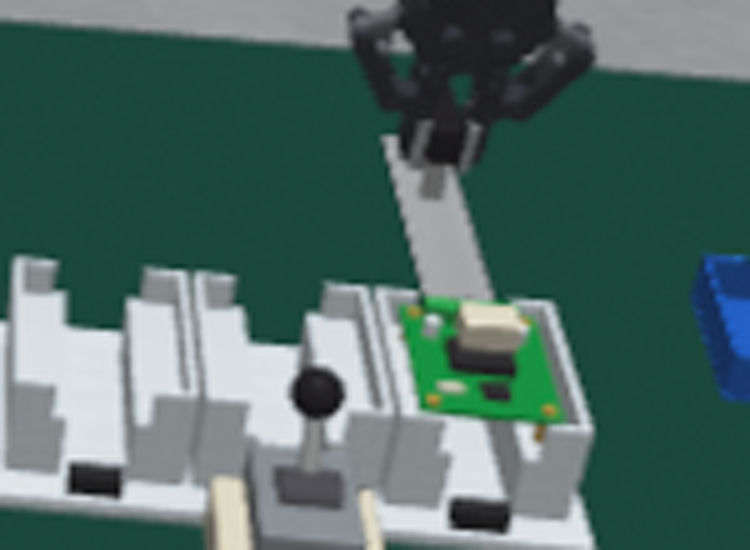

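View pics/t10.png

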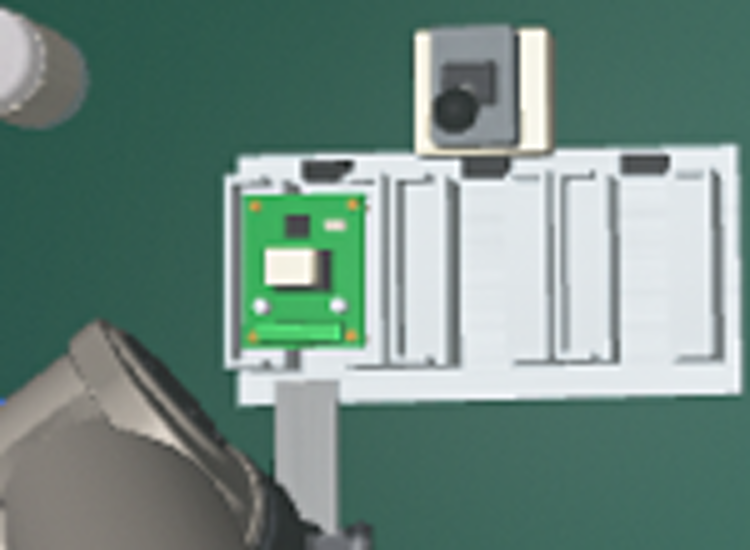

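```bash
python3 - <<'E'
from look import *
go(([.31,.372,.14],.8),([.43,.16,.14],-15),([.4338,-.1466,.12],-33.8),([.4338,-.1466,.05],-33.8))
E
```

```text
O [0.31, 0.372, 0.14] 0.8 -> [0.045, -0.76, -3.508] [0.005, -0.029, -0.003]
O [0.43, 0.16, 0.14] -15 -> [-8.883, 3.786, -4.441] [0.001, 0.275, 1.548]
O [0.4338, -0.1466, 0.12] -33.8 -> [-21.574, 3.733, -3.678] [-0.004, 0.637, 3.392]
O [0.4338, -0.1466, 0.05] -33.8 -> [-21.588, 4.269, -0.93] [-0.004, 0.637, 3.392]
```

Call:
apply_moves:
  moves:
    - [[0,-0.4,-1.9],[0,0,0],-1]
    - [[0,-0.76,-3.5],[0,0,0],-1]
    - [[-2,0.5,-3.9],[0,0,0],-1]
    - [[-4,1.6,-4.1],[0,0.1,0.5],-1]
    - [[-6.5,2.8,-4.3],[0,0.2,1.0],-1]
    - [[-8.9,3.8,-4.44],[0,0.28,1.55],-1]
    - [[-11,3.8,-4.4],[0,0.35,1.9],-1]
    - [[-13,3.8,-4.3],[0,0.4,2.2],-1]
    - [[-15,3.8,-4.2],[0,0.46,2.5],-1]
    - [[-17.5,3.75,-4],[0,0.52,2.8],-1]
    - [[-20,3.73,-3.8],[0,0.6,3.2],-1]
    - [[-21.57,3.73,-3.68],[0,0.64,3.39],-1]
    - [[-21.57,3.73,-3.68],[0,0.64,3.39],-1]
    - [[-21.57,3.73,-3.68],[0,0.64,3.39],-1]
    - [[-21.59,4.27,-0.93],[0,0.64,3.39],-1]
    - [[-21.59,4.27,-0.93],[0,0.64,3.39],-1]
    - [[-21.59,4.27,-0.93],[0,0.64,3.39],-1]

```text
t: 18.98
eef_pos: [0.4633, -0.1658, 0.1438]
tool_rot: [-0.086, 0.877, 0.47, -0.046]
contact_force: [0.3, -0.3, -1.3]
gripper_width: 0.221
```

```bash
python3 - <<'E'
from look import *
st()
s=read_camera("scene"); c=read_camera("top")
crop(s,[.55,-.2,.03],75,55,"s11");crop(c,[.55,-.2,.03],75,55,"t11")
for p0 in((.593,-.253),(.508,-.3965)):
    print(fit([(c,boards(c,(28,100)))],BOARD,0,(*p0,-.6)),fit([(s,boards(s,(35,95)))],BOARD,0,(*p0,-.6)))
E
```

```text
t 18.975 O [ 0.4333 -0.1459  0.0505] yaw -33.67 pitch -0.14 F [ 0.3 -0.3 -1.3] T [-0.24 -0.25 -0.03] w 0.221 q [-0.04  0.5   0.37  2.03 -0.31  0.85  1.51]
s11 origin 178 175
t11 origin 285 116
(array([ 0.60738976, -0.26068126, -0.69530588]), np.float64(477.24899912350395)) (array([ 0.58904447, -0.25229615, -0.62658679]), np.float64(209.23443554630126))
(array([ 0.50800584, -0.39648135, -0.61953065]), np.float64(0.7993907869337558)) (array([ 0.50377696, -0.39677695, -0.6734111 ]), np.float64(189.13221941216997))
```

View pics/s11.png

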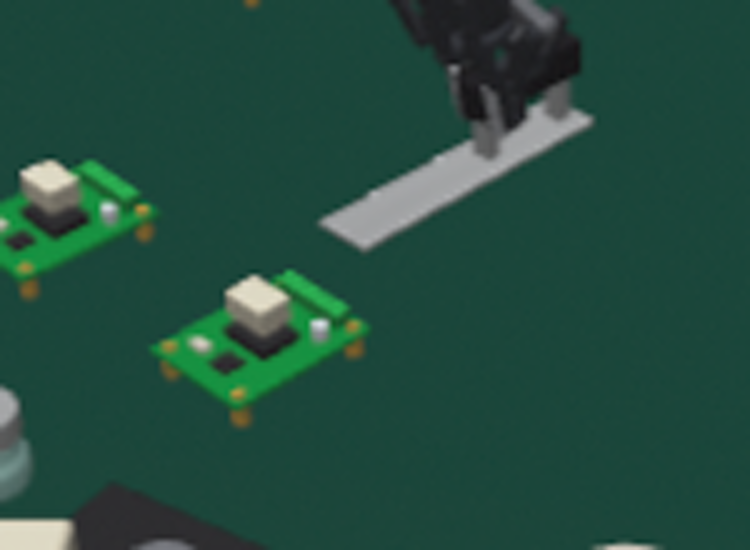

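View pics/t11.png

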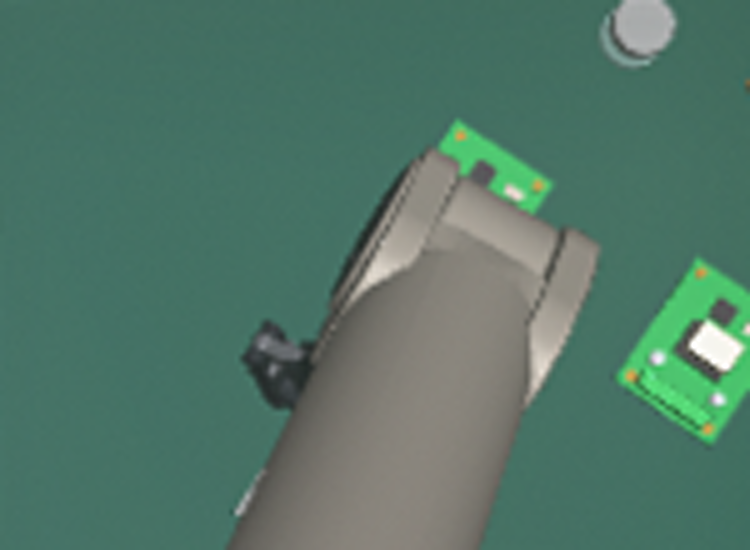

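```bash
python3 - <<'E'
from look import *
go(([.4333,-.1462,.005],-33.8),([.46,-.1641,.005],-33.8),([.5160,-.2016,.005],-33.8),([.516,-.2016,.06],-33.8))
E
```

```text
O [0.4333, -0.1462, 0.005] -33.8 -> [-0.011, 0.309, 1.838] [0.005, -0.002, 0.009]
O [0.46, -0.1641, 0.005] -33.8 -> [-0.014, 1.571, 1.592] [0.005, -0.002, 0.009]
O [0.516, -0.2016, 0.005] -33.8 -> [-0.018, 4.217, 1.075] [0.005, -0.002, 0.009]
O [0.516, -0.2016, 0.06] -33.8 -> [-0.017, 3.795, -1.084] [0.005, -0.002, 0.009]
```

Call:
apply_moves:
  moves:
    - [[0,0.2,1.2],[0,0,0],-1]
    - [[0,0.31,1.8],[0,0,0],-1]
    - [[0,0.31,1.8],[0,0,0],-1]
    - [[0,0.31,1.8],[0,0,0],-1]

```text
t: 19.58
eef_pos: [0.4627, -0.1662, 0.0986]
tool_rot: [-0.085, 0.878, 0.469, -0.046]
contact_force: [0.2, 0.5, -1.7]
gripper_width: 0.219
```

```bash
python3 - <<'E'
from look import *
st()
s=read_camera("scene")
crop(s,[.55,-.2,.03],60,45,"s12",6)
go(([.46,-.1641,.005],-33.8),([.5160,-.2016,.005],-33.8))
E
```

```text
t 19.575 O [ 0.433  -0.1464  0.0052] yaw -33.76 pitch -0.01 F [ 0.2  0.5 -1.7] T [-0.19 -0.28  0.03] w 0.219 q [-0.01  0.58  0.34  2.05 -0.35  0.76  1.55]
s12 origin 193 185
O [0.46, -0.1641, 0.005] -33.8 -> [0.009, 1.269, -0.241] [0.0, 0.0, 0.004]
O [0.516, -0.2016, 0.005] -33.8 -> [0.007, 3.914, -0.76] [0.0, 0.0, 0.004]
```

View pics/s12.png

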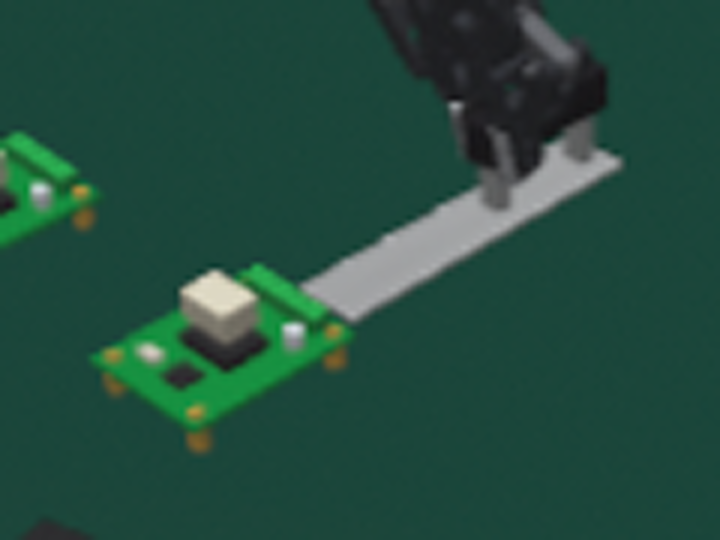

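Call:
apply_moves:
  moves:
    - [[0,0.6,-0.12],[0,0,0],-1]
    - [[0,1.2,-0.24],[0,0,0],-1]
    - [[0,1.7,-0.33],[0,0,0],-1]
    - [[0,1.7,-0.33],[0,0,0],-1]

```text
t: 20.12
eef_pos: [0.4992, -0.1909, 0.0975]
tool_rot: [-0.085, 0.878, 0.469, -0.046]
contact_force: [0.5, -0.5, -2.9]
gripper_width: 0.217
```

```bash
python3 - <<'E'
from look import *
st()
s=read_camera("scene")
crop(s,[.57,-.22,.03],60,45,"s13",6)
print(fit([(s,boards(s,(35,95)))],BOARD,0,(.589,-.253,-.6)))
go(([.46,-.1641,.005],-33.8),([.5160,-.2016,.005],-33.8))
E
```

```text
t 20.125 O [ 0.4695 -0.1711  0.0041] yaw -33.77 pitch -0.01 F [ 0.5 -0.5 -2.9] T [-0.14 -0.24  0.01] w 0.217 q [ 0.02  0.63  0.34  1.94 -0.35  0.82  1.57]
s13 origin 184 189
(array([ 0.58909994, -0.25278306, -0.62659483]), np.float64(212.35181617580417))
O [0.46, -0.1641, 0.005] -33.8 -> [0.02, -0.43, 0.043] [-0.009, 0.005, 0.002]
O [0.516, -0.2016, 0.005] -33.8 -> [0.018, 2.214, -0.48] [-0.009, 0.005, 0.002]
```

View pics/s13.png

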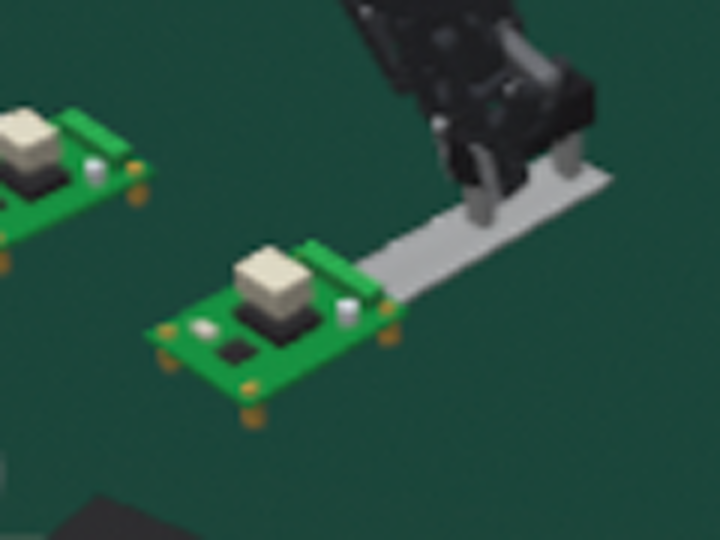

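Plate went between the near feet without moving the board; continue in and lift.

Call:
apply_moves:
  moves:
    - [[0,0.6,-0.14],[0,0,0],-1]
    - [[0,1.2,-0.26],[0,0,0],-1]
    - [[0,1.8,-0.4],[0,0,0],-1]
    - [[0,2.2,-0.48],[0,0,0],-1]
    - [[0,2.2,-0.48],[0,0,0],-1]
    - [[0,2.2,-0.48],[0,0,0],-1]

```text
t: 20.92
eef_pos: [0.5444, -0.221, 0.0984]
tool_rot: [-0.086, 0.878, 0.469, -0.046]
contact_force: [0.8, -0.2, -1.7]
gripper_width: 0.217
```

```bash
python3 - <<'E'
from look import *
st()
s=read_camera("scene")
crop(s,[.57,-.22,.03],60,45,"s14",6)
print(fit([(s,boards(s,(35,95)))],BOARD,0,(.589,-.253,-.6)))
go(([.5160,-.2016,.06],-33.8))
E
```

```text
t 20.925 O [ 0.5145 -0.2011  0.0051] yaw -33.75 pitch -0.14 F [ 0.8 -0.2 -1.7] T [-0.1  -0.22 -0.  ] w 0.217 q [ 0.05  0.69  0.35  1.81 -0.34  0.89  1.58]
s14 origin 184 189
(array([ 0.58907853, -0.2523083 , -0.63696923]), np.float64(213.0617070377119))
O [0.516, -0.2016, 0.06] -33.8 -> [0.01, -0.374, -2.164] [-0.014, 0.004, 0.005]
```

View pics/s14.png

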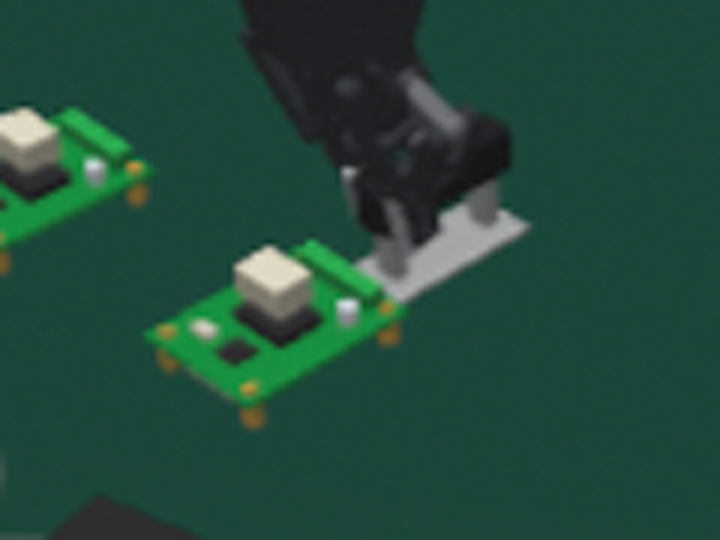

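Call:
apply_moves:
  moves:
    - [[0,-0.03,-0.2],[0,0,0],-1]
    - [[0,-0.06,-0.4],[0,0,0],-1]
    - [[0,-0.1,-0.6],[0,0,0],-1]
    - [[0,-0.15,-0.9],[0,0,0],-1]
    - [[0,-0.22,-1.3],[0,0,0],-1]
    - [[0,-0.3,-1.8],[0,0,0],-1]
    - [[0,-0.4,-2.4],[0,0,0],-1]
    - [[0,-0.5,-3.0],[0,0,0],-1]
    - [[0,-0.6,-3.6],[0,0,0],-1]
    - [[0,-0.7,-4.1],[0,0,0],-1]
    - [[0,-0.75,-4.4],[0,0,0],-1]
    - [[0,-0.75,-4.4],[0,0,0],-1]

```text
t: 22.48
eef_pos: [0.5476, -0.2229, 0.2107]
tool_rot: [-0.086, 0.878, 0.469, -0.046]
contact_force: [0.1, 1.2, -2.5]
gripper_width: 0.219
```

```bash
python3 - <<'E'
from look import *
st()
s=read_camera("scene")
crop(s,[.57,-.22,.06],60,45,"s15",6)
go(([.45,-.1,.13],-20),([.415,.1,.13],-5),([.4165,.2765,.13],.8))
E
```

```text
t 22.475 O [ 0.5178 -0.2031  0.1173] yaw -33.75 pitch -0.03 F [ 0.1  1.2 -2.5] T [-0.17 -0.18 -0.03] w 0.219 q [ 0.01  0.55  0.41  1.75 -0.28  1.09  1.52]
s15 origin 183 180
O [0.45, -0.1, 0.13] -20 -> [2.26, -4.594, 0.367] [-0.009, -0.263, -1.349]
O [0.415, 0.1, 0.13] -5 -> [8.482, -10.228, 1.479] [-0.009, -0.553, -2.821]
O [0.4165, 0.2765, 0.13] 0.8 -> [14.508, -14.102, 2.242] [-0.009, -0.665, -3.39]
```

View pics/s15.png

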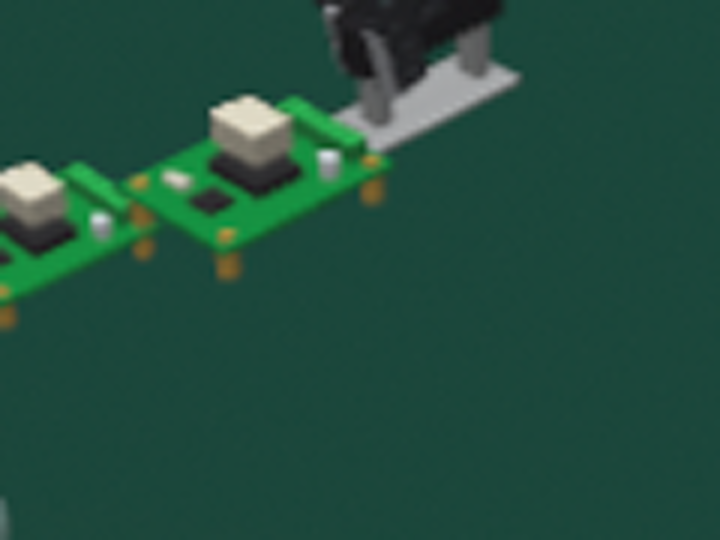

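Call:
apply_moves:
  moves:
    - [[0.2,-0.4,0.03],[0,-0.03,-0.12],-1]
    - [[0.6,-1.2,0.1],[0,-0.07,-0.35],-1]
    - [[1.1,-2.3,0.18],[0,-0.13,-0.68],-1]
    - [[1.7,-3.4,0.27],[0,-0.2,-1.0],-1]
    - [[2.4,-4.5,0.37],[0,-0.26,-1.35],-1]
    - [[3.3,-5.5,0.55],[0,-0.3,-1.6],-1]
    - [[4.3,-6.45,0.73],[0,-0.35,-1.85],-1]
    - [[5.3,-7.4,0.91],[0,-0.4,-2.1],-1]
    - [[6.3,-8.3,1.09],[0,-0.45,-2.35],-1]
    - [[7.4,-9.3,1.28],[0,-0.5,-2.6],-1]
    - [[8.4,-10.1,1.46],[0,-0.55,-2.82],-1]
    - [[9.5,-10.9,1.6],[0,-0.57,-2.92],-1]
    - [[10.6,-11.6,1.74],[0,-0.6,-3.02],-1]
    - [[11.6,-12.25,1.87],[0,-0.62,-3.12],-1]
    - [[12.5,-12.8,1.98],[0,-0.64,-3.2],-1]
    - [[13.3,-13.35,2.09],[0,-0.65,-3.28],-1]
    - [[13.9,-13.7,2.16],[0,-0.66,-3.34],-1]
    - [[14.3,-13.95,2.21],[0,-0.665,-3.38],-1]
    - [[14.5,-14.1,2.24],[0,-0.665,-3.39],-1]
    - [[14.5,-14.1,2.24],[0,-0.665,-3.39],-1]

```text
t: 25.02
eef_pos: [0.4522, 0.2765, 0.2234]
tool_rot: [-0.069, 0.699, 0.709, -0.069]
contact_force: [0.5, -1.1, -3.6]
gripper_width: 0.221
```

```bash
python3 - <<'E'
from look import *
st()
s=read_camera("scene"); c=read_camera("top")
crop(s,[.5,.28,.1],75,55,"s16");crop(c,[.5,.28,.1],75,55,"t16")
O,y,_,_=lift_now(); z=O[2]+.006-.017
print(fit([(s,boards(s,(35,90)))],BOARD,z,(.508,.2785,.013),margin=5))
go(([.417,.2773,.08],.8),([.417,.2773,.06],.8),([.417,.2773,.0505],.8))
E
```

```text
t 25.025 O [0.4164 0.2761 0.13  ] yaw 0.78 pitch -0.09 F [ 0.5 -1.1 -3.6] T [-0.05 -0.25  0.07] w 0.221 q [-0.69  0.41  0.1   1.89 -0.17  1.02  1.09]
s16 origin 365 160
t16 origin 119 132
(array([0.50878888, 0.27808933, 0.00904009]), np.float64(196.07657562253343))
O [0.417, 0.2773, 0.08] 0.8 -> [0.077, 0.403, 1.96] [-0.009, -0.0, -0.007]
O [0.417, 0.2773, 0.06] 0.8 -> [0.077, 0.558, 2.745] [-0.009, -0.0, -0.007]
O [0.417, 0.2773, 0.0505] 0.8 -> [0.077, 0.632, 3.118] [-0.009, -0.0, -0.007]
```

View pics/s16.png

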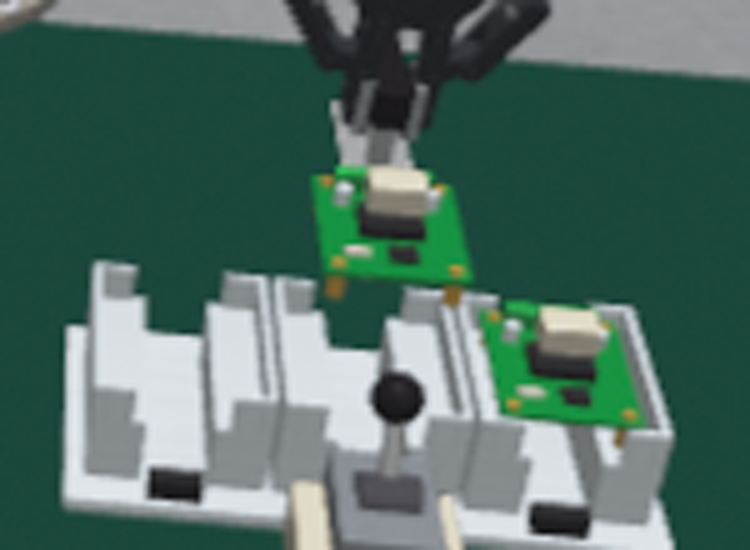

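View pics/t16.png

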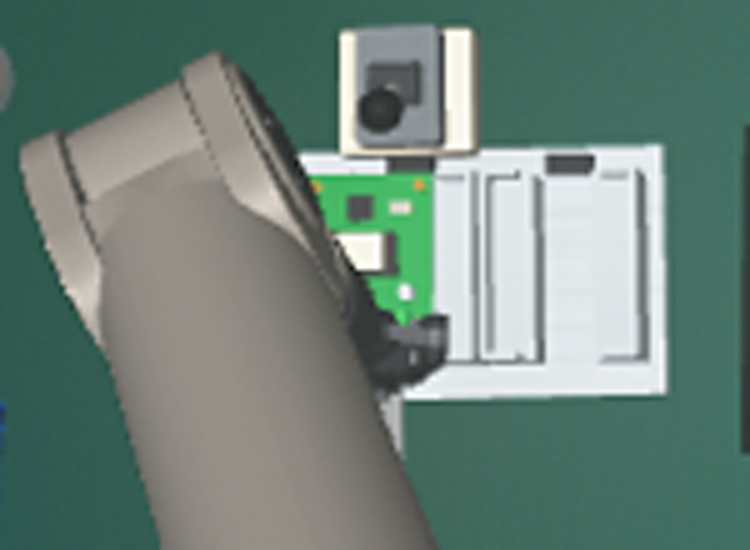

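Call:
apply_moves:
  moves:
    - [[0.02,0.1,0.5],[0,0,0],-1]
    - [[0.05,0.25,1.2],[0,0,0],-1]
    - [[0.06,0.4,1.95],[0,0,0],-1]
    - [[0.06,0.5,2.45],[0,0,0],-1]
    - [[0.06,0.56,2.75],[0,0,0],-1]
    - [[0.06,0.6,2.95],[0,0,0],-1]
    - [[0.06,0.63,3.1],[0,0,0],-1]
    - [[0.06,0.63,3.1],[0,0,0],-1]

```text
t: 26.12
eef_pos: [0.4528, 0.2784, 0.1445]
tool_rot: [-0.069, 0.699, 0.709, -0.069]
contact_force: [-0.0, -0.3, -2.1]
gripper_width: 0.221
```

```bash
python3 - <<'E'
from look import *
st()
s=read_camera("scene"); c=read_camera("top")
crop(s,[.5,.28,.1],75,55,"s17")
go(([.313,.2759,.0505],.8),([.313,.2759,.12],.8))
E
```

```text
t 26.125 O [0.417  0.2779 0.0512] yaw 0.79 pitch -0.06 F [-0.  -0.3 -2.1] T [-0.06 -0.28 -0.02] w 0.221 q [-0.68  0.52  0.08  1.93 -0.19  0.86  1.12]
s17 origin 365 160
O [0.313, 0.2759, 0.0505] 0.8 -> [-0.023, -4.083, 0.84] [-0.004, -0.005, -0.0]
O [0.313, 0.2759, 0.12] 0.8 -> [-0.02, -4.62, -1.888] [-0.004, -0.005, -0.0]
```

View pics/s17.png

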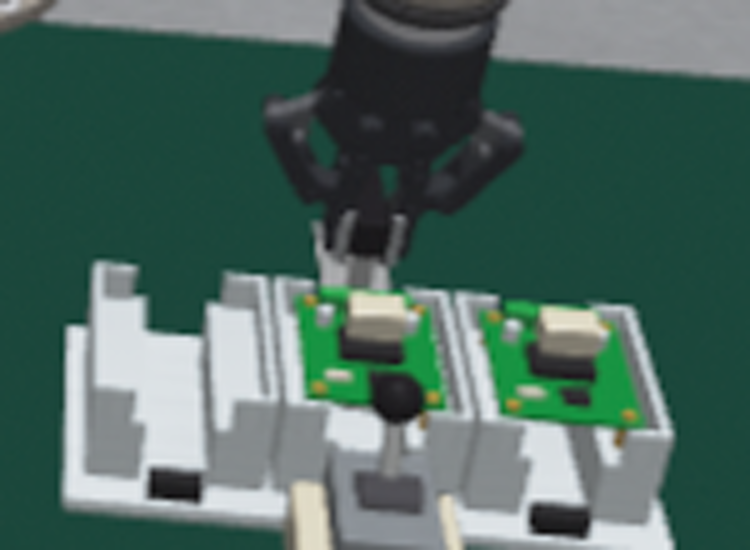

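Call:
apply_moves:
  moves:
    - [[0,-0.6,0.12],[0,0,0],-1]
    - [[0,-1.4,0.29],[0,0,0],-1]
    - [[0,-2.2,0.45],[0,0,0],-1]
    - [[0,-3.0,0.61],[0,0,0],-1]
    - [[0,-3.8,0.78],[0,0,0],-1]
    - [[0,-4.1,0.84],[0,0,0],-1]
    - [[0,-4.1,0.84],[0,0,0],-1]

```text
t: 27.1
eef_pos: [0.3476, 0.2769, 0.1439]
tool_rot: [-0.069, 0.699, 0.709, -0.069]
contact_force: [0.8, 0.2, -1.7]
gripper_width: 0.22
```

```bash
python3 - <<'E'
from look import *
st()
s=read_camera("scene"); c=read_camera("top")
crop(s,[.5,.28,.1],75,55,"s18");crop(c,[.5,.28,.1],75,55,"t18")
m=boards(c,(28,80))
for y in(.3737,.2787): print(fit([(c,m)],BOARD,.045,(.511,y,.013),margin=5))
for p0 in((.508,-.3965),):
    print(fit([(c,boards(c,(28,100)))],BOARD,0,(*p0,-.6)),fit([(s,boards(s,(35,95)))],BOARD,0,(*p0,-.6)))
E
```

```text
t 27.1 O [0.3118 0.2765 0.0506] yaw 0.84 pitch -0.07 F [ 0.8  0.2 -1.7] T [-0.02 -0.28  0.03] w 0.22 q [-0.77  0.41  0.04  2.14 -0.21  0.75  1.02]
s18 origin 365 160
t18 origin 119 132
(array([0.51100086, 0.37484058, 0.01598363]), np.float64(51.433595913823005))
(array([0.51190192, 0.27908794, 0.00664149]), np.float64(1.531700466584184))
(array([ 0.50799004, -0.39653378, -0.62081912]), np.float64(0.6247042900342417)) (array([ 0.50354904, -0.39606104, -0.67540724]), np.float64(142.48494206555426))
```

View pics/t18.png

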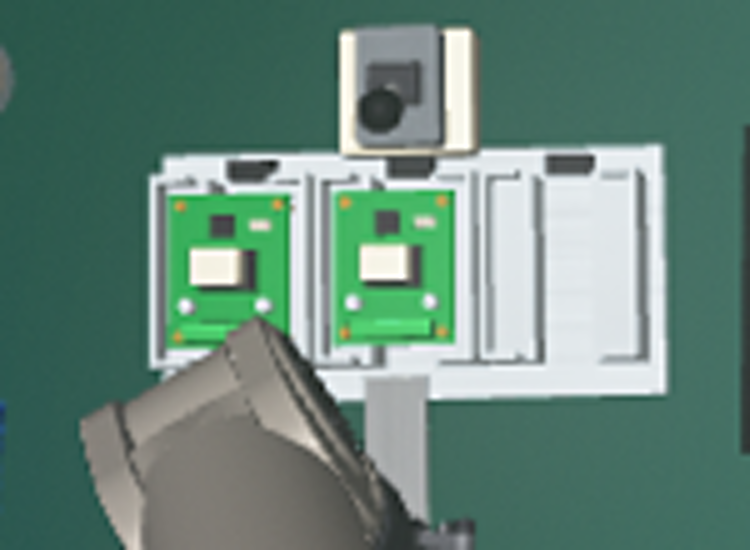

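View pics/s18.png

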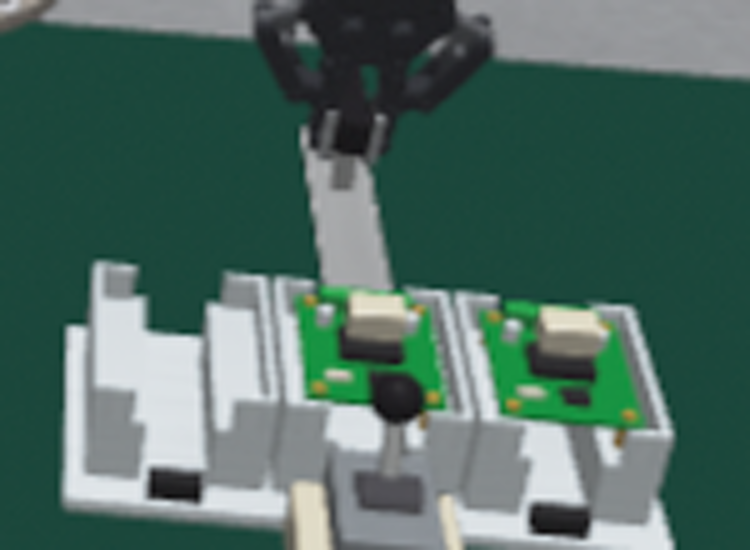

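```bash
python3 - <<'E'
from look import *
go(([.312,.2765,.13],.8),([.43,.12,.14],-10),([.42,-.12,.14],-25),([.3518,-.2848,.1],-35.57),([.3518,-.2848,.045],-35.57))
E
```

```text
O [0.312, 0.2765, 0.13] 0.8 -> [0.005, -0.653, -3.114] [-0.002, -0.006, -0.001]
O [0.43, 0.12, 0.14] -10 -> [-6.586, 3.792, -4.402] [-0.003, 0.202, 1.058]
O [0.42, -0.12, 0.14] -25 -> [-16.533, 3.156, -4.286] [-0.004, 0.492, 2.53]
O [0.3518, -0.2848, 0.1] -35.57 -> [-23.315, 0.566, -2.153] [-0.004, 0.695, 3.567]
O [0.3518, -0.2848, 0.045] -35.57 -> [-23.317, 0.991, 0.006] [-0.004, 0.695, 3.567]
```

Call:
apply_moves:
  moves:
    - [[0,-0.35,-1.6],[0,0,0],-1]
    - [[0,-0.65,-3.1],[0,0,0],-1]
    - [[-1.5,0.5,-3.5],[0,0,0.1],-1]
    - [[-3.5,2.0,-3.9],[0,0.1,0.5],-1]
    - [[-6.6,3.8,-4.4],[0,0.2,1.06],-1]
    - [[-9,3.6,-4.4],[0,0.27,1.4],-1]
    - [[-11.5,3.5,-4.4],[0,0.35,1.8],-1]
    - [[-14,3.3,-4.3],[0,0.42,2.2],-1]
    - [[-16.5,3.16,-4.29],[0,0.49,2.53],-1]
    - [[-18.8,2.3,-3.6],[0,0.56,2.9],-1]
    - [[-21,1.4,-2.9],[0,0.63,3.2],-1]
    - [[-23.3,0.57,-2.15],[0,0.695,3.57],-1]
    - [[-23.3,0.57,-2.15],[0,0.695,3.57],-1]
    - [[-23.3,0.57,-2.15],[0,0.695,3.57],-1]
    - [[-23.32,0.99,0],[0,0.695,3.57],-1]
    - [[-23.32,0.99,0],[0,0.695,3.57],-1]
    - [[-23.32,0.99,0],[0,0.695,3.57],-1]

```text
t: 29.32
eef_pos: [0.3811, -0.3056, 0.1397]
tool_rot: [-0.086, 0.885, 0.455, -0.045]
contact_force: [0.2, -0.6, -1.5]
gripper_width: 0.22
```

```bash
python3 - <<'E'
from look import *
st()
s=read_camera("scene"); c=read_camera("top")
crop(s,[.48,-.36,.03],75,55,"s19");crop(c,[.48,-.36,.03],75,55,"t19")
for p0 in((.508,-.3965),):
    print(fit([(c,boards(c,(28,100)))],BOARD,0,(*p0,-.6)),fit([(s,boards(s,(35,95)))],BOARD,0,(*p0,-.6)))
m=boards(c,(28,80))
for y in(.3737,.2787): print(fit([(c,m)],BOARD,.045,(.511,y,.013),margin=5))
go(([.3518,-.2848,.0055],-35.57))
E
```

```text
t 29.325 O [ 0.352  -0.2849  0.0463] yaw -35.52 pitch -0.04 F [ 0.2 -0.6 -1.5] T [-0.21 -0.28  0.01] w 0.22 q [ 0.19  0.52  0.46  2.04 -0.3   0.85  1.8 ]
s19 origin 128 155
t19 origin 339 139
(array([ 0.51292609, -0.39134947, -0.63955834]), np.float64(267.58789572585937)) (array([ 0.50354904, -0.39606104, -0.67540724]), np.float64(143.223350265555))
(array([0.51018961, 0.37480085, 0.01215049]), np.float64(3.229994322324533))
(array([0.51195078, 0.27911139, 0.00526136]), np.float64(1.579038396996439))
O [0.3518, -0.2848, 0.0055] -35.57 -> [0.003, 0.284, 1.632] [0.009, 0.005, 0.002]
```

View pics/s19.png

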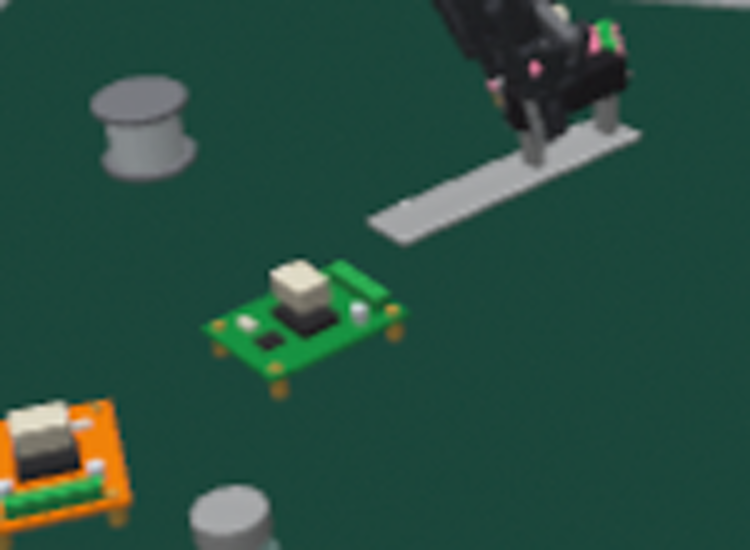

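Call:
apply_moves:
  moves:
    - [[0,0.15,0.9],[0,0,0],-1]
    - [[0,0.28,1.63],[0,0,0],-1]
    - [[0,0.28,1.63],[0,0,0],-1]
    - [[0,0.9,1.5],[0,0,0],-1]
    - [[0,1.5,1.39],[0,0,0],-1]
    - [[0,2.0,1.29],[0,0,0],-1]
    - [[0,2.0,1.29],[0,0,0],-1]

```text
t: 30.3
eef_pos: [0.4164, -0.3316, 0.0974]
tool_rot: [-0.085, 0.885, 0.455, -0.045]
contact_force: [-0.0, 0.8, -2.0]
gripper_width: 0.22
```

```bash
python3 - <<'E'
from look import *
st()
s=read_camera("scene"); c=read_camera("top")
crop(s,[.48,-.36,.03],60,45,"s20",6)
print(fit([(s,boards(s,(35,95)))],BOARD,0,(.508,-.3965,-.6)))
go(([.508-.0945*.8134,-.3965+.0945*.5817,.0055],-35.57))
E
```

```text
t 30.3 O [ 0.3874 -0.311   0.004 ] yaw -35.56 pitch 0.03 F [-0.   0.8 -2. ] T [-0.15 -0.18 -0.01] w 0.22 q [ 0.24  0.65  0.43  1.95 -0.35  0.82  1.83]
s20 origin 143 165
(array([ 0.5041095 , -0.39664222, -0.67312118]), np.float64(144.23493364015656))
O [0.4311337, -0.34152935, 0.0055] -35.57 -> [0.026, 2.153, -0.498] [-0.011, 0.008, -0.003]
```

View pics/s20.png

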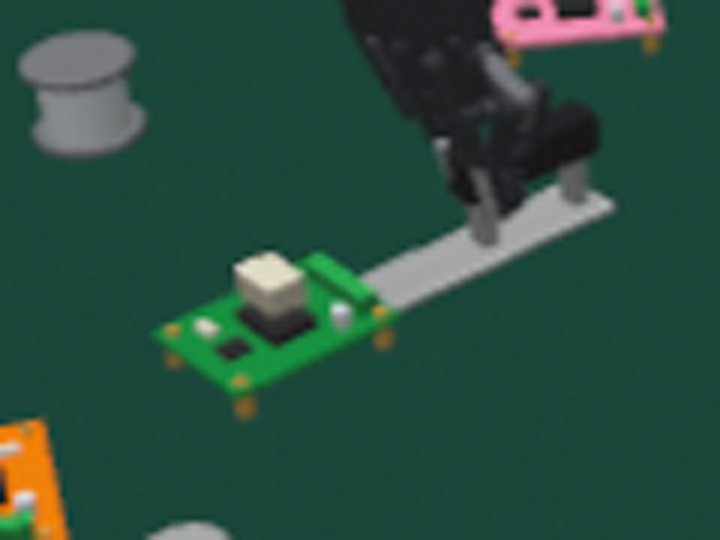

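Inside the near feet, board unmoved. Continue in and lift.

Call:
apply_moves:
  moves:
    - [[0.02,0.6,-0.14],[0,0,0],-1]
    - [[0.02,1.2,-0.28],[0,0,0],-1]
    - [[0.02,1.8,-0.42],[0,0,0],-1]
    - [[0.02,2.15,-0.49],[0,0,0],-1]
    - [[0.02,2.15,-0.49],[0,0,0],-1]
    - [[0.02,2.15,-0.49],[0,0,0],-1]

```text
t: 31.15
eef_pos: [0.4595, -0.362, 0.0987]
tool_rot: [-0.087, 0.885, 0.455, -0.045]
contact_force: [0.2, -0.5, -1.7]
gripper_width: 0.216
```

```bash
python3 - <<'E'
from look import *
st()
s=read_camera("scene"); c=read_camera("top")
crop(s,[.48,-.36,.03],60,45,"s21",6)
print(fit([(s,boards(s,(35,95)))],BOARD,0,(.508,-.3965,-.6)))
E
```

```text
t 31.15 O [ 0.4302 -0.3412  0.0054] yaw -35.59 pitch -0.14 F [ 0.2 -0.5 -1.7] T [-0.15 -0.17  0.06] w 0.216 q [ 0.26  0.71  0.43  1.82 -0.35  0.9   1.82]
s21 origin 143 165
(array([ 0.50391418, -0.39650978, -0.65584406]), np.float64(144.66370801629998))
```

View pics/s21.png

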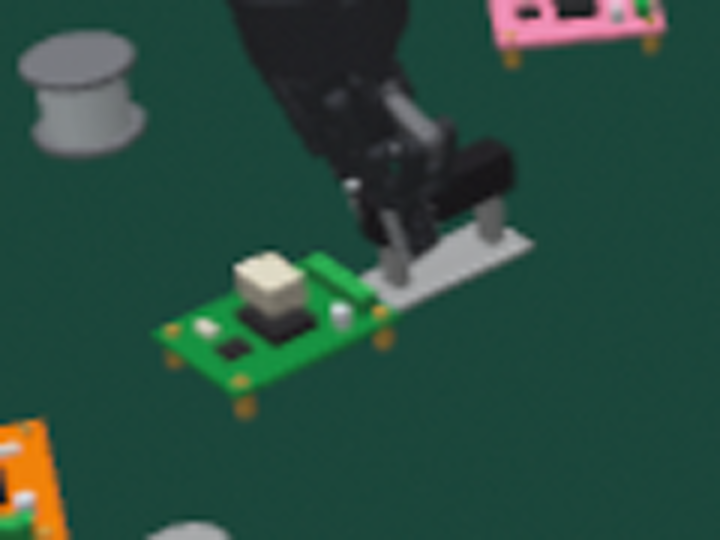

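Call:
apply_moves:
  moves:
    - [[0,-0.03,-0.2],[0,0,0],-1]
    - [[0,-0.06,-0.4],[0,0,0],-1]
    - [[0,-0.1,-0.6],[0,0,0],-1]
    - [[0,-0.15,-0.9],[0,0,0],-1]
    - [[0,-0.22,-1.3],[0,0,0],-1]
    - [[0,-0.3,-1.8],[0,0,0],-1]
    - [[0,-0.4,-2.4],[0,0,0],-1]
    - [[0,-0.5,-3.0],[0,0,0],-1]
    - [[0,-0.6,-3.6],[0,0,0],-1]
    - [[0,-0.7,-4.2],[0,0,0],-1]
    - [[0,-0.8,-4.7],[0,0,0],-1]
    - [[0,-0.83,-4.9],[0,0,0],-1]
    - [[0,-0.83,-4.9],[0,0,0],-1]

```text
t: 32.88
eef_pos: [0.4631, -0.3642, 0.2232]
tool_rot: [-0.086, 0.885, 0.455, -0.045]
contact_force: [0.1, -0.7, -4.0]
gripper_width: 0.218
```

```bash
python3 - <<'E'
from look import *
st()
s=read_camera("scene"); c=read_camera("top")
crop(s,[.48,-.36,.08],60,45,"s22",6)
O0,y0,_,_=lift_now()
# 20 row path to (.58,-.08,.135) yaw -115 ; then next
tp,tR=[],[]
O1=np.array([.58,-.06,.135])
for k in range(1,19):
    f=k/18; f=f*f*(3-2*f)
    O=O0+(O1-O0)*f; go_=delta(*lift_tcp(O,np.radians(y0+(-115-y0)*f))); print((go_[0]).round(2).tolist(),go_[1].round(2).tolist(),np.hypot(*lift_tcp(O,np.radians(y0+(-115-y0)*f))[0][:2]).round(3))
E
```

```text
t 32.875 O [ 0.434  -0.3435  0.1299] yaw -35.57 pitch -0.05 F [ 0.1 -0.7 -4. ] T [-0.14 -0.21  0.01] w 0.218 q [ 0.21  0.55  0.5   1.75 -0.27  1.11  1.76]
s22 origin 141 150
[0.09, -0.02, -0.0] [-0.01, 0.02, 0.07] 0.588
[0.36, -0.07, 0.0] [-0.01, 0.06, 0.27] 0.587
[0.78, -0.15, 0.01] [-0.01, 0.12, 0.58] 0.585
[1.34, -0.26, 0.02] [-0.01, 0.2, 0.98] 0.582
[2.01, -0.4, 0.03] [-0.01, 0.3, 1.47] 0.579
[2.76, -0.57, 0.05] [-0.01, 0.41, 2.02] 0.575
[3.6, -0.78, 0.07] [-0.01, 0.52, 2.62] 0.572
[4.48, -1.0, 0.09] [-0.01, 0.65, 3.25] 0.57
[5.39, -1.25, 0.12] [-0.01, 0.78, 3.9] 0.567
[6.32, -1.51, 0.15] [-0.01, 0.9, 4.54] 0.566
[7.24, -1.78, 0.18] [-0.01, 1.03, 5.17] 0.565
[8.12, -2.05, 0.22] [-0.01, 1.15, 5.77] 0.565
[8.95, -2.3, 0.25] [-0.01, 1.25, 6.32] 0.566
[9.69, -2.52, 0.28] [-0.0, 1.35, 6.81] 0.567
[10.31, -2.72, 0.3] [-0.0, 1.43, 7.21] 0.569
[10.79, -2.86, 0.32] [-0.0, 1.49, 7.52] 0.571
[11.1, -2.96, 0.34] [-0.0, 1.53, 7.72] 0.572
[11.21, -2.99, 0.34] [-0.0, 1.54, 7.79] 0.572
```

View pics/s22.png

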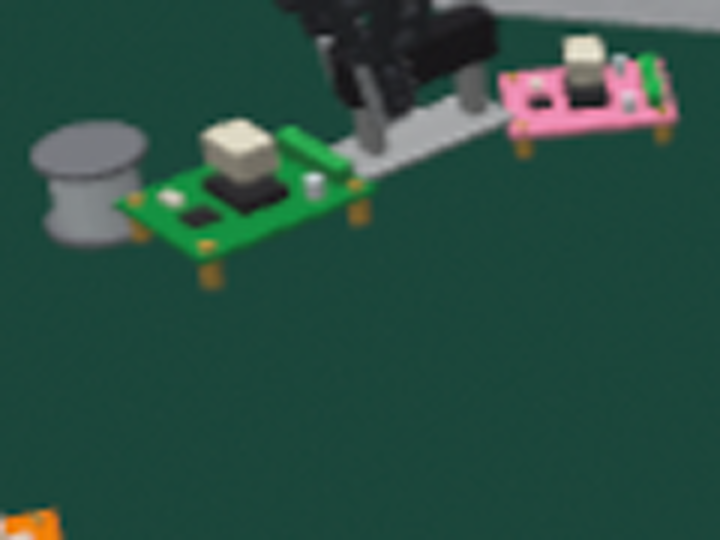

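Call:
apply_moves:
  moves:
    - [[0.1,0,0],[0,0.02,0.07],-1]
    - [[0.35,-0.07,0],[0,0.06,0.27],-1]
    - [[0.8,-0.15,0],[0,0.12,0.58],-1]
    - [[1.35,-0.26,0],[0,0.2,0.98],-1]
    - [[2.0,-0.4,0],[0,0.3,1.47],-1]
    - [[2.75,-0.57,0],[0,0.4,2.0],-1]
    - [[3.6,-0.78,0],[0,0.52,2.6],-1]
    - [[4.5,-1.0,0.05],[0,0.65,3.25],-1]
    - [[5.4,-1.25,0.1],[0,0.78,3.9],-1]
    - [[6.3,-1.5,0.15],[0,0.9,4.5],-1]
    - [[7.2,-1.8,0.18],[0,1.03,5.15],-1]
    - [[8.1,-2.05,0.22],[0,1.15,5.75],-1]
    - [[8.95,-2.3,0.25],[0,1.25,6.3],-1]
    - [[9.7,-2.5,0.28],[0,1.35,6.8],-1]
    - [[10.3,-2.7,0.3],[0,1.43,7.2],-1]
    - [[10.8,-2.85,0.3],[0,1.49,7.5],-1]
    - [[11.1,-2.95,0.33],[0,1.53,7.7],-1]
    - [[11.2,-3.0,0.34],[0,1.54,7.8],-1]
    - [[11.2,-3.0,0.34],[0,1.54,7.8],-1]

```text
t: 35.35
eef_pos: [0.5647, -0.0925, 0.2288]
tool_rot: [-0.094, 0.972, -0.216, 0.021]
contact_force: [-0.4, 0.2, -4.6]
gripper_width: 0.22
```

```bash
python3 - <<'E'
from look import *
st()
s=read_camera("scene"); c=read_camera("top")
crop(s,[.56,-.12,.12],75,55,"s23",5)
O0,y0,_,_=lift_now()
O1=np.array([.6095,.1853,.13]); y1=-179.2
for k in range(1,20):
    f=k/19; f=f*f*(3-2*f)
    bump=np.array([.03*4*f*(1-f),0,0])
    O=O0+(O1-O0)*f+bump; go_=delta(*lift_tcp(O,np.radians(y0+(y1-y0)*f))); print((go_[0]).round(2).tolist(),go_[1].round(2).tolist(),O.round(2))
E
```

```text
t 35.35 O [ 0.5798 -0.0601  0.1354] yaw -115.07 pitch 0.01 F [-0.4  0.2 -4.6] T [-0.26  0.06 -0.02] w 0.22 q [-0.42  0.47  0.73  1.94 -0.64  0.91  0.23]
s23 origin 206 152
[-0.0, -0.09, 0.02] [0.0, 0.01, 0.05] [ 0.58 -0.06  0.14]
[-0.02, -0.34, 0.08] [0.0, 0.04, 0.19] [ 0.58 -0.05  0.14]
[-0.04, -0.74, 0.16] [0.0, 0.08, 0.42] [ 0.59 -0.04  0.14]
[-0.1, -1.26, 0.27] [0.0, 0.14, 0.72] [ 0.6  -0.03  0.13]
[-0.19, -1.88, 0.41] [0.0, 0.21, 1.08] [ 0.6  -0.02  0.13]
[-0.32, -2.58, 0.56] [0.0, 0.29, 1.48] [ 0.61 -0.    0.13]
[-0.51, -3.33, 0.72] [0.0, 0.38, 1.93] [0.61 0.01 0.13]
[-0.75, -4.12, 0.89] [0.0, 0.47, 2.41] [0.62 0.03 0.13]
[-1.05, -4.92, 1.07] [0.0, 0.57, 2.9] [0.62 0.05 0.13]
[-1.4, -5.71, 1.24] [0.0, 0.67, 3.39] [0.63 0.07 0.13]
[-1.8, -6.47, 1.41] [0.0, 0.76, 3.88] [0.63 0.09 0.13]
[-2.22, -7.2, 1.57] [0.0, 0.86, 4.36] [0.63 0.11 0.13]
[-2.66, -7.87, 1.71] [0.0, 0.94, 4.8] [0.62 0.13 0.13]
[-3.09, -8.47, 1.84] [0.0, 1.02, 5.21] [0.62 0.14 0.13]
[-3.5, -8.98, 1.96] [0.0, 1.09, 5.57] [0.62 0.16 0.13]
[-3.86, -9.4, 2.05] [0.0, 1.15, 5.87] [0.62 0.17 0.13]
[-4.14, -9.72, 2.12] [0.0, 1.2, 6.1] [0.61 0.18 0.13]
[-4.32, -9.92, 2.17] [0.0, 1.22, 6.24] [0.61 0.18 0.13]
[-4.38, -9.99, 2.18] [0.0, 1.23, 6.29] [0.61 0.19 0.13]
```

View pics/s23.png

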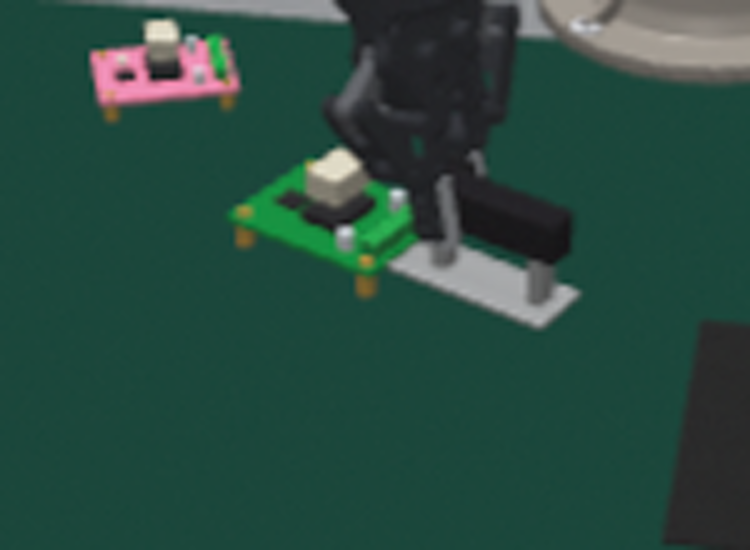

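Call:
apply_moves:
  moves:
    - [[0,-0.1,0.02],[0,0.01,0.05],-1]
    - [[0,-0.34,0.08],[0,0.04,0.2],-1]
    - [[-0.04,-0.74,0.16],[0,0.08,0.42],-1]
    - [[-0.1,-1.26,0.27],[0,0.14,0.72],-1]
    - [[-0.2,-1.88,0.41],[0,0.21,1.08],-1]
    - [[-0.32,-2.58,0.56],[0,0.29,1.48],-1]
    - [[-0.5,-3.33,0.72],[0,0.38,1.93],-1]
    - [[-0.75,-4.12,0.89],[0,0.47,2.4],-1]
    - [[-1.05,-4.92,1.07],[0,0.57,2.9],-1]
    - [[-1.4,-5.7,1.24],[0,0.67,3.4],-1]
    - [[-1.8,-6.47,1.41],[0,0.76,3.88],-1]
    - [[-2.2,-7.2,1.57],[0,0.86,4.36],-1]
    - [[-2.65,-7.87,1.71],[0,0.94,4.8],-1]
    - [[-3.1,-8.47,1.84],[0,1.02,5.2],-1]
    - [[-3.5,-8.98,1.96],[0,1.09,5.57],-1]
    - [[-3.86,-9.4,2.05],[0,1.15,5.87],-1]
    - [[-4.14,-9.72,2.12],[0,1.2,6.1],-1]
    - [[-4.32,-9.92,2.17],[0,1.22,6.24],-1]
    - [[-4.38,-10.0,2.18],[0,1.23,6.29],-1]
    - [[-4.38,-10.0,2.18],[0,1.23,6.29],-1]

```text
t: 37.95
eef_pos: [0.5742, 0.1853, 0.2236]
tool_rot: [-0.069, 0.709, -0.699, 0.068]
contact_force: [0.3, -0.4, -3.4]
gripper_width: 0.218
```

```bash
python3 - <<'E'
from look import *
st()
s=read_camera("scene"); c=read_camera("top")
crop(s,[.54,.2,.1],75,55,"s24",5);crop(c,[.54,.2,.1],75,55,"t24",5)
O,y,_,_=lift_now(); z=O[2]+.006-.017
print(fit([(s,boards(s,(35,90)))],BOARD,z,(.51,.1837,.013),margin=5))
print(fit([(c,boards(c,(28,80)))],BOARD,z,(.51,.1837,.013),margin=5))
go(([.6095,.1853,.08],-179.2),([.6095,.1853,.06],-179.2),([.6095,.1853,.0505],-179.2))
E
```

```text
t 37.95 O [0.6098 0.1858 0.1302] yaw -179.17 pitch 0.02 F [ 0.3 -0.4 -3.4] T [0.04 0.22 0.01] w 0.218 q [-1.24  0.66  1.12  1.97 -0.79  0.8  -1.28]
s24 origin 334 166
t24 origin 147 118
(array([0.52866667, 0.06103333, 0.30633333]), np.float64(61.7270576888829))
(array([0.51482581, 0.18234871, 0.00650273]), np.float64(255.61116426679308))
O [0.6095, 0.1853, 0.08] -179.2 -> [0.0, 0.402, 1.97] [0.002, 0.003, -0.002]
O [0.6095, 0.1853, 0.06] -179.2 -> [0.001, 0.556, 2.755] [0.002, 0.003, -0.002]
O [0.6095, 0.1853, 0.0505] -179.2 -> [0.001, 0.629, 3.128] [0.002, 0.003, -0.002]
```

View pics/s24.png

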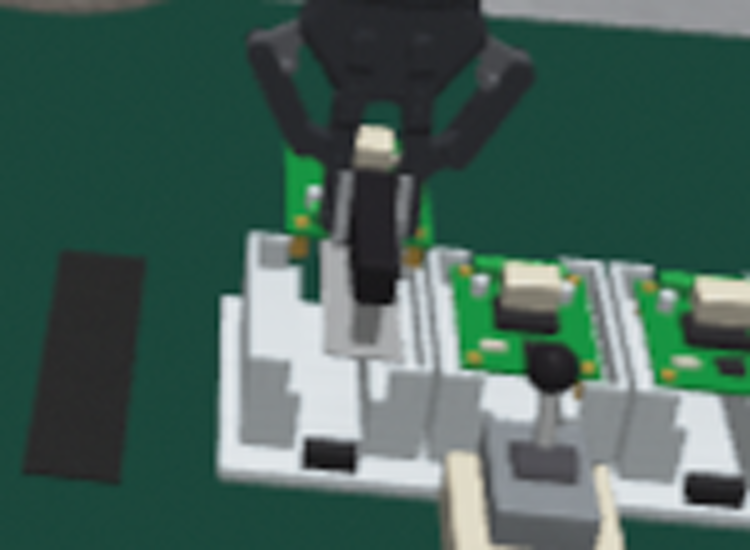

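View pics/t24.png

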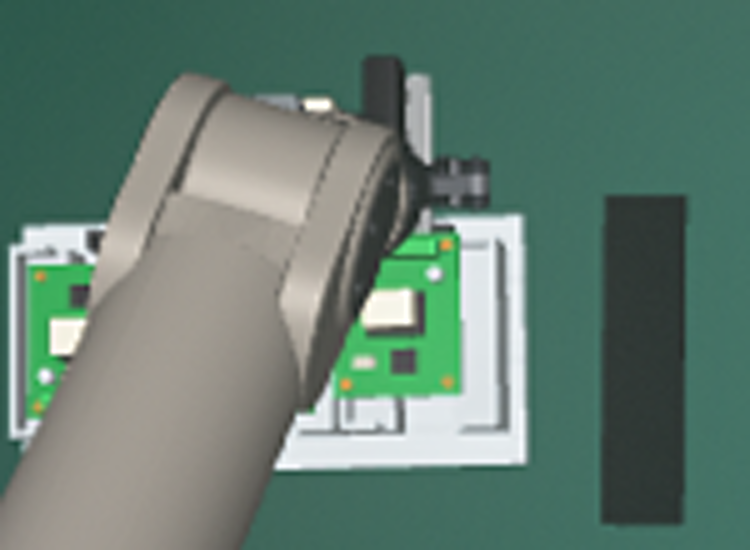

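```bash
python3 - <<'E'
from look import *
c=read_camera("top"); s=read_camera("scene")
for u,v in((460,395),(461,234),(336,396)): print("top",back(c,147+u/5-.4,118+v/5-.4,.1362).round(4))
ig=np.zeros((400,640),bool); ig[:,:222]=1; ig[:202,:228]=1
ig[:188,:240]|=True; ig[:164]=1
print(fit([(c,boards(c,(28,80)))],BOARD,.1302-.011,(.514,.184,.013),margin=3,ign=[ig]))
E
```

```text
top [0.4715 0.1498 0.1362]
top [0.5606 0.1495 0.1362]
top [0.4715 0.2177 0.1362]
(array([0.51715089, 0.18605452, 0.0031828 ]), np.float64(0.024979726577723495))
```

Call:
apply_moves:
  moves:
    - [[0,0.12,0.5],[0,0,0],-1]
    - [[0,0.3,1.2],[0,0,0],-1]
    - [[0,0.47,1.95],[0,0,0],-1]
    - [[0,0.57,2.45],[0,0,0],-1]
    - [[0,0.63,2.75],[0,0,0],-1]
    - [[0,0.67,2.95],[0,0,0],-1]
    - [[0,0.7,3.12],[0,0,0],-1]
    - [[0,0.7,3.12],[0,0,0],-1]

```text
t: 39.15
eef_pos: [0.5721, 0.1855, 0.1438]
tool_rot: [-0.069, 0.709, -0.699, 0.068]
contact_force: [0.1, -0.3, -1.9]
gripper_width: 0.221
```

```bash
python3 - <<'E'
from look import *
st()
s=read_camera("scene"); c=read_camera("top")
crop(s,[.54,.2,.1],75,55,"s25",5);crop(c,[.54,.2,.1],75,55,"t25",5)
O,y,_,_=lift_now()
go((O+[.105,.0015,0],-179.2),(O+[.105,.0015,.09],-179.2))
E
```

```text
t 39.15 O [0.6078 0.1861 0.0504] yaw -179.17 pitch 0.01 F [ 0.1 -0.3 -1.9] T [-0.03  0.31  0.02] w 0.221 q [-1.14  0.73  0.96  2.02 -0.92  0.66 -1.18]
s25 origin 334 166
t25 origin 147 118
O [0.71288355 0.18756023 0.0506295 ] -179.2 -> [-0.003, -4.122, 0.809] [-0.001, 0.005, 0.002]
O [0.71288355 0.18756023 0.1406295 ] -179.2 -> [-0.006, -4.816, -2.723] [-0.001, 0.005, 0.002]
```

View pics/s25.png

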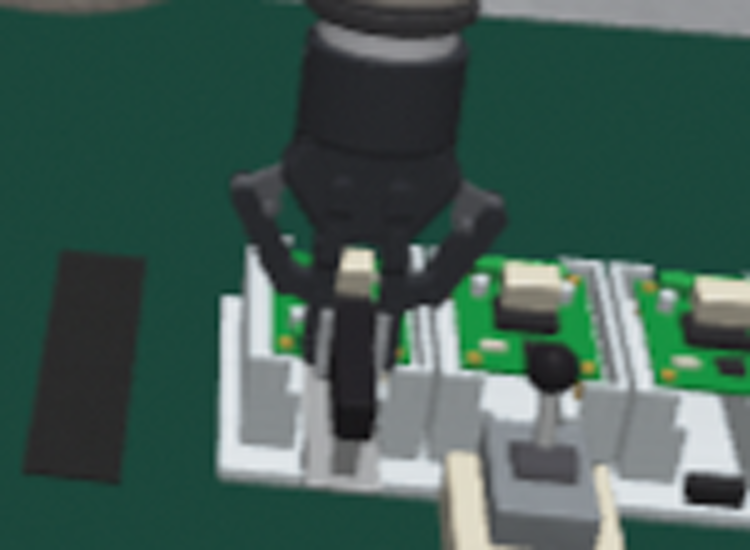

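View pics/t25.png

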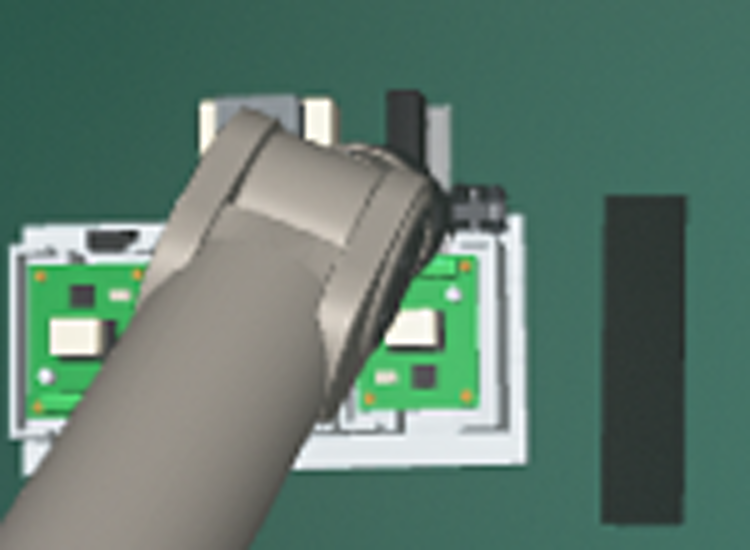

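Call:
apply_moves:
  moves:
    - [[0,-0.6,0.12],[0,0,0],-1]
    - [[0,-1.4,0.28],[0,0,0],-1]
    - [[0,-2.2,0.43],[0,0,0],-1]
    - [[0,-3.0,0.59],[0,0,0],-1]
    - [[0,-3.8,0.75],[0,0,0],-1]
    - [[0,-4.1,0.81],[0,0,0],-1]
    - [[0,-4.1,0.81],[0,0,0],-1]

```text
t: 40.12
eef_pos: [0.6768, 0.1867, 0.1434]
tool_rot: [-0.069, 0.709, -0.699, 0.068]
contact_force: [0.1, -0.4, -2.0]
gripper_width: 0.218
```

```bash
python3 - <<'E'
from look import *
st()
s=read_camera("scene"); c=read_camera("top")
crop(s,[.54,.2,.1],75,55,"s26",5);crop(c,[.54,.25,.1],75,55,"t26",5)
for y in(.3737,.2787,.1837): print(fit([(c,boards(c,(28,80)))],BOARD,.045,(.511,y,.013),margin=5))
O0,y0,_,_=lift_now()
O0=O0+[0,0,.09]
O1=np.array([.47,.058,.14]); y1=-.85
for k in range(0,25):
    f=k/24; f=f*f*(3-2*f)
    O=O0+(O1-O0)*f+np.array([0,-.06*4*f*(1-f),0]); T=lift_tcp(O,np.radians(y0+(y1-y0)*f)); go_=delta(*T); print(k,(go_[0]).round(2).tolist(),go_[1].round(2).tolist(),O.round(2),np.hypot(*T[0][:2]).round(3))
E
```

```text
t 40.125 O [0.7125 0.1872 0.05  ] yaw -179.18 pitch 0.02 F [ 0.1 -0.4 -2. ] T [0.05 0.23 0.01] w 0.218 q [-0.99  0.85  0.93  1.77 -0.91  0.78 -1.21]
s26 origin 334 166
t26 origin 129 118
(array([0.54211111, 0.2617    , 0.63522222]), np.float64(0.0))
(array([0.50943547, 0.27406694, 0.06068189]), np.float64(318.36406309157957))
(array([0.51376463, 0.18496506, 0.01688489]), np.float64(1.8193918407787963))
0 [-0.0, -0.68, -3.53] [0.01, 0.0, -0.0] [0.71 0.19 0.14] 0.701
1 [0.09, -0.63, -3.54] [0.01, -0.01, -0.09] [0.71 0.19 0.14] 0.699
2 [0.37, -0.5, -3.57] [0.01, -0.06, -0.34] [0.71 0.18 0.14] 0.694
3 [0.8, -0.28, -3.61] [0.01, -0.14, -0.75] [0.7  0.17 0.14] 0.686
4 [1.35, -0.0, -3.67] [0.01, -0.25, -1.3] [0.69 0.16 0.14] 0.676
5 [2.0, 0.32, -3.73] [0.01, -0.38, -1.96] [0.68 0.15 0.14] 0.665
6 [2.72, 0.66, -3.8] [0.01, -0.53, -2.74] [0.67 0.14 0.14] 0.653
7 [3.45, 1.02, -3.87] [0.01, -0.7, -3.6] [0.66 0.12 0.14] 0.641
8 [4.18, 1.39, -3.94] [0.01, -0.88, -4.54] [0.65 0.11 0.14] 0.63
9 [4.86, 1.74, -4.01] [0.01, -1.08, -5.54] [0.63 0.09 0.14] 0.619
10 [5.46, 2.08, -4.08] [0.0, -1.28, -6.58
[... 255 characters left out ...]
-10.92] [0.56 0.05 0.14] 0.574
15 [6.73, 3.73, -4.4] [0.0, -2.34, -11.96] [0.55 0.05 0.14] 0.566
16 [6.63, 4.07, -4.47] [0.0, -2.53, -12.96] [0.53 0.05 0.14] 0.557
17 [6.45, 4.42, -4.54] [-0.0, -2.72, -13.9] [0.52 0.05 0.14] 0.548
18 [6.22, 4.77, -4.61] [-0.0, -2.88, -14.77] [0.51 0.05 0.14] 0.54
19 [5.95, 5.1, -4.67] [-0.0, -3.04, -15.54] [0.5  0.05 0.14] 0.532
20 [5.69, 5.41, -4.73] [-0.0, -3.17, -16.2] [0.49 0.05 0.14] 0.524
21 [5.44, 5.67, -4.78] [-0.0, -3.27, -16.75] [0.48 0.05 0.14] 0.518
22 [5.25, 5.88, -4.82] [-0.0, -3.35, -17.16] [0.47 0.06 0.14] 0.513
23 [5.12, 6.01, -4.85] [-0.0, -3.4, -17.41] [0.47 0.06 0.14] 0.51
24 [5.08, 6.06, -4.86] [-0.0, -3.42, -17.5] [0.47 0.06 0.14] 0.509
```

View pics/s26.png

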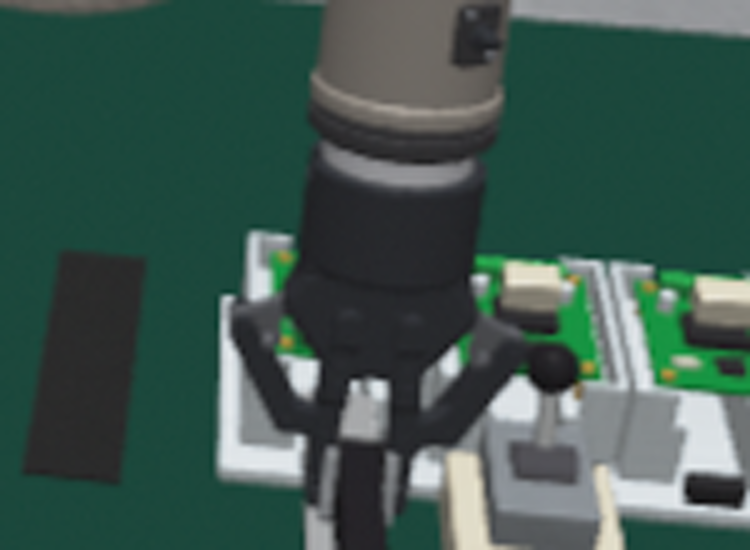

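View pics/t26.png

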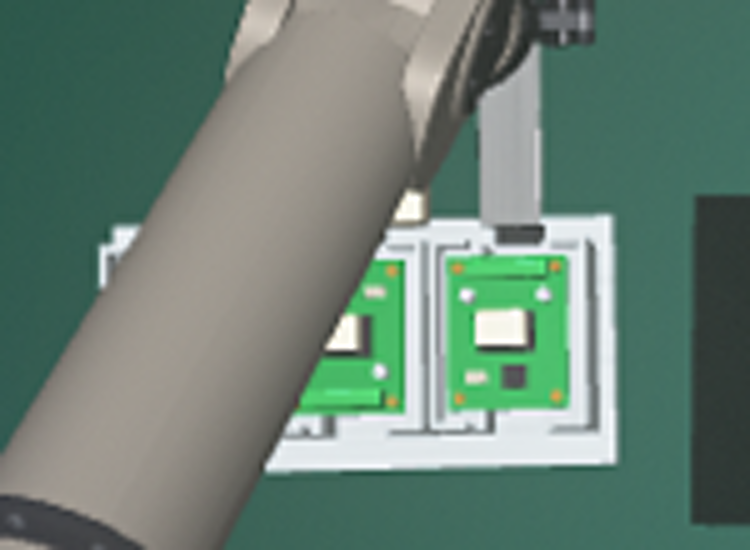

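Call:
apply_moves:
  moves:
    - [[0,-0.35,-1.8],[0,0,0],-1]
    - [[0,-0.68,-3.53],[0,0,0],-1]
    - [[0.37,-0.5,-3.57],[0,-0.06,-0.34],-1]
    - [[0.8,-0.28,-3.6],[0,-0.14,-0.75],-1]
    - [[1.35,0,-3.67],[0,-0.25,-1.3],-1]
    - [[2.0,0.32,-3.73],[0,-0.38,-1.96],-1]
    - [[2.7,0.66,-3.8],[0,-0.53,-2.74],-1]
    - [[3.45,1.02,-3.87],[0,-0.7,-3.6],-1]
    - [[4.2,1.4,-3.94],[0,-0.88,-4.54],-1]
    - [[4.86,1.74,-4.0],[0,-1.08,-5.54],-1]
    - [[5.46,2.08,-4.08],[0,-1.28,-6.58],-1]
    - [[5.96,2.42,-4.14],[0,-1.5,-7.6],-1]
    - [[6.34,2.74,-4.2],[0,-1.71,-8.65],-1]
    - [[6.6,3.07,-4.27],[0,-1.92,-9.7],-1]
    - [[6.7,3.39,-4.34],[0,-2.13,-10.75],-1]
    - [[6.7,3.73,-4.4],[0,-2.34,-11.8],-1]
    - [[6.6,4.07,-4.47],[0,-2.53,-12.85],-1]
    - [[6.45,4.4,-4.54],[0,-2.72,-13.9],-1]
    - [[6.2,4.77,-4.6],[0,-2.88,-14.77],-1]
    - [[6.0,5.1,-4.67],[0,-3.04,-15.54],-1]

```text
t: 42.72
eef_pos: [0.53, 0.0349, 0.2334]
tool_rot: [-0.08, 0.818, 0.567, -0.055]
contact_force: [0.3, -0.3, -1.3]
gripper_width: 0.222
```

```bash
python3 - <<'E'
from look import *
st()
s=read_camera("scene"); c=read_camera("top")
for cc in(s,c):
    ig=None
    print("pad",fit([(cc,nongreen(cc))],[PAD[0]],0,(.454,.058,-.012),margin=2))
crop(s,[.5,.1,.1],75,55,"s27",5);crop(c,[.5,.1,.1],75,55,"t27",5)
go(([.4535,.058,.08],-.9),([.4535,.058,.02],-.9))
E
```

```text
t 42.725 O [0.4966 0.0475 0.14  ] yaw -20.55 pitch 0.01 F [ 0.3 -0.3 -1.3] T [-0.06 -0.25 -0.03] w 0.222 q [-0.42  0.42  0.36  1.89 -0.26  1.06  1.29]
pad (array([ 0.451567  ,  0.05776832, -0.01516747]), np.float64(19.18538184899547))
pad (array([ 0.45608589,  0.05986945, -0.00455464]), np.float64(362.48054012988564))
s27 origin 294 153
t27 origin 183 132
O [0.4535, 0.058, 0.08] -0.9 -> [0.236, -1.328, 2.708] [-0.003, -0.386, -1.939]
O [0.4535, 0.058, 0.02] -0.9 -> [0.234, -0.864, 5.063] [-0.003, -0.386, -1.939]
```

View pics/t27.png

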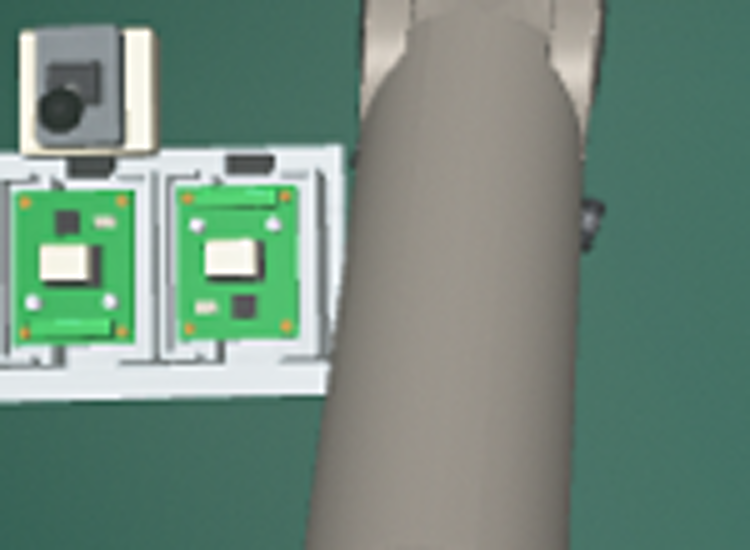

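Call:
apply_moves:
  moves:
    - [[0.1,-0.5,0.8],[0,-0.2,-1.0],-1]
    - [[0.24,-1.3,2.7],[0,-0.39,-1.94],-1]
    - [[0.24,-1.3,2.7],[0,-0.39,-1.94],-1]
    - [[0.24,-1.3,2.7],[0,-0.39,-1.94],-1]
    - [[0.24,-1.1,3.9],[0,-0.39,-1.94],-1]
    - [[0.24,-0.86,5.06],[0,-0.39,-1.94],-1]
    - [[0.24,-0.86,5.06],[0,-0.39,-1.94],-1]

```text
t: 43.7
eef_pos: [0.4908, 0.0557, 0.1129]
tool_rot: [-0.069, 0.711, 0.696, -0.069]
contact_force: [-0.4, -0.1, -1.7]
gripper_width: 0.217
```

```bash
python3 - <<'E'
from look import *
st()
s=read_camera("scene"); c=read_camera("top")
crop(s,[.5,.06,.03],60,45,"s28",6)
go(([.454,.058,.0035],-.9))
E
```

```text
t 43.7 O [0.455  0.0563 0.0196] yaw -1.21 pitch -0.07 F [-0.4 -0.1 -1.7] T [-0.04 -0.26 -0.03] w 0.217 q [-0.41  0.55  0.25  2.03 -0.23  0.79  1.55]
s28 origin 292 184
O [0.454, 0.058, 0.0035] -0.9 -> [0.054, 0.048, 0.709] [0.011, 0.003, -0.027]
```

View pics/s28.png

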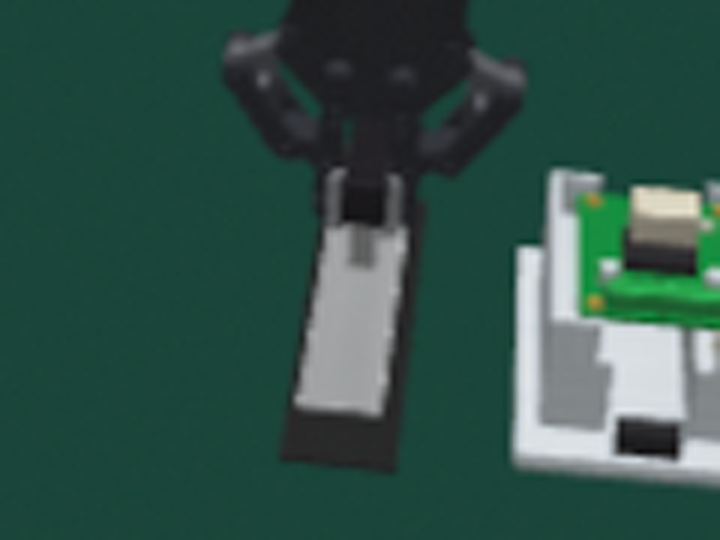

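Over the strip; correct 1.5 mm in y and set down.

Call:
apply_moves:
  moves:
    - [[0.06,0.03,0.3],[0,0,-0.03],-1]
    - [[0.06,0.05,0.6],[0,0,-0.03],-1]
    - [[0.06,0.05,0.7],[0,0,-0.03],-1]
    - [[0.06,0.05,0.72],[0,0,-0.03],-1]

```text
t: 44.3
eef_pos: [0.4893, 0.0583, 0.0967]
tool_rot: [-0.069, 0.708, 0.699, -0.067]
contact_force: [0.5, 0.4, 13.4]
gripper_width: 0.218
```

```bash
python3 - <<'E'
from look import *
st()
s=read_camera("scene"); c=read_camera("top")
crop(s,[.5,.06,.03],60,45,"s29",6)
E
```

```text
t 44.3 O [0.4537 0.0588 0.0032] yaw -0.76 pitch 0.06 F [ 0.5  0.4 13.4] T [-0.18  1.04 -0.02] w 0.218 q [-0.41  0.57  0.23  2.04 -0.24  0.75  1.56]
s29 origin 292 184
```

View pics/s29.png

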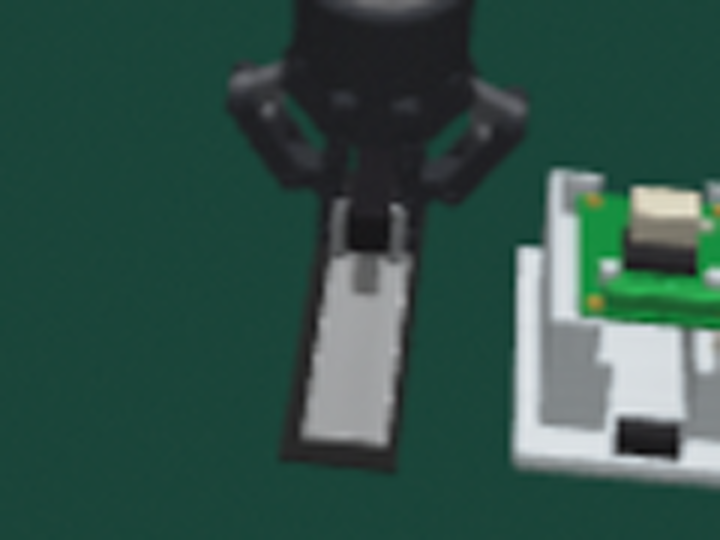

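Call:
apply_moves:
  moves:
    - [[0,0,-0.03],[0,0,0],-1]
    - [[0,0,-0.03],[0,0,0],0.2]
    - [[0,0,-0.03],[0,0,0],1]
    - [[0,0,-0.03],[0,0,0],1]
    - [[0,0,-0.03],[0,0,0],1]
    - [[0,0,-0.03],[0,0,0],1]
    - [[0,0,-0.03],[0,0,0],1]
    - [[0,-0.2,-1.5],[0,0,0],1]
    - [[0,-0.6,-3.5],[0,0,0],1]
    - [[0,-1.0,-5.5],[0,0,0],1]
    - [[0,-1.0,-5.5],[0,0,0],1]

```text
t: 45.78
eef_pos: [0.4924, 0.0583, 0.2388]
tool_rot: [-0.067, 0.709, 0.699, -0.065]
contact_force: [1.3, 0.5, -0.3]
gripper_width: 1.003
```

```bash
python3 - <<'E'
from look import *
p,Rm,o=tool(); print(o["t"],p,o["contact_force"],o["gripper_width"],o["q"])
s=read_camera("scene"); c=read_camera("top")
crop(s,[.5,.16,.03],75,55,"s30",5); crop(c,[.5,.16,.03],75,55,"t30",5)
for y in(.3737,.2787,.1837): print(fit([(c,boards(c,(28,80)))],BOARD,.045,(.511,y,.013),margin=5))
E
```

```text
45.775 [0.49240823 0.05826092 0.23879277] [ 1.27785408  0.45172466 -0.27433035] 1.0026722120097067 [-0.46602591  0.34904469  0.30311735  1.95831227 -0.16044801  1.038759
  1.48160856]
s30 origin 315 177
t30 origin 165 134
(array([0.51022327, 0.37480882, 0.01229147]), np.float64(3.1893559079377045))
(array([0.51193522, 0.27909115, 0.00560302]), np.float64(1.5453589090784212))
(array([0.51414571, 0.19094788, 0.00489373]), np.float64(108.03265116244691))
```

View pics/s30.png

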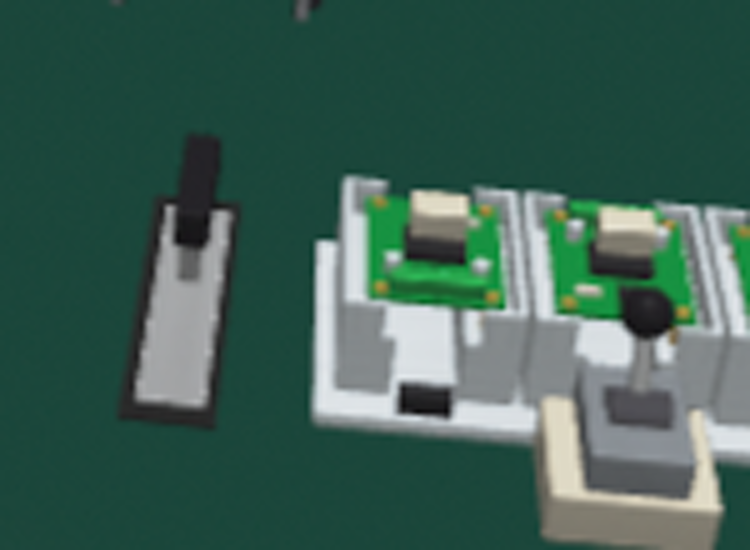

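View pics/t30.png

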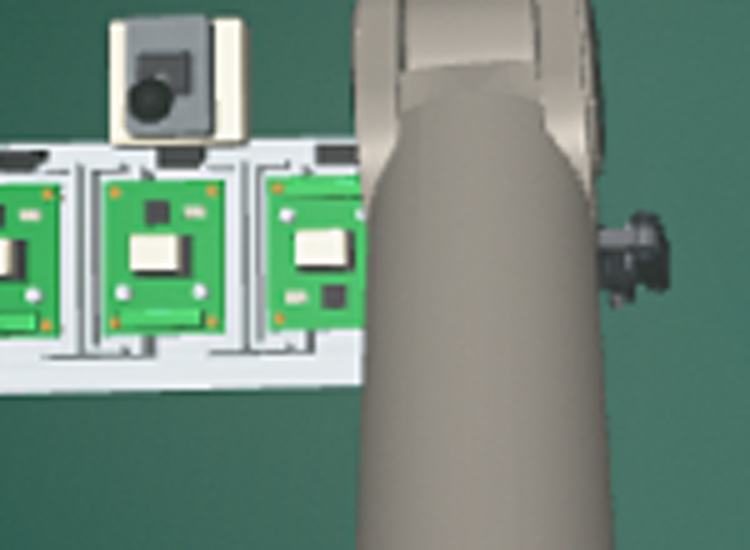

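```bash
python3 - <<'E'
from look import *
y=np.radians(.8)
for P in([.5138,.185,.20],[.5138,.185,.170]): print(delta(P,Rdown(y)))
E
```

```text
(array([5.083, 1.13 , 1.224]), array([-1.104, -0.016, -0.153]))
(array([5.083, 1.36 , 2.402]), array([-1.104, -0.016, -0.153]))
```

Call:
apply_moves:
  moves:
    - [[2.5,0.3,0],[-0.5,0,-0.08],-1]
    - [[5.08,1.0,0.6],[-1.1,-0.02,-0.15],-1]
    - [[5.08,1.13,1.22],[-1.1,-0.02,-0.15],-1]
    - [[5.08,1.13,1.22],[-1.1,-0.02,-0.15],-1]
    - [[5.08,1.13,1.22],[-1.1,-0.02,-0.15],-1]
    - [[5.08,1.13,1.22],[-1.1,-0.02,-0.15],-1]
    - [[5.08,1.36,2.4],[-1.1,-0.02,-0.15],-1]
    - [[5.08,1.36,2.4],[-1.1,-0.02,-0.15],-1]
    - [[5.08,1.36,2.4],[-1.1,-0.02,-0.15],-1]
  force: 40

```text
t: 47.0
eef_pos: [0.5144, 0.1844, 0.1707]
tool_rot: [0.0, 0.703, 0.711, -0.001]
contact_force: [-0.2, -0.4, -0.4]
gripper_width: 0.003
```

```bash
python3 - <<'E'
from look import *
p,Rm,o=tool(); print(o["t"],p,Rm[:,2],o["contact_force"],o["gripper_width"],o["q"])
s=read_camera("scene"); c=read_camera("top")
crop(s,[.51,.185,.1],60,45,"s31",6)
print(delta([.5138,.185,.1646],Rdown(np.radians(.8))))
E
```

```text
47.0 [0.51438431 0.18436115 0.17068984] [-8.07363906e-04 -9.40490141e-04 -9.99999232e-01] [-0.1693096  -0.36230025 -0.41102248] 0.003346918042634795 [-0.64743222  0.44452157  0.23815645  1.99095322 -0.15296003  0.72408933
  1.26655816]
s31 origin 343 169
(array([ 0.01 , -0.028,  0.252]), array([-0.   ,  0.002, -0.006]))
```

View pics/s31.png

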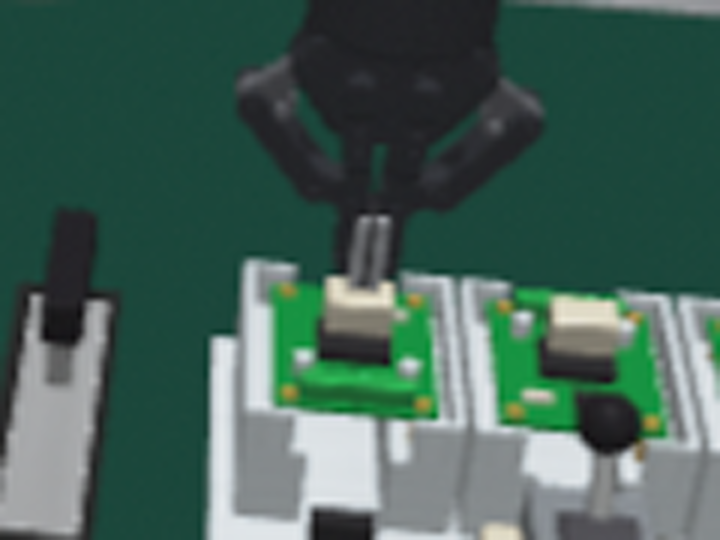

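Call:
apply_moves:
  moves:
    - [[0,0,0.2],[0,0,0],-1]
    - [[0,0,0.3],[0,0,0],-1]
    - [[0,0,0.4],[0,0,0],-1]
    - [[0,0,0.48],[0,0,0],-1]
    - [[0,0,0.54],[0,0,0],-1]
    - [[0,0,0.58],[0,0,0],-1]
    - [[0,0,0.58],[0,0,0],-1]

```text
t: 47.98
eef_pos: [0.5143, 0.185, 0.1565]
tool_rot: [-0.0, 0.702, 0.712, -0.0]
contact_force: [-2.8, -0.6, 15.8]
gripper_width: -0.002
```

```bash
python3 - <<'E'
from look import *
p,Rm,o=tool(); print(o["t"],p,"tip",p[2]-.0726,o["contact_force"],o["torque"])
s=read_camera("scene")
crop(s,[.51,.185,.1],60,45,"s32",6)
E
```

```text
47.975 [0.51430267 0.18496798 0.1565322 ] tip 0.08393220164654414 [-2.80561502 -0.57758207 15.75394478] [-0.2435803   0.6650448   0.05241224]
s32 origin 343 169
```

View pics/s32.png

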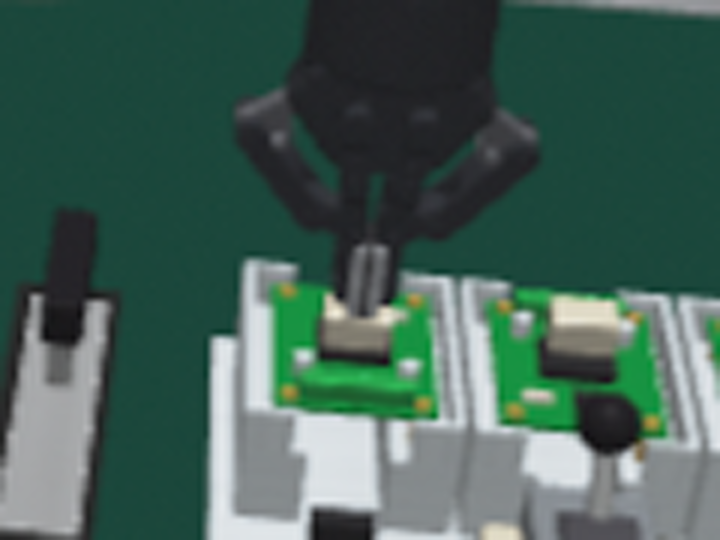

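```bash
python3 - <<'E'
from look import *
y=np.radians(.8)
for P in([.5119,.2791,.1965],[.5119,.2791,.169]): print(delta(P,Rdown(y)))
E
```

```text
(array([ 3.766, -0.048, -1.599]), array([-0.004,  0.002, -0.005]))
(array([ 3.767, -0.047, -0.499]), array([-0.004,  0.002, -0.005]))
```

Call:
apply_moves:
  moves:
    - [[0,0,0.03],[0,0,0],-1]
    - [[0,0,0.03],[0,0,0],-1]
    - [[0,0,-0.8],[0,0,0],-1]
    - [[0,0,-1.6],[0,0,0],-1]
    - [[2,-0.02,-1.6],[0,0,0],-1]
    - [[3.77,-0.05,-1.6],[0,0,0],-1]
    - [[3.77,-0.05,-1.6],[0,0,0],-1]
    - [[3.77,-0.05,-1.6],[0,0,0],-1]
    - [[3.77,-0.05,-0.5],[0,0,0],-1]
    - [[3.77,-0.05,-0.5],[0,0,0],-1]
    - [[3.77,-0.05,-0.36],[0,0,0],-1]
    - [[3.77,-0.05,-0.26],[0,0,0],-1]
    - [[3.77,-0.05,-0.16],[0,0,0],-1]
    - [[3.77,-0.05,-0.08],[0,0,0],-1]
    - [[3.77,-0.05,0],[0,0,0],-1]
    - [[3.77,-0.05,0],[0,0,0],-1]

```text
t: 50.02
eef_pos: [0.512, 0.2786, 0.1565]
tool_rot: [0.0, 0.703, 0.712, -0.001]
contact_force: [-2.5, -4.6, 15.2]
gripper_width: 0.005
```

```bash
python3 - <<'E'
from look import *
p,Rm,o=tool(); print(o["t"],p,"tip",p[2]-.0726,o["contact_force"],o["torque"])
s=read_camera("scene")
crop(s,[.51,.24,.1],60,45,"s33",6)
y=np.radians(.8)
for P in([.5103,.3748,.1965],[.5103,.3748,.169]): print(delta(P,Rdown(y)))
E
```

```text
50.025 [0.51197331 0.27856929 0.156547  ] tip 0.08394699894612068 [-2.46006701 -4.64058072 15.21901587] [-1.06656345  0.62070456 -0.04030097]
s33 origin 365 171
(array([ 3.849, -0.019, -1.603]), array([-0.004,  0.006, -0.007]))
(array([ 3.85 , -0.018, -0.503]), array([-0.004,  0.006, -0.007]))
```

View pics/s33.png

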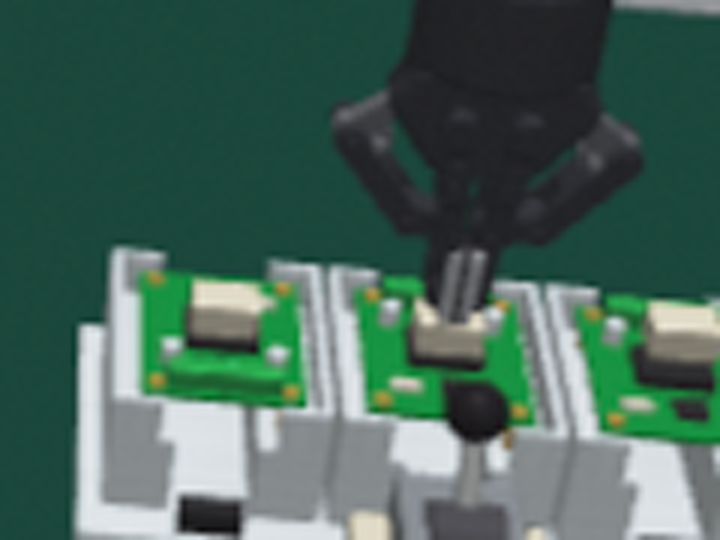

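Call:
apply_moves:
  moves:
    - [[0,0,0.03],[0,0,0],-1]
    - [[0,0,0.03],[0,0,0],-1]
    - [[0,0,-0.8],[0,0,0],-1]
    - [[0,0,-1.6],[0,0,0],-1]
    - [[2,-0.02,-1.6],[0,0,0],-1]
    - [[3.84,-0.02,-1.6],[0,0,0],-1]
    - [[3.84,-0.02,-1.6],[0,0,0],-1]
    - [[3.84,-0.02,-1.6],[0,0,0],-1]
    - [[3.84,-0.02,-0.5],[0,0,0],-1]
    - [[3.84,-0.02,-0.5],[0,0,0],-1]
    - [[3.84,-0.02,-0.36],[0,0,0],-1]
    - [[3.84,-0.02,-0.26],[0,0,0],-1]
    - [[3.84,-0.02,-0.16],[0,0,0],-1]
    - [[3.84,-0.02,-0.08],[0,0,0],-1]
    - [[3.84,-0.02,0],[0,0,0],-1]
    - [[3.84,-0.02,0.03],[0,0,0],-1]
    - [[3.84,-0.02,0.03],[0,0,0],-1]

```text
t: 52.2
eef_pos: [0.5102, 0.3746, 0.1565]
tool_rot: [-0.0, 0.703, 0.712, -0.001]
contact_force: [-3.6, -5.6, 19.4]
gripper_width: -0.001
```

```bash
python3 - <<'E'
from look import *
p,Rm,o=tool(); print(o["t"],p,"tip",p[2]-.0726,o["contact_force"],o["torque"])
E
```

```text
52.2 [0.51022068 0.37459743 0.15652631] tip 0.0839263053289907 [-3.57883685 -5.59191286 19.44937506] [-1.47901756  0.98028731  0.01766122]
```

Call:
apply_moves:
  moves:
    - [[0,0,-1],[0,0,0],-1]
    - [[0,0,-2.5],[0,0,0],-1]
    - [[0,-2,-4],[0,0,0],-1]
    - [[1,-4,-4],[0,0,0],-1]
    - [[1,-4,-4],[0,0,0],-1]
    - [[1,-4,-4],[0,0,0],-1]

```text
t: 52.95
eef_pos: [0.4092, 0.399, 0.2542]
tool_rot: [-0.0, 0.702, 0.712, -0.001]
contact_force: [0.0, 0.3, 0.0]
gripper_width: 0.002
```

```bash
python3 - <<'E'
from look import *
p,Rm,o=tool(); print(o["t"],p,o["contact_force"])
s=read_camera("scene"); c=read_camera("top")
crop(s,[.54,.27,.05],65,48,"s34",6); crop(c,[.54,.25,.1],75,55,"t34",5)
for y in(.3737,.2787,.1837): print(fit([(c,boards(c,(28,80)))],BOARD,.045,(.511,y,.013),margin=5))
y=np.radians(.8)
for P in([.569,.2795,.23],[.569,.2795,.157]): print(delta(P,Rdown(y)))
E
```

```text
52.95 [0.40924565 0.39901887 0.25421023] [0.02292033 0.27894239 0.01795166]
s34 origin 369 192
t34 origin 129 118
(array([0.51021686, 0.37484448, 0.01247664]), np.float64(3.42725057474582))
(array([0.51149941, 0.27914768, 0.0050007 ]), np.float64(1.668640424614107))
(array([0.51376523, 0.18496811, 0.0163261 ]), np.float64(1.7213623516868564))
(array([-4.818,  6.289,  0.964]), array([-0.007,  0.01 , -0.012]))
(array([-4.813,  6.293,  3.884]), array([-0.007,  0.01 , -0.012]))
```

View pics/s34.png

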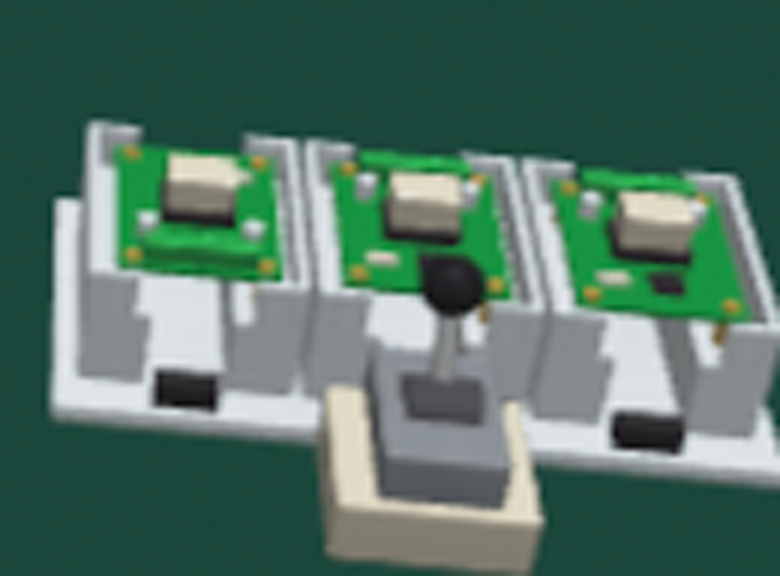

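View pics/t34.png

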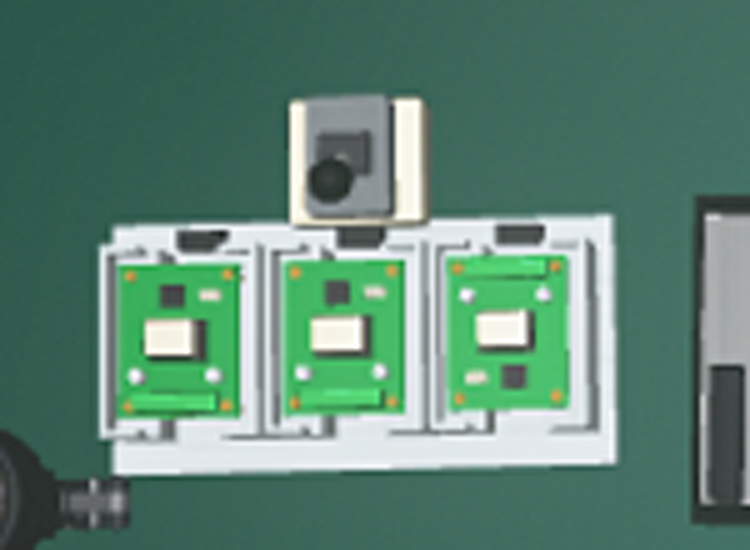

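Call:
apply_moves:
  moves:
    - [[-2.4,3.1,0.5],[0,0,0],-1]
    - [[-4.8,6.25,0.96],[0,0,0],-1]
    - [[-4.8,6.25,0.96],[0,0,0],-1]
    - [[-4.8,6.25,0.96],[0,0,0],-1]
    - [[-4.8,6.25,0.96],[0,0,0],-1]
    - [[-4.8,6.25,2.5],[0,0,0],-1]
    - [[-4.8,6.25,3.85],[0,0,0],-1]
    - [[-4.8,6.25,3.85],[0,0,0],-1]

```text
t: 54.05
eef_pos: [0.5642, 0.2818, 0.1557]
tool_rot: [-0.001, 0.701, 0.713, -0.004]
contact_force: [-0.1, -0.8, -0.2]
gripper_width: -0.001
```

```bash
python3 - <<'E'
from look import *
p,Rm,o=tool(); print(o["t"],p,"tip",p[2]-.0726,o["contact_force"])
s=read_camera("scene"); c=read_camera("top")
crop(s,[.56,.27,.08],60,45,"s35",6)
y=np.radians(.8)
for P in([.60,.2798,.158],[.628,.280,.158]): print(delta(P,Rdown(y)))
E
```

```text
54.05 [0.56424813 0.28175108 0.1557468 ] tip 0.08314679941568776 [-0.11703323 -0.75479905 -0.23070896]
s35 origin 377 190
(array([-0.109,  1.328,  0.036]), array([-0.008,  0.003,  0.006]))
(array([-0.117,  2.448,  0.035]), array([-0.008,  0.003,  0.006]))
```

View pics/s35.png

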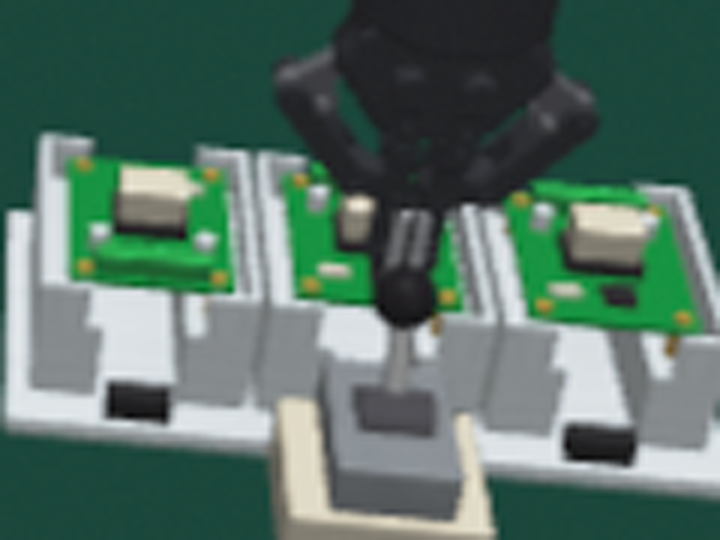

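Fingers stand right behind the knob (405,298 in the crop). Push along +x.

Call:
apply_moves:
  moves:
    - [[-0.05,0.4,0],[0,0,0],-1]
    - [[-0.1,0.8,0],[0,0,0],-1]
    - [[-0.1,1.2,0],[0,0,0],-1]
    - [[-0.1,1.6,0],[0,0,0],-1]
    - [[-0.1,1.9,0],[0,0,0],-1]
    - [[-0.1,2.2,0],[0,0,0],-1]
    - [[-0.1,2.4,0],[0,0,0],-1]
    - [[-0.1,2.4,0],[0,0,0],-1]

```text
t: 55.15
eef_pos: [0.6212, 0.2793, 0.1565]
tool_rot: [-0.005, 0.702, 0.712, -0.007]
contact_force: [-20.9, -1.9, 11.4]
gripper_width: 0.005
```

```bash
python3 - <<'E'
from look import *
p,Rm,o=tool(); print(o["t"],p,"tip",p[2]-.0726,o["contact_force"])
s=read_camera("scene"); c=read_camera("top")
crop(s,[.6,.27,.08],60,45,"s36",6)
E
```

```text
55.15 [0.62115627 0.27934446 0.15651242] tip 0.08391242119715392 [-20.94917     -1.9295316   11.43308906]
s36 origin 378 200
```

View pics/s36.png

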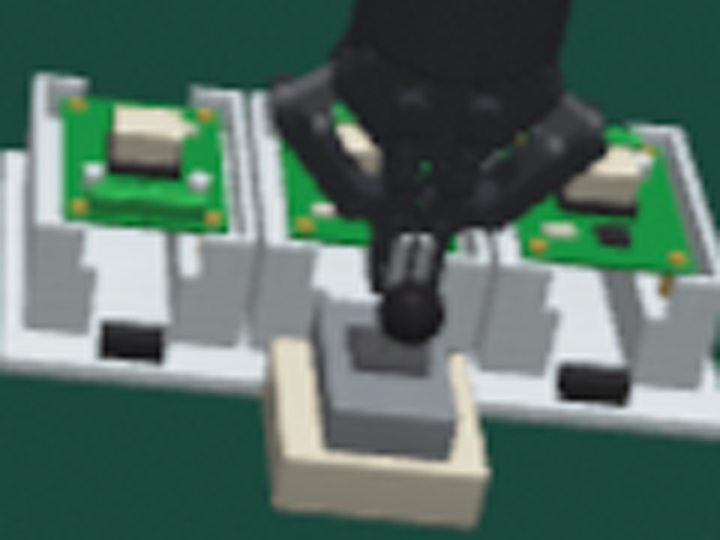

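Call:
apply_moves:
  moves:
    - [[0,-0.4,0],[0,0,0],-1]
    - [[0,-1.0,-0.2],[0,0,0],-1]
    - [[0,-1.6,-1.5],[0,0,0],-1]
    - [[0,-2,-4],[0,0,0],-1]
    - [[0,-5,-5],[0,0,0],-1]
    - [[3,-7,-5],[0,0,0],-1]
    - [[5,-7,-5],[0,0,0],-1]
    - [[5,-7,-5],[0,0,0],-1]
    - [[5,-7,-5],[0,0,0],-1]

```text
t: 56.38
eef_pos: [0.4501, 0.4029, 0.2833]
tool_rot: [-0.0, 0.701, 0.713, -0.001]
contact_force: [-0.4, -0.3, 0.9]
gripper_width: -0.004
```

```bash
python3 - <<'E'
from look import *
p,Rm,o=tool(); print(o["t"],p,o["contact_force"])
s=read_camera("scene"); c=read_camera("top")
cv2.imwrite("pics/s37f.png",s["color"][:,:,::-1])
crop(s,[.56,.2,.05],75,55,"s37",5); crop(c,[.54,.25,.1],75,55,"t37",5)
for y in(.3737,.2787,.1837): print(fit([(c,boards(c,(28,80)))],BOARD,.045,(.511,y,.013),margin=5))
E
```

```text
56.375 [0.4500811  0.40291657 0.28329689] [-0.36232176 -0.26948379  0.91446114]
s37 origin 332 187
t37 origin 129 118
(array([0.51021686, 0.37484448, 0.01247664]), np.float64(3.404531312758886))
(array([0.51856392, 0.28542307, 0.01812769]), np.float64(3.86352084935296))
(array([0.51377112, 0.18499136, 0.01774712]), np.float64(1.7484649894861162))
```

View pics/s37.png

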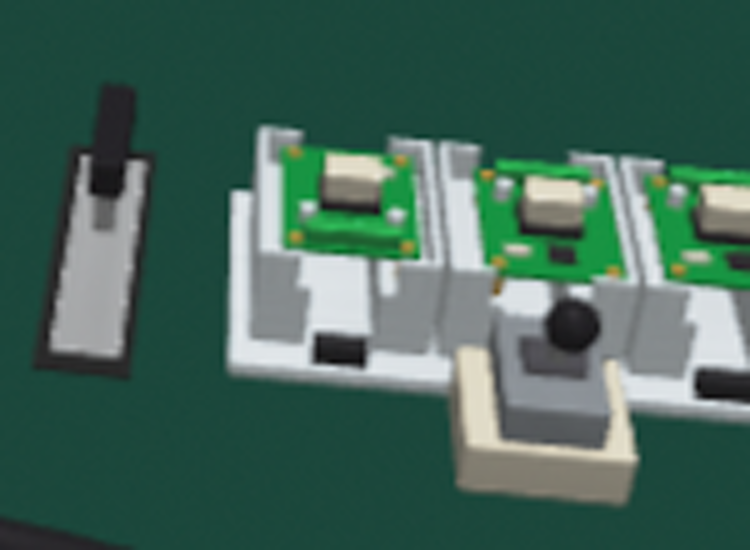

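View pics/t37.png

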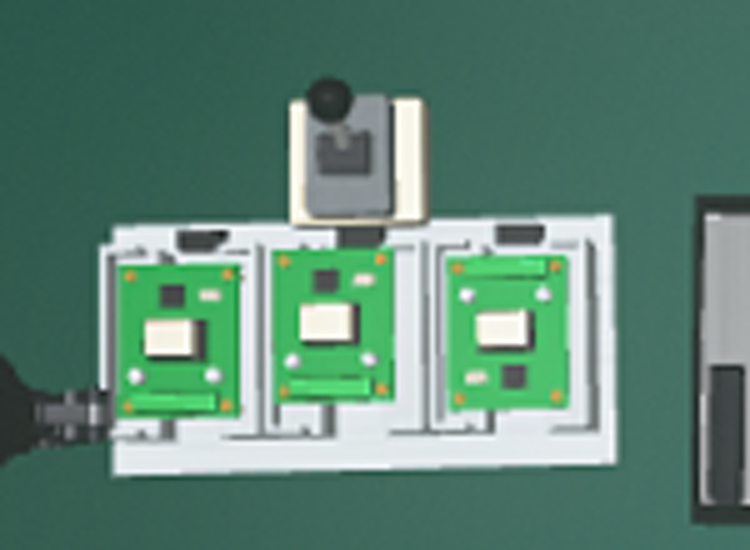

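View pics/s37f.png

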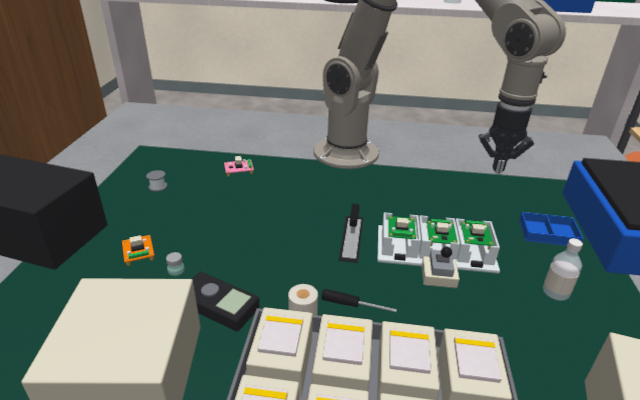

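```bash
python3 - <<'E'
from look import *
s=read_camera("scene"); c=read_camera("top")
crop(s,[.53,.28,.06],28,22,"s38",14); crop(c,[.52,.28,.06],25,25,"t38",12)
for z in(.042,.045,.048,.051):
  for y in(.3748,.2854,.1850):
    x,f=fit([(c,boards(c,(28,80)))],BOARD,z,(.514,y,.013),margin=5); x2,f2=fit([(s,boards(s,(35,90)))],BOARD,z,(.511,y,.013),margin=3); print(z,x.round(4),round(f,2),x2.round(4),round(f2,1))
E
```

```text
s38 origin 411 212
t38 origin 172 157
0.042 [0.5103 0.3757 0.0021] 3.04 [ 0.5053  0.3761 -0.0041] 201.3
0.042 [0.5188 0.2859 0.0153] 3.07 [ 0.512   0.2866 -0.0006] 244.9
0.042 [0.514  0.1855 0.0161] 1.41 [0.5034 0.1853 0.0086] 206.3
0.045 [0.5102 0.3748 0.0117] 3.47 [ 0.5095  0.3748 -0.0083] 203.8
0.045 [0.5185 0.285  0.0098] 3.28 [ 0.5166  0.2857 -0.0085] 248.1
0.045 [0.5138 0.185  0.0169] 1.76 [0.5082 0.1844 0.0092] 209.7
0.048 [0.5099 0.3739 0.0091] 3.78 [ 0.5134  0.3734 -0.0039] 206.8
0.048 [0.5183 0.285  0.0111] 3.94 [ 0.5207  0.2848 -0.0006] 251.2
0.048 [0.5137 0.1848 0.0058] 2.38 [0.5123 0.1841 0.0104] 212.5
0.051 [0.5093 0.373  0.0127] 4.5 [ 0.5171  0.3722 -0.0175] 210.4
0.051 [0.5181 0.2841 0.0109] 5.15 [0.5758 0.2863 0.0409] 173.5
0.051 [0.5132 0.1842 0.0213] 3.13 [0.5159 0.184  0.0089] 216.1
```

View pics/s38.png

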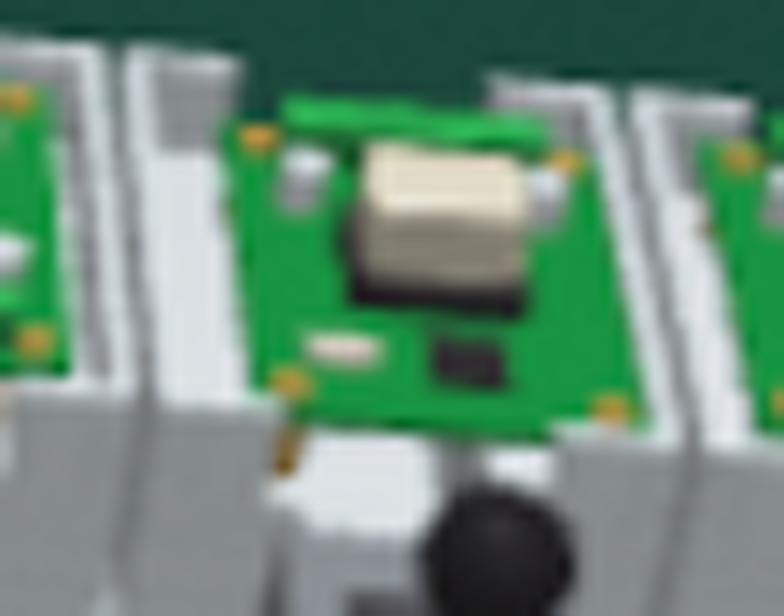

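View pics/t38.png

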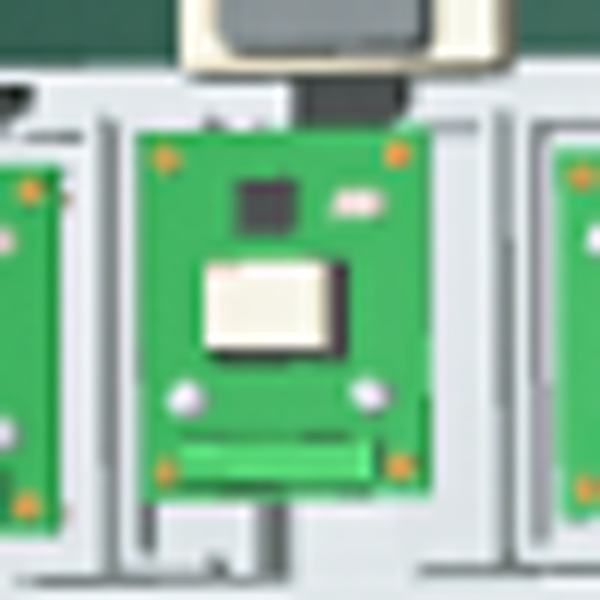

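```bash
python3 - <<'E'
from look import *
s=read_camera("scene"); c=read_camera("top")
print("tip on",back(c,129+331/5-.4,118+100/5-.4,.0965)," off",back(c,129+331/5-.4,118+180/5-.4,.0965))
f=np.linspace(0,2*np.pi,24,endpoint=False)
def cyl(r,h): return [np.array([[r*np.cos(a),r*np.sin(a),z] for a in f for z in(0,h)])]
print("roll",fit([(c,nongreen(c))],cyl(.032,.06),0,(.797,-.029,0),margin=3)[0],"jar",fit([(c,nongreen(c))],cyl(.02,.045),0,(.704,-.36,0),margin=3)[0])
print(fit([(c,boards(c,(28,80)))],BOARD,.045,(.514,.285,.013),margin=5)[0])
for cc in(c,s): print("pad",fit([(cc,nongreen(cc))],PAD,0,(.455,.058,-.01),margin=6)[0])
E
```

```text
tip on [0.64384337 0.28006264 0.0965    ]  off [0.597821   0.27965668 0.0965    ]
roll [ 0.79849736 -0.02929845  0.00582095] jar [ 0.70340017 -0.35995612  0.04862615]
[0.51856446 0.28573591 0.00958799]
pad [ 0.45485549  0.05765203 -0.01068197]
pad [ 0.45189173  0.05819792 -0.01905624]
```

```bash
python3 -c "
from station import *
print(get_obs()['t']); print(hand_in())"
```

```text
56.675
the job is handed in; nothing more can be done
None
```

All three boards are loaded on the stand with the lifter, one per bay, and the job was handed in at 56.7 s of the 210 s allowed. The gripper touched no board before it was on the stand.

- **Order:** I loaded the boards first. Then I laid the lifter back along its strip and let go, pressed all three relays, and only then swung the lever to on.
- **Relays:** each one stopped at about 84 mm above the bench (the fully home height) while I pressed with 15–19 N. The pictures taken afterwards show all three down.
- **Lever:** it was pushed until it stopped at about 21 N. Its tip moved from x 0.598 to x 0.644, which matches a full swing.
- **Lifter, label roll and jar:** the lifter is flat on its strip. The label roll and jar are standing within about 1 mm of where they were.
- **Disagreement in the last check:** the middle board had been centred to within 1 mm, but after the lever move it sat about 6.5–7 mm towards the guide walls at +x and +y. The walls should allow only 6 mm, so my measurement is off by about a millimetre. I felt no contact that explains the shift, so I took it to be the announced knock. The board lies flat on its feet on the rails, its relay still home, so I left it.
- **Calibration:** the two cameras differed by about 3–4 mm in x, and I relied mainly on the top camera.

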